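# Ready the keyed plant tray and stir the drainage pebbles

### The arm

A 6-joint arm with a two-finger parallel gripper is mounted at the origin on the work surface. World frame = base frame: x ahead of the robot, y to its left, z up, the work surface at z = 0. Lengths are in m, angles in degrees, forces in N, time in s.
With the tool pointing down it reaches from about 0.4 to 0.825 m from the base axis. Payload 7 kg.
Tool frame: the origin (TCP) lies midway between the tips of the shut fingers; the grasp point (between the pads) lies 19 mm behind it; z points along the fingers, y is the direction in which the jaws open and shut (so a half turn about z gives the same grasp; the last joint's range is limited). The gripper opens to 88 mm and grips with 3 to 60 N. Pads are 19 mm wide; open, the fingers measure 130 mm over their backs; the gripper's body (78 mm by 193 mm) begins 47 mm behind the grasp point.
Start: joints at [84.173, 20.546, 0.682, 0, -70.136, -16.507], TCP at [0.257, 0.624, 0.227] pointing down, gripper open.
Joint ranges: [-176.03, 176.03], [-82.01, 121.73], [-58.28, 71.71], [-173.87, 95.51], [-174.79, -0.11], [-173.66, 173.66]. Speed limits (degrees/s): [136.94, 136.94, 172.46, 180, 180, 180].

### API

Orientations are given as [roll, pitch, yaw] about the fixed x, y, z axes, in that order (R = Rz(yaw) Ry(pitch) Rx(roll)).
In Python, from cell import env, cams, ticket gives the robot as it stands.
- The arm moves only by the shell command python3 -m jog 'ROWS'. ROWS is a JSON object of lists of equal length, an entry for each row: "linear": the shift along the world's x, y, z in mm, a list of three; "rot": the turn, a rotation vector about the world's x, y, z in degrees, a list of three; "grip": the opening in per cent of the stroke, from 0 (shut) to 100 (fully open). A call has 1 to 10 rows; each row shifts and turns the commanded pose from where the row before left it; what a row does not reach is not made up. A row lasts 1/12 s, in which the tool goes at most 41.7 mm and 7.16 degrees, less where a joint would pass 70% of its speed; a pose out of reach is approached as far as the arm can. A call with a gripper value outside its range is refused whole. The fingers move at their own pace and stop on an object; the grip force is fixed at half the most. Time passes only in rows, so rows that do not move let the fingers close. It gives the time, the measured TCP pose, the force and the opening at its end, in the units of the state.
- env.read_state(): the state, without advancing time (a new reading comes with each control period).
- cams.get_image(name): name is "scene" or "top" or "wrist"; returns the picture (420x560x3 uint8, red, green, blue); there is no depth.
- cams.camera_info(name): a dict with "mtx" (3x3 intrinsics, pixels), "k1" (the pictures are not rectified: a ray, as slopes to the right and down, at radius r is drawn at 1 + k1 r^2 times it, then the intrinsics apply), "view" (4x4, takes a point from world to camera coordinates). Camera axes: x right, y up, looking along -z (the intrinsics and any distortion apply to the point x, -y, -z); pixel columns grow to the right and rows downward; lengths in m; the calibration is good to about 2 mm. A picture is of the moment at which its call begins: read the wrist's pose just before it. camera_info takes no time and is no camera call; for the wrist camera it gives the pose at the moment of the call.
- ticket.sign_off(): hands the job in, once; it reports no verdict.
The state is a dict: "clock": time; "q": joint angles; "qvel": joint speeds; "joint_torque": joint torques, N m; "tcp_pos": TCP position; "ee_rot": TCP orientation; "wrist_force": force on the tool from outside, world axes, zero at the start; "wrist_torque": the same for the moment, N m; "gripper_width": finger opening in m.
Only numpy, scipy, OpenCV 4.12 (cv2) and the standard library are available. Lean on these libraries where they do the work, as an engineer would, in place of code of your own. Each camera call takes 0.05 s, during which the arm holds its last target.

### The job

Get the plant tray ready for potting on: seat every small ribbed terracotta pot that is on the bench in a collar of its own on the grey tray, turned so that its rib drops into the collar's slot and the pot stands fully home. With the wooden stick, stir the clay pebbles in the big terracotta pot, sweeping the stick's tip round in wide circles close to the floor for at least three full turns so that they are well moved about and none is thrown out, then stand the stick back upright in its stand. Leave the trowel and the lid of the seed tin alone.

Things in the scene. Friction and masses are not known exactly. Their poses are not given: they have to be found in the camera images.
- tray: grey hard-silicone plant tray, fixed, 100 x 320 mm with a 10 mm high lip, long side along its y; origin under its centre, on the bench; carries the three collars at y = -100, 0 and +100 mm
- collar0: round collar on the tray (first, at -y of three along the tray's y): a ring wall 26 mm high, inner radius 27 mm, outer radius 32 mm, standing on the tray's 4 mm slab, with one slot about 13.5 mm wide cut through the wall's full height. Origin: centre of the ring on the slab's top (4 mm above the bench), where a seated pot's underside rests; its x axis points level out through the slot. Fixed. The three slots point in different directions.
- collar1: round collar on the tray (middle of three along the tray's y): a ring wall 26 mm high, inner radius 27 mm, outer radius 32 mm, standing on the tray's 4 mm slab, with one slot about 13.5 mm wide cut through the wall's full height. Origin: centre of the ring on the slab's top (4 mm above the bench), where a seated pot's underside rests; its x axis points level out through the slot. Fixed. The three slots point in different directions.
- collar2: round collar on the tray (last, at +y of three along the tray's y): a ring wall 26 mm high, inner radius 27 mm, outer radius 32 mm, standing on the tray's 4 mm slab, with one slot about 13.5 mm wide cut through the wall's full height. Origin: centre of the ring on the slab's top (4 mm above the bench), where a seated pot's underside rests; its x axis points level out through the slot. Fixed. The three slots point in different directions.
- plug0_mid (a point): small round terracotta plug pot, 50 mm across, 70 mm tall, about 100 g, mostly in its thick foot, open top, lower edge chamfered 3 mm; one upright rib on its side, 9 mm wide, standing out 6 mm, from 6 mm above the underside to the rim. Point: on its axis, 35 mm above the underside; x points level out through the rib, z up. Grip its upper part, clear of the rib. May be absent.
- plug1_mid (a point): small round terracotta plug pot, 50 mm across, 70 mm tall, about 100 g, mostly in its thick foot, open top, lower edge chamfered 3 mm; one upright rib on its side, 9 mm wide, standing out 6 mm, from 6 mm above the underside to the rim. Point: on its axis, 35 mm above the underside; x points level out through the rib, z up. Grip its upper part, clear of the rib. May be absent.
- plug2_mid (a point): small round terracotta plug pot, 50 mm across, 70 mm tall, about 100 g, mostly in its thick foot, open top, lower edge chamfered 3 mm; one upright rib on its side, 9 mm wide, standing out 6 mm, from 6 mm above the underside to the rim. Point: on its axis, 35 mm above the underside; x points level out through the rib, z up. Grip its upper part, clear of the rib. May be absent.
- mixpot_floor (a point): centre of the inner floor of the big terracotta pot: fixed, 100 mm tall, rim 168 mm across outside, walls 6 mm, inner floor 8 mm above the bench and about 120 mm across, inside widening upward to about 145 mm at the rim. z up; x and y level. The pebbles start in a ring about 30 mm from this point; the middle is clear.
- stick_grip (a point): centre of the square grip block (22 x 22 mm, 45 mm tall, z up along the stick, x and y square to its faces) at the top of the wooden stirring stick. Stick: about 60 g, 190 mm long in all, below the block a round rod 14 mm across; this point is 167.5 mm above the tip. It starts standing in the stand, may lean slightly.
- stick_tip (a point): lower end of the stirring stick, on its axis
- stand_floor (a point): the floor of the dark wooden stick stand (fixed): a square socket 20 x 20 mm, 60 mm deep, walls 12 mm, on an 80 mm square foot; this point is the centre of the socket's floor, 5 mm above the bench, the socket mouth is 60 mm above it; x and y along the socket's sides
- pebble0: brown clay pebble, a rounded lump 24 x 18 mm, 12 g, loose on the floor of the big terracotta pot; origin at its centre
- pebble1: brown clay pebble, a rounded lump 24 x 18 mm, 12 g, loose on the floor of the big terracotta pot; origin at its centre
- pebble2: brown clay pebble, a rounded lump 24 x 18 mm, 12 g, loose on the floor of the big terracotta pot; origin at its centre
- pebble3: brown clay pebble, a rounded lump 24 x 18 mm, 12 g, loose on the floor of the big terracotta pot; origin at its centre
- pebble4: brown clay pebble, a rounded lump 24 x 18 mm, 12 g, loose on the floor of the big terracotta pot; origin at its centre
- pebble5: brown clay pebble, a rounded lump 24 x 18 mm, 12 g, loose on the floor of the big terracotta pot; origin at its centre
- trowel: bystander: stainless trowel lying flat, 290 mm long; origin on the bench near its neck, x towards the blade
- tinlid (a joint): bystander: hinged flap lid of the small galvanised seed tin, 0 shut, grows as it opens (rad)
Mind the look-alikes: they are no part of the job. Leave any blue look-alike of the part that bears plug2_mid alone.

How it is judged (in metres and radians):
On the way, in this order (a step that is already met when the one before it is completed fails the run):
1. the stick's tip is down among the pebbles on the pot's +x side (z of stick_tip in the frame of mixpot_floor below 0.03 m and horizontal distance between stick_tip and mixpot_floor below 0.06 m and x of stick_tip in the frame of mixpot_floor above 0.012 m).
2. it has gone round past a y side (z of stick_tip in the frame of mixpot_floor below 0.03 m and horizontal distance between stick_tip and mixpot_floor below 0.06 m and x of stick_tip in the frame of mixpot_floor between -0.01 and 0.01 m and (y of stick_tip in the frame of mixpot_floor above 0.012 m or y of stick_tip in the frame of mixpot_floor below -0.012 m)).
3. it is on the -x side (z of stick_tip in the frame of mixpot_floor below 0.03 m and horizontal distance between stick_tip and mixpot_floor below 0.06 m and x of stick_tip in the frame of mixpot_floor below -0.012 m).
4. it has gone round past a y side (all of step 2).
5. second turn: the stick's tip is down among the pebbles on the pot's +x side (all of step 1).
6. second turn: it has gone round past a y side (all of step 4).
7. second turn: it is on the -x side (all of step 3).
8. second turn: it has gone round past a y side (all of step 6).
9. two full turns are complete, and pebbles have been moved about (of pebbles 0-1, 2-3 and 4-5, at least one each is over 12 mm from its start) (all of step 5 and distance of any of pebble0, pebble1 from where it was at the start of the episode above 0.012 m and distance of any of pebble2, pebble3 from where it was at the start of the episode above 0.012 m and distance of any of pebble4, pebble5 from where it was at the start of the episode above 0.012 m).
At the end, for the whole second after the job is handed in: Every pot present stands in a collar: within 6 mm of its centre and 4 mm of the slab, rib within 0.17 rad of the slot, tilt under 0.1 rad; the stick stands in its stand, tip within 10 mm of the socket floor's centre, tilt under 0.2 rad; all pebbles are in the big pot (((horizontal distance between plug0_mid and collar0 below 0.006 m and z of plug0_mid in the frame of collar0 below 0.039 m and angle between the x axis of plug0_mid and the x axis of collar0, either way round below 0.17 rad) or (horizontal distance between plug0_mid and collar1 below 0.006 m and z of plug0_mid in the frame of collar1 below 0.039 m and angle between the x axis of plug0_mid and the x axis of collar1, either way round below 0.17 rad) or (horizontal distance between plug0_mid and collar2 below 0.006 m and z of plug0_mid in the frame of collar2 below 0.039 m and angle between the x axis of plug0_mid and the x axis of collar2, either way round below 0.17 rad)) and angle between each of plug0_mid, plug1_mid, plug2_mid's own z axis and vertical below 0.1 rad and ((horizontal distance between plug1_mid and collar0 below 0.006 m and z of plug1_mid in the frame of collar0 below 0.039 m and angle between the x axis of plug1_mid and the x axis of collar0, either way round below 0.17 rad) or (horizontal distance between plug1_mid and collar1 below 0.006 m and z of plug1_mid in the frame of collar1 below 0.039 m and angle between the x axis of plug1_mid and the x axis of collar1, either way round below 0.17 rad) or (horizontal distance between plug1_mid and collar2 below 0.006 m and z of plug1_mid in the frame of collar2 below 0.039 m and angle between the x axis of plug1_mid and the x axis of collar2, either way round below 0.17 rad)) and ((horizontal distance between plug2_mid and collar0 below 0.006 m and z of plug2_mid in the frame of collar0 below 0.039 m and angle between the x axis of plug2_mid and the x axis of collar0, either way round below 0.17 rad) or (horizontal distance between plug2_mid and collar1 below 0.006 m and z of plug2_mid in the frame of collar1 below 0.039 m and angle between the x axis of plug2_mid and the x axis of collar1, either way round below 0.17 rad) or (horizontal distance between plug2_mid and collar2 below 0.006 m and z of plug2_mid in the frame of collar2 below 0.039 m and angle between the x axis of plug2_mid and the x axis of collar2, either way round below 0.17 rad)) and horizontal distance between stick_tip and stand_floor below 0.01 m and z of stick_tip in the frame of stand_floor below 0.01 m and angle between stick_tip's own z axis and vertical below 0.2 rad and horizontal distance between each of pebble0, pebble1, pebble2, pebble3, pebble4, pebble5 and mixpot_floor below 0.075 m and z of each of pebble0, pebble1, pebble2, pebble3, pebble4, pebble5 in the frame of mixpot_floor below 0.09 m); the robot touches nothing.
It fails at once if the trowel is moved more than 25 mm (distance of trowel from where it was at the start of the episode above 0.025 m).
It fails at once if the seed tin's lid is lifted (value of joint tinlid above 0.3 rad).
Of plug0, plug1, plug2 only 2 to 3 are there at a start; the rules pass over those that are not, and their reading is None.
At some moment in a run one of plug0, plug1, plug2 may be knocked a few centimetres aside while the robot is not near it.
It also fails if it takes over 208 s, if anything falls off the work surface, if the arm or the gripper's body presses on something with over 40 N, if the wrist force passes 120 N, or if a joint passes its speed limit or range.

## Working session

There is one attempt and no reset: what is moved stays moved. The work goes in short steps, Python scripts to look and compute and a shell command to move; the robot and the scene stay as the last step left them, time stands still between calls to the robot, and variables do not carry over. Pictures are saved under pics/ and viewed, and the job is handed in when it is done.

```bash
ls; mkdir -p pics
python3 - <<'E'
from cell import env,cams,ticket
import cv2
s=env.read_state();print(s)
for n in("scene","top","wrist"):
    im=cams.get_image(n);cv2.imwrite(f"pics/{n}0.png",im[...,::-1]);i=cams.camera_info(n);print(n,i)
E
```

```text
pics
{'clock': 0.0, 'q': array([ 8.41736193e+01,  2.05916048e+01,  6.32528981e-01, -2.09702250e-02,
       -7.01352669e+01, -1.65082304e+01]), 'qvel': array([-0.06527503,  0.01117266,  0.08444115, -0.02597625, -0.03172819,
       -0.00486103]), 'joint_torque': array([ 4.19389371e-04, -5.82715809e+01,  2.93070495e+01,  6.99703753e+00,
        6.97188894e-03, -1.59509377e-04]), 'tcp_pos': array([0.25632839, 0.62389562, 0.22560864]), 'ee_rot': array([ 1.79903944e+02, -7.90993595e-03, -2.23417464e+01]), 'wrist_force': array([-0.76977705,  0.54490347, -0.10784565]), 'wrist_torque': array([0.01567312, 0.0529906 , 0.02439919]), 'gripper_width': 0.08769366928304301}
scene {'mtx': array([[396.60954583,   0.        , 270.20378616],
       [  0.        , 396.60954583, 205.91795612],
       [  0.        ,   0.        ,   1.        ]]), 'k1': -0.05031857486197344, 'view': array([[ 0.2479884 ,  0.96874847, -0.00530683, -0.11227977],
       [-0.71939398,  0.18781984,  0.66872715,  0.35910098],
       [ 0.64882513, -0.16201887,  0.74348896, -1.45705367],
       [ 0.        ,  0.        ,  0.        
[... 216 characters left out ...]
ew': array([[ 0.00558544, -0.99984202, -0.01687435, -0.03775008],
       [ 0.98797512,  0.0029102 ,  0.15458557, -0.59996042],
       [-0.15451204, -0.01753486,  0.98783529, -1.2835734 ],
       [ 0.        ,  0.        ,  0.        ,  1.        ]])}
wrist {'mtx': array([[371.57117833,   0.        , 281.68664372],
       [  0.        , 371.57117833, 201.72354443],
       [  0.        ,   0.        ,   1.        ]]), 'k1': -0.0968928080149286, 'view': array([[-0.38021101, -0.9248983 ,  0.00165082,  0.67278455],
       [ 0.88908914, -0.36598112, -0.27491512,  0.03438248],
       [ 0.25487269, -0.10305802,  0.96146708, -0.38982036],
       [ 0.        ,  0.        ,  0.        ,  1.        ]])}
```

View pics/scene0.png

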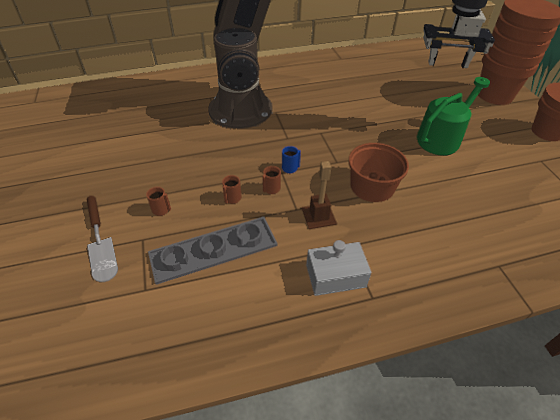

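View pics/top0.png

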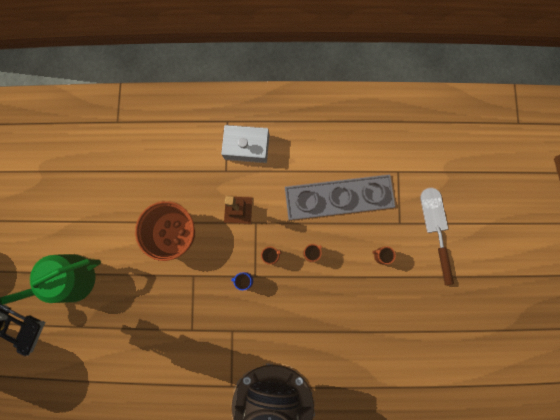

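View pics/wrist0.png

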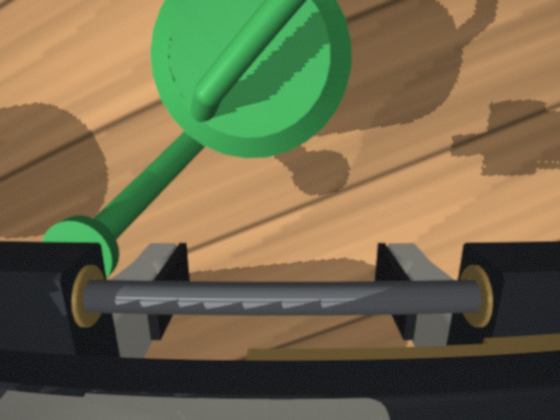

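Scene (scene / top pixels):
- Three terracotta pots: (158,202)/(386,256), (232,190)/(313,253) and (271,180)/(270,255).
- Blue look-alike: (291,160)/(243,282).
- Tray at (212,248)/(341,198).
- Stick in its stand at (322,190)/(238,208).
- Big pot at (377,172)/(166,231).
- Tin and trowel are clear of these.
- The terracotta flowerpots at the back right are decor.

Next I enlarge the crops.

```bash
cat > h.py <<'E'
from cell import env,cams,ticket
import cv2,numpy as np
from scipy.spatial.transform import Rotation as R
def proj(i,P):
    P=np.atleast_2d(P);c=P@i["view"][:3,:3].T+i["view"][:3,3]
    x=c[:,0]/-c[:,2];y=-c[:,1]/-c[:,2];f=1+i["k1"]*(x*x+y*y)
    return np.c_[x*f,y*f]@i["mtx"][:2,:2].T+i["mtx"][:2,2]
def ray(i,uv):
    K=i["mtx"];d=cv2.undistortPoints(np.array([[uv]],float),K,np.array([i["k1"],0,0,0.]))[0,0]
    # refine exactly
    t=(np.array(uv,float)-K[:2,2])/np.diag(K)[:2];d=t.copy()
    for _ in range(30): d=t/(1+i["k1"]*(d@d))
    Rm=i["view"][:3,:3];o=-Rm.T@i["view"][:3,3];v=Rm.T@np.array([d[0],-d[1],-1]);return o,v/np.linalg.norm(v)
def atz(i,uv,z):
    o,v=ray(i,uv);return o+v*(z-o[2])/v[2]
def tri(obs):
    A=np.zeros((3,3));b=np.zeros(3);L=[]
    for i,uv in obs:
        o,v=ray(i,uv);M=np.eye(3)-np.outer(v,v);A+=M;b+=M@o;L.append((o,M))
    p=np.linalg.solve(A,b);return p,[np.linalg.norm(M@(p-o)) for o,M in L]
def crop(im,x0,y0,x1,y1,s,name):
    c=cv2.resize(im[y0:y1,x0:x1,::-1],None,fx=s,fy=s,interpolation=cv2.INTER_CUBIC)
    for k in range(x0-x0%10+10,x1,10): cv2.line(c,((k-x0)*s,0),((k-x0)*s,4 if k%50 else 12),(255,255,255),1)
    for k in range(y0-y0%10+10,y1,10): cv2.line(c,(0,(k-y0)*s),(4 if k%50 else 12,(k-y0)*s),(255,255,255),1)
    cv2.imwrite("pics/"+name,c)
E
python3 - <<'E'
import cv2
from h import *
a=cv2.imread("pics/top0.png")[...,::-1];b=cv2.imread("pics/scene0.png")[...,::-1]
crop(a,220,170,410,300,4,"t1.png");crop(b,130,140,350,290,3,"s1.png");crop(a,125,190,265,270,5,"t2.png");crop(b,300,135,420,235,5,"s2.png")
E
```

```text
(no output)
```

View pics/t1.png

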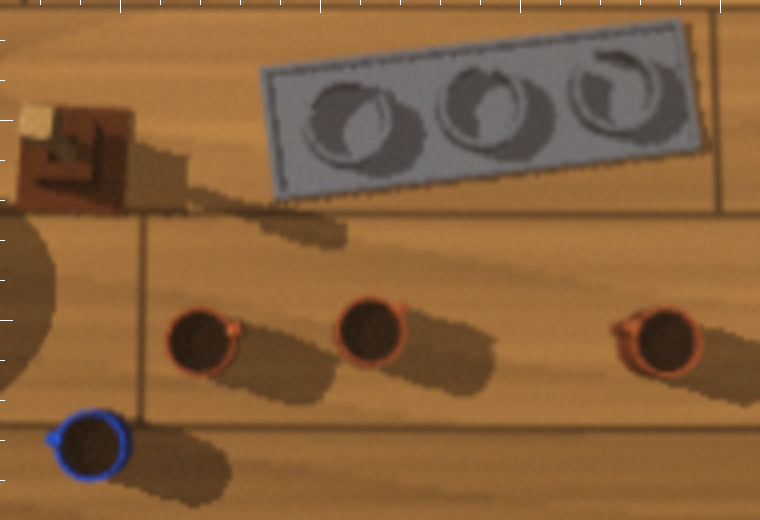

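View pics/s1.png

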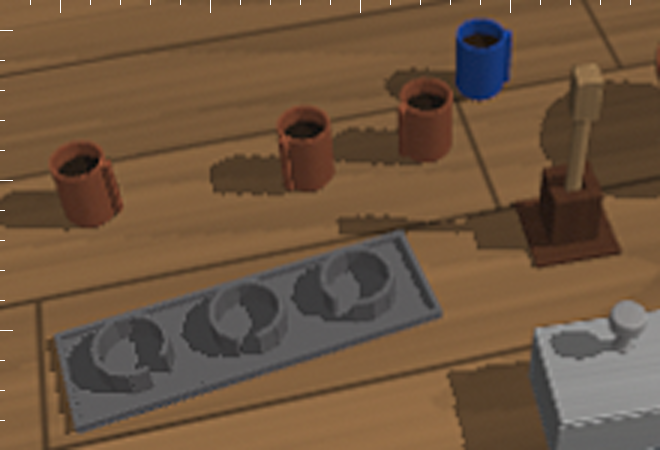

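View pics/t2.png

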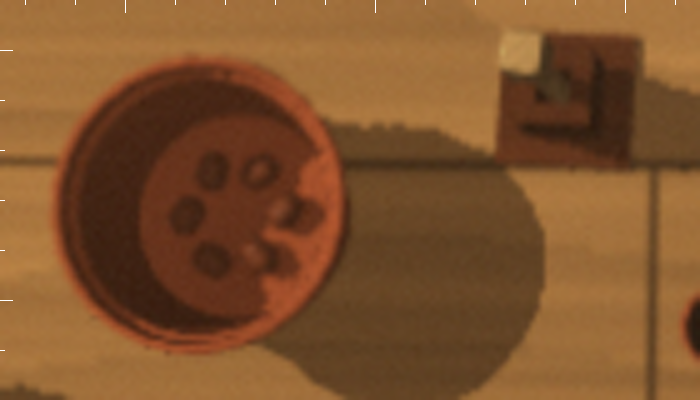

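View pics/s2.png

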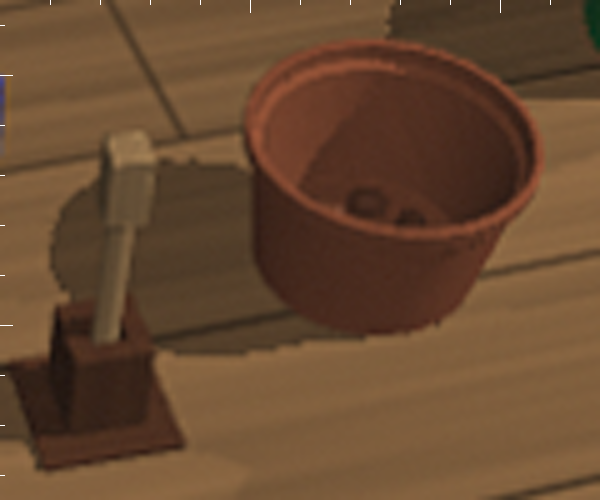

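Run:
```python
from h import *
np.set_printoptions(precision=4,suppress=True)
t=cams.camera_info("top");s=cams.camera_info("scene")
for n,a,b in [("p0",(270.3,255.3),(272.3,172)),("p1",(312.8,252.8),(231.7,180.7)),("p2",(386.5,255.3),(156.7,192.7)),("stick top",(229.4,200.4),(326,163)),
 ("c2",(306.8,200.8),(248.5,233)),("c1",(340.5,197),(212,245)),("c0",(374.3,193),(174,256)),("bigrim",(165.2,231),(378.5,164))]:
    print(n,*tri([(t,a),(s,b)]))
for uv in [(285.8,187),(390.8,175.3),(395.8,207.5),(289.5,219.5)]: print("tray",atz(t,uv,.01))
for uv in [(270.3,255.3),(312.8,252.8),(386.5,255.3)]: print("pot",atz(t,uv,.07))
for uv in [(225,197),(253.4,197),(252,223.4),(224.6,223)]: print("foot",atz(t,uv,.005))
print(atz(t,(165.2,231),.1),atz(t,(169.4,233.2),.008))
for uv in [(143,229),(194,204)]: pass
for uv in [(243,282)]: print("blue",atz(t,uv,.07))
for uv in [(246,143)]: print("tin",atz(t,uv,.05))
for uv in [(432,190),(440,235),(450,283)]: print("trow",atz(t,uv,.01))
```

```text
p0 [0.4294 0.009  0.0666] [np.float64(0.003384100879074824), np.float64(0.0033841008790748126)]
p1 [ 0.4367 -0.1099  0.0686] [np.float64(0.0034651243045527307), np.float64(0.0034651243045527155)]
p2 [ 0.4297 -0.3166  0.068 ] [np.float64(0.003355036921022888), np.float64(0.0033550369210228826)]
stick top [0.5658 0.1089 0.1965] [np.float64(0.002933677404184983), np.float64(0.0029336774041849667)]
c2 [ 0.5908 -0.0963  0.0188] [np.float64(0.0019450545653328967), np.float64(0.0019450545653328726)]
c1 [ 0.6029 -0.1959  0.0155] [np.float64(0.0023086004663647203), np.float64(0.0023086004663647247)]
c0 [ 0.6147 -0.2953  0.018 ] [np.float64(0.0031916778835845024), np.float64(0.0031916778835843363)]
bigrim [0.4945 0.304  0.0869] [np.float64(0.0028930528034332337), np.float64(0.002893052803433254)]
tray [ 0.6333 -0.0358  0.01  ]
tray [ 0.67   -0.3512  0.01  ]
tray [ 0.5724 -0.3632  0.01  ]
tray [ 0.5358 -0.0472  0.01  ]
pot [0.4286 0.0055 0.07  ]
pot [ 0.4362 -0.1133  0.07  ]
pot [ 0.4295 -0.3197  0.07  ]
foot [0.6033 0.1467 0.005 ]
foot [0.6035 0.0612 0.005 ]
foot [0.5242 0.0641 0.005 ]
foot [0.525  0.1459 0.005 ]
[0.4925 0.2975 0.1   ] [0.4932 0.3105 0.008 ]
blue [0.3541 0.0809 0.07  ]
tin [0.758  0.0819 0.05  ]
trow [ 0.6256 -0.4745  0.01  ]
trow [ 0.4906 -0.4929  0.01  ]
trow [ 0.35   -0.5175  0.01  ]
```

Run:
```python
from h import *
np.set_printoptions(precision=4,suppress=True)
s=env.read_state();i=cams.camera_info("wrist");o,v=ray(i,(281,201));T=R.from_euler('xyz',s['ee_rot'],degrees=True)
print(T.inv().apply(o-s['tcp_pos']),T.inv().apply(v))
```

```text
[ 0.0743  0.0014 -0.1573] [-0.2732 -0.0016  0.962 ]
```

```bash
python3 -m jog '{"linear":[[0,0,41],[0,0,41],[10,-30,20],[20,-35,0],[20,-35,0],[20,-35,0],[20,-35,0],[20,-35,0],[20,-35,0],[20,-35,0]],"rot":[[0,0,0],[0,0,0],[0,0,0],[0,0,3],[0,0,3],[0,0,4],[0,0,4],[0,0,4],[0,0,4],[0,0,0]],"grip":[100,100,100,100,100,100,100,100,100,100]}'
```

```text
clock: 0.98
tcp_pos: [0.4069, 0.3474, 0.3286]
ee_rot: [-180.0, 0.0, -0.1]
wrist_force: [0.8, 0.4, -0.3]
gripper_width: 0.0878
```

```bash
python3 -m jog '{"linear":[[30,-15,0],[30,-15,0],[30,-10,0],[30,0,0],[0,0,0]],"rot":[[0,0,0],[0,0,0],[0,0,0],[0,0,0],[0,0,0]],"grip":[100,100,100,100,100]}'
python3 - <<'E'
from h import *
im=cams.get_image("wrist");cv2.imwrite("pics/w1.png",im[...,::-1]);np.save("w1.npy",cams.camera_info("wrist")["view"]);print(env.read_state()['tcp_pos'])
E
python3 -m jog '{"linear":[[10,-40,0],[10,-40,0],[10,-40,0],[10,-40,0],[10,-20,0],[0,0,0]],"rot":[[0,0,0],[0,0,0],[0,0,0],[0,0,0],[0,0,0],[0,0,0]],"grip":[100,100,100,100,100,100]}'
python3 - <<'E'
from h import *
im=cams.get_image("wrist");cv2.imwrite("pics/w2.png",im[...,::-1]);np.save("w2.npy",cams.camera_info("wrist")["view"]);print(env.read_state()['tcp_pos'])
E
```

```text
clock: 1.4
tcp_pos: [0.5302, 0.3081, 0.3268]
ee_rot: [179.9, 0.1, -0.5]
wrist_force: [-0.5, 0.3, -0.1]
gripper_width: 0.0875
[0.52832283 0.30838608 0.32681975]
clock: 1.95
tcp_pos: [0.5767, 0.126, 0.3289]
ee_rot: [180.0, -0.0, -0.5]
wrist_force: [0.2, 0.1, -0.5]
gripper_width: 0.0876
[0.57637933 0.1276262  0.32866467]
```

View pics/w1.png

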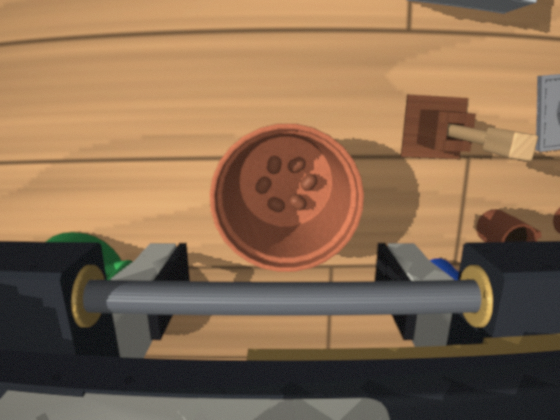

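View pics/w2.png

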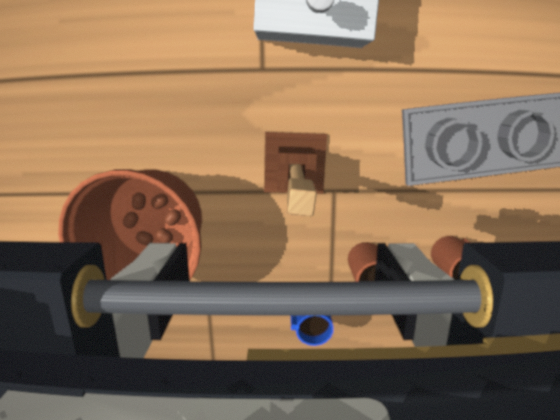

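Run:
```python
from h import *
a=cv2.imread("pics/w2.png")[...,::-1];b=cv2.imread("pics/w1.png")[...,::-1]
crop(a,250,120,350,230,5,"c1.png");crop(b,390,85,550,175,5,"c2.png");crop(b,205,115,375,275,4,"c3.png")
```

```text
(no output)
```

View pics/c1.png

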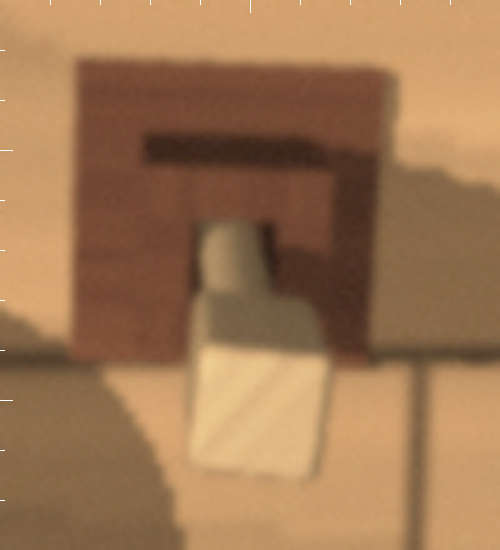

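View pics/c2.png

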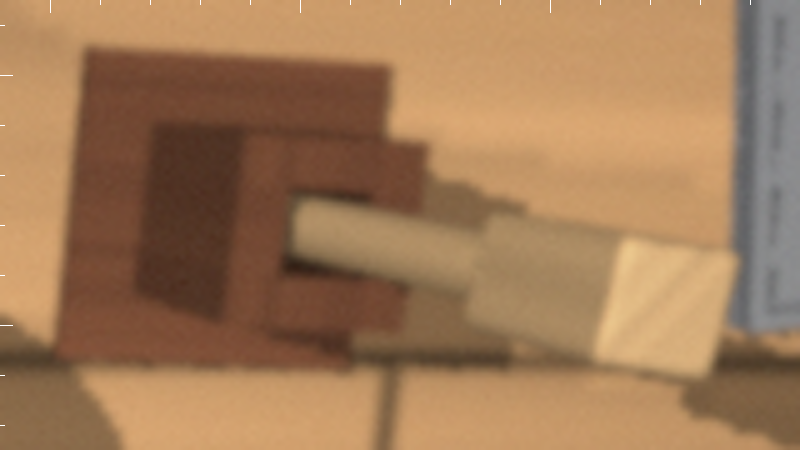

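View pics/c3.png

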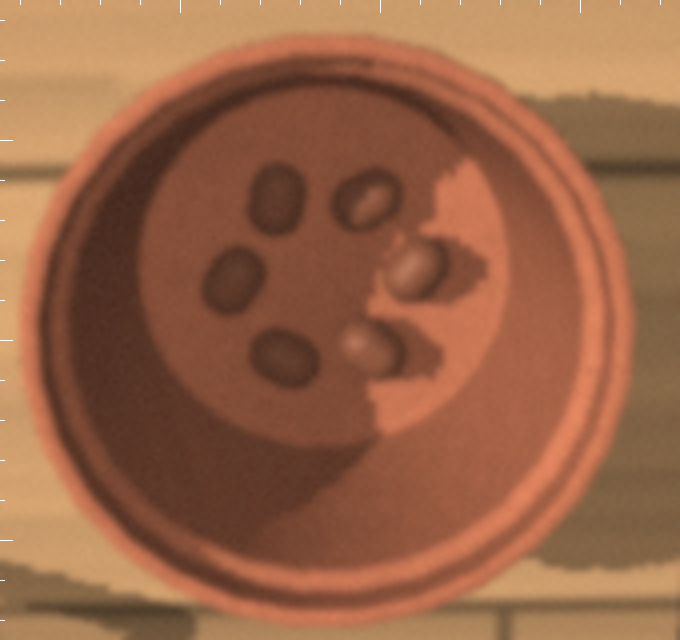

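Run:
```python
from h import *
np.set_printoptions(precision=4,suppress=True)
i=cams.camera_info("wrist");A=dict(i,view=np.load("w1.npy"));B=dict(i,view=np.load("w2.npy"))
f=lambda l,o,s:[(x/s+o[0],y/s+o[1]) for x,y in l]
c1=f([(203,346),(330,350),(313,477),(190,468)],(250,120),5);c2=f([(625,237),(738,255),(712,378),(595,360)],(390,85),5)
P=[tri([(B,a),(A,b)]) for a,b in zip(c1,c2)]
for p in P:print("blk",p[0],p[1][0])
print(np.mean([p[0] for p in P],0))
for x,n in((B,f([(78,58),(385,67),(368,362),(70,362)],(250,120),5)),(A,f([(85,47),(390,65),(352,365),(55,358)],(390,85),5))):
  for z in(.005,.01,):print(z,np.mean([atz(x,u,z) for u in n],0),[atz(x,u,z)[:2] for u in n])
print(tri([(B,f([(74,362)],(250,120),5)[0]),(A,f([(55,358)],(390,85),5)[0])]))
print("floor",atz(A,(285.8,181.3),.008),"rim",atz(A,(287,197.5),.1))
```

```text
blk [0.5761 0.1187 0.1945] 0.0009797975145126843
blk [0.5743 0.0979 0.1939] 0.001792246879963757
blk [0.5538 0.1006 0.1959] 0.001304669150021287
blk [0.5558 0.121  0.1945] 0.0006548457536292099
[0.565  0.1095 0.1947]
0.005 [0.5649 0.1086 0.005 ] [array([0.606 , 0.1464]), array([0.6032, 0.0676]), array([0.5248, 0.0704]), array([0.5255, 0.1501])]
0.01 [0.5658 0.1088 0.01  ] [array([0.6065, 0.1462]), array([0.6037, 0.0682]), array([0.5261, 0.0709]), array([0.5268, 0.1499])]
0.005 [0.5628 0.1079 0.005 ] [array([0.6038, 0.1473]), array([0.6005, 0.0663]), array([0.5225, 0.0683]), array([0.5244, 0.1497])]
0.01 [0.5632 0.11   0.01  ] [array([0.6037, 0.1489]), array([0.6005, 0.0688]), array([0.5234, 0.0708]), array([0.5252, 0.1513])]
(array([0.5244, 0.149 , 0.0026]), [np.float64(0.0004763544867296404), np.float64(0.00047635448672982226)])
floor [0.493  0.3011 0.008 ] rim [0.4963 0.3011 0.1   ]
```

```bash
python3 -m jog '{"linear":[[-11,-18,0],[0,0,-35],[0,0,-35],[0,0,-35],[0,0,-35],[0,0,-25],[0,0,-10],[0,0,0]],"rot":[[0,0,-5.5],[0,0,0],[0,0,0],[0,0,0],[0,0,0],[0,0,0],[0,0,0],[0,0,0]],"grip":[100,100,100,100,100,100,100,100]}'
python3 - <<'E'
from h import *
im=cams.get_image("wrist");cv2.imwrite("pics/w3.png",im[...,::-1]);im=cams.get_image("scene");crop(im,290,90,430,230,4,"s3.png");print(env.read_state()['tcp_pos'],env.read_state()['ee_rot'])
E
```

```text
clock: 2.67
tcp_pos: [0.5637, 0.1117, 0.1512]
ee_rot: [179.9, 0.2, -5.8]
wrist_force: [-0.0, -0.9, 0.2]
gripper_width: 0.0878
[0.56608987 0.1122261  0.15480824] [-1.79988280e+02 -6.96047350e-02 -5.76384964e+00]
```

View pics/w3.png

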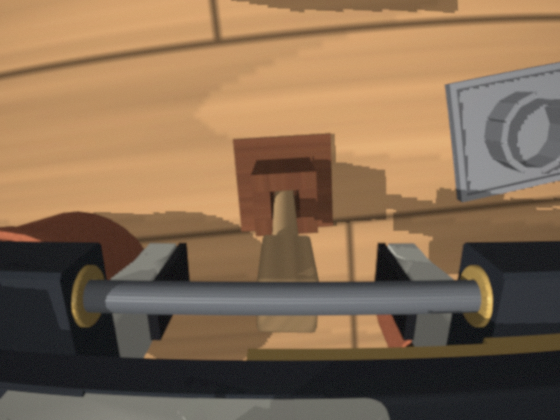

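View pics/s3.png

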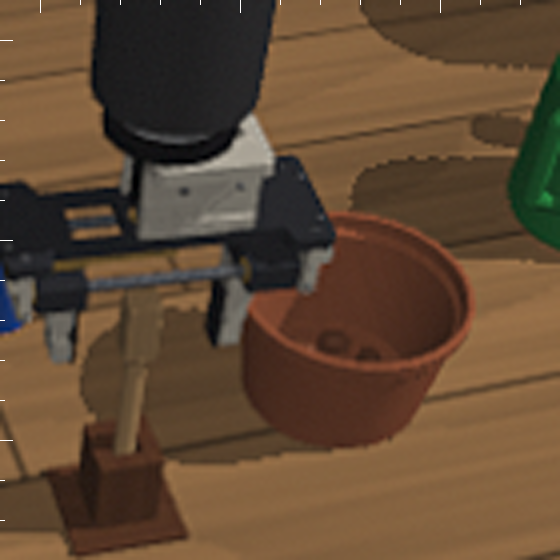

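The stick's block sits between the fingers (x≈288 in the wrist view, jaw middle ≈282). Closing.

```bash
python3 -m jog '{"linear":[[0,0,0],[0,0,0],[0,0,0],[0,0,0],[0,0,0],[0,0,0],[0,0,0]],"rot":[[0,0,0],[0,0,0],[0,0,0],[0,0,0],[0,0,0],[0,0,0],[0,0,0]],"grip":[15,15,15,15,15,15,15]}'; python3 -m jog '{"linear":[[0,0,15],[0,0,20],[0,0,30],[0,0,30],[0,0,30],[0,0,0]],"rot":[[0,0,0],[0,0,0],[0,0,0],[0,0,0],[0,0,0],[0,0,0]],"grip":[15,15,15,15,15,15]}'
python3 - <<'E'
from h import *
im=cams.get_image("wrist");cv2.imwrite("pics/w4.png",im[...,::-1]);np.save("w4.npy",cams.camera_info("wrist")["view"]);im=cams.get_image("scene");crop(im,270,60,430,220,4,"s4.png");im=cams.get_image("top");crop(im,140,160,280,260,5,"t4.png");print(env.read_state()['tcp_pos'],env.read_state()['ee_rot'])
E
```

```text
clock: 3.35
tcp_pos: [0.5655, 0.1113, 0.1537]
ee_rot: [-180.0, -0.0, -5.8]
wrist_force: [1.4, -0.3, -0.6]
gripper_width: 0.0464
clock: 3.85
tcp_pos: [0.5683, 0.1118, 0.2853]
ee_rot: [-179.8, -0.5, -5.8]
wrist_force: [0.0, 0.9, 1.6]
gripper_width: 0.0137
[0.56530237 0.11137422 0.27843508] [-1.79970171e+02 -8.56233572e-04 -5.84213298e+00]
```

View pics/w4.png

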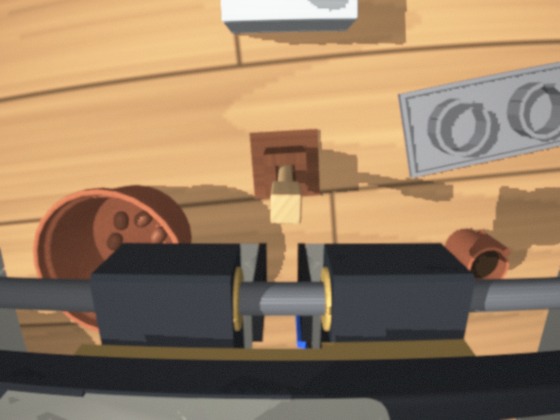

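View pics/s4.png

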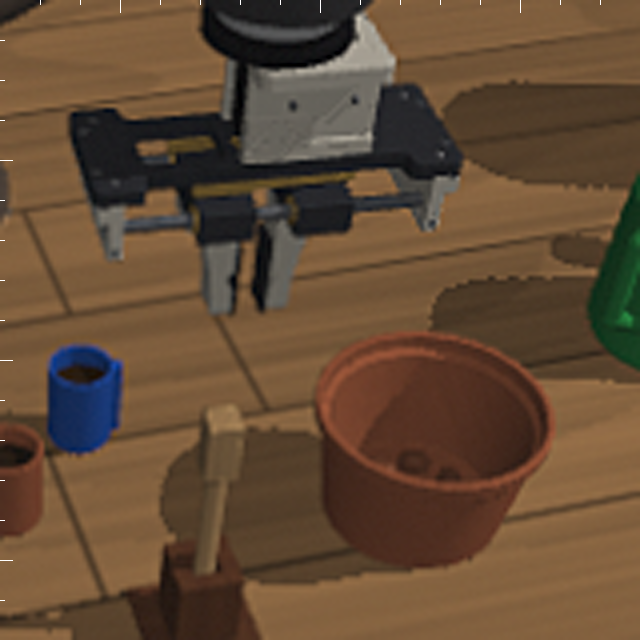

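View pics/t4.png

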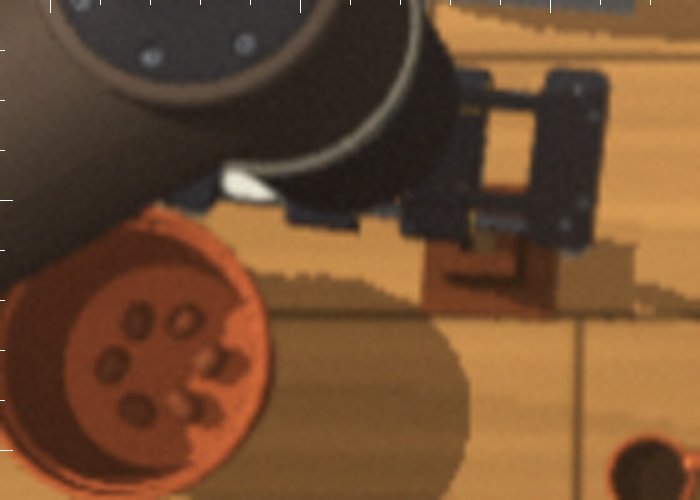

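I lifted before the fingers had finished closing, so the stick is untouched in its stand. Reopening and descending again.

```bash
python3 - <<'E'
from h import *
i=cams.camera_info("wrist");A=dict(i,view=np.load("w4.npy"));print(atz(A,(285.8,208),.195))
E
python3 -m jog '{"linear":[[0,0,0],[0,0,0],[0,0,0],[0,0,0],[0,0,0],[0,0,0],[0,0,0],[0,0,0]],"rot":[[0,0,0],[0,0,0],[0,0,0],[0,0,0],[0,0,0],[0,0,0],[0,0,0],[0,0,0]],"grip":[80,80,80,80,80,80,80,80]}'
```

```text
[0.56659883 0.10786088 0.195     ]
clock: 4.67
tcp_pos: [0.5655, 0.1114, 0.2785]
ee_rot: [180.0, 0.0, -5.8]
wrist_force: [0.5, -0.4, 0.4]
gripper_width: 0.061
```

```bash
python3 -m jog '{"linear":[[0,-3,-5],[0,0,-30],[0,0,-30],[0,0,-30],[0,0,-26],[0,0,-6],[0,0,0],[0,0,0]],"rot":[[0,0,0],[0,0,0],[0,0,0],[0,0,0],[0,0,0],[0,0,0],[0,0,0],[0,0,0]],"grip":[80,80,80,80,80,80,15,15]}'; python3 -m jog '{"linear":[[0,0,0],[0,0,0],[0,0,0],[0,0,0],[0,0,0],[0,0,0],[0,0,0],[0,0,0],[0,0,0]],"rot":[[0,0,0],[0,0,0],[0,0,0],[0,0,0],[0,0,0],[0,0,0],[0,0,0],[0,0,0],[0,0,0]],"grip":[15,15,15,15,15,15,15,15,15]}'
```

```text
clock: 5.33
tcp_pos: [0.5662, 0.1084, 0.1524]
ee_rot: [180.0, -0.0, -5.8]
wrist_force: [0.3, -0.3, -0.5]
gripper_width: 0.0622
clock: 6.08
tcp_pos: [0.5658, 0.1084, 0.1519]
ee_rot: [-180.0, -0.0, -5.8]
wrist_force: [-0.1, 0.4, 2.5]
gripper_width: 0.0219
```

```bash
python3 -m jog '{"linear":[[0,0,8],[0,0,15],[0,0,25],[0,0,30],[0,0,30],[0,0,20],[0,0,0]],"rot":[[0,0,0],[0,0,0],[0,0,0],[0,0,0],[0,0,0],[0,0,0],[0,0,0]],"grip":[15,15,15,15,15,15,15]}'
python3 - <<'E'
from h import *
im=cams.get_image("wrist");cv2.imwrite("pics/w5.png",im[...,::-1]);im=cams.get_image("scene");crop(im,270,60,430,220,4,"s5.png");print(env.read_state()['tcp_pos'],env.read_state()['gripper_width'])
E
```

```text
clock: 6.67
tcp_pos: [0.5674, 0.1088, 0.2851]
ee_rot: [-179.8, -0.4, -5.8]
wrist_force: [1.1, 0.8, 0.2]
gripper_width: 0.0222
[0.56549687 0.10851144 0.28049295] 0.022111807847348185
```

View pics/w5.png

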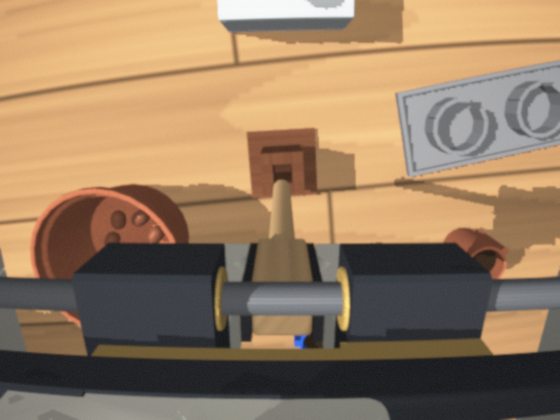

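View pics/s5.png

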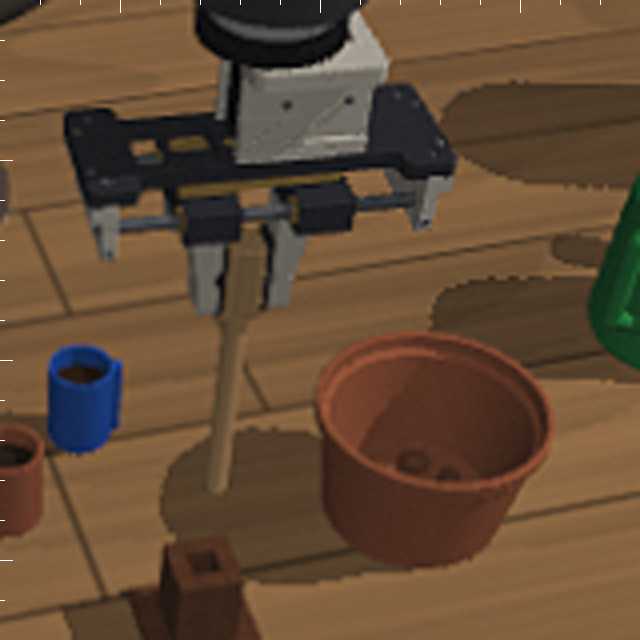

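Run:
```python
from h import *
np.set_printoptions(precision=4,suppress=True)
im=cams.get_image("wrist");np.save("w5.npy",cams.camera_info("wrist")["view"]);crop(im,235,115,335,215,6,"c5.png")
w=cams.camera_info("wrist");s=cams.camera_info("scene")
print(tri([(w,(282.5,186)),(s,(324.3,181.5))]));print(atz(w,(282.5,186),.133),env.read_state()['tcp_pos'])
```

```text
(array([0.5684, 0.109 , 0.1377]), [np.float64(0.0035559256959435703), np.float64(0.003555925695943598)])
[0.5654 0.1061 0.133 ] [0.565  0.1083 0.2793]
```

View pics/c5.png

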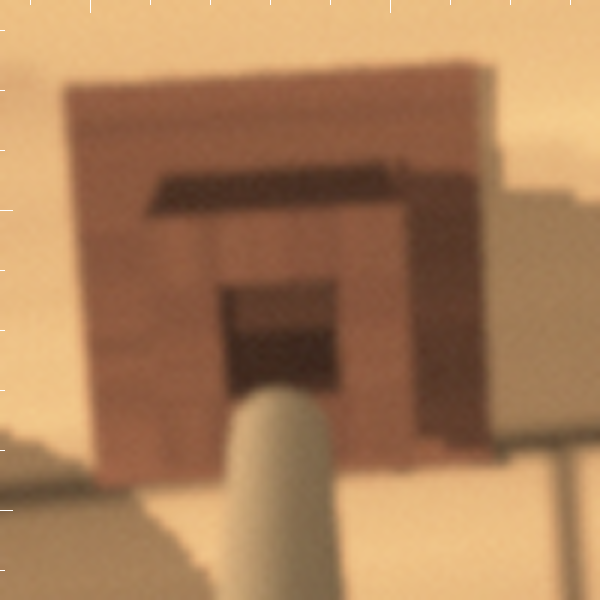

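```bash
python3 - <<'E'
from h import *
np.set_printoptions(precision=4,suppress=True)
w=cams.camera_info("wrist")
for uv in [(222,287),(337,280),(340,388),(228,393),(282,337)]: print(atz(w,(uv[0]/6+235,uv[1]/6+115),.065))
print(atz(w,(280/6+235,395/6+115),.133),atz(w,(280/6+235,388/6+115),.133))
E
python3 -m jog '{"linear":[[-7,22,0],[-10,30,0],[-14,35,0],[-14,35,0],[-14,35,0],[-8,24,0],[-4,11,0],[0,0,0]],"rot":[[0,0,0],[0,0,0],[0,0,0],[0,0,0],[0,0,0],[0,0,0],[0,0,0],[0,0,0]],"grip":[15,15,15,15,15,15,15,15]}'
```

```text
[0.574  0.1157 0.065 ]
[0.5732 0.0963 0.065 ]
[0.5547 0.0976 0.065 ]
[0.5557 0.1167 0.065 ]
[0.5645 0.1065 0.065 ]
[0.5698 0.1064 0.133 ] [0.5708 0.1063 0.133 ]
clock: 7.48
tcp_pos: [0.4932, 0.3021, 0.2779]
ee_rot: [179.9, 0.1, -5.7]
wrist_force: [-0.3, -0.8, -0.4]
gripper_width: 0.0218
```

```bash
python3 -m jog '{"linear":[[-1,0,-10],[0,0,-25],[0,0,-25],[0,0,-25],[0,0,-20],[0,0,-10],[0,0,0]],"rot":[[0,0,0],[0,0,0],[0,0,0],[0,0,0],[0,0,0],[0,0,0],[0,0,0]],"grip":[15,15,15,15,15,15,15]}'
python3 - <<'E'
from h import *
im=cams.get_image("wrist");cv2.imwrite("pics/w6.png",im[...,::-1]);im=cams.get_image("top");crop(im,120,180,220,270,6,"t6.png");print(env.read_state()['tcp_pos'],env.read_state()['wrist_force'])
E
```

```text
clock: 8.07
tcp_pos: [0.4925, 0.2979, 0.1614]
ee_rot: [179.8, 0.2, -5.9]
wrist_force: [0.9, 0.6, -1.2]
gripper_width: 0.022
[0.49402441 0.29967675 0.16478324] [-0.51350246  0.54228152 -0.13209542]
```

View pics/w6.png

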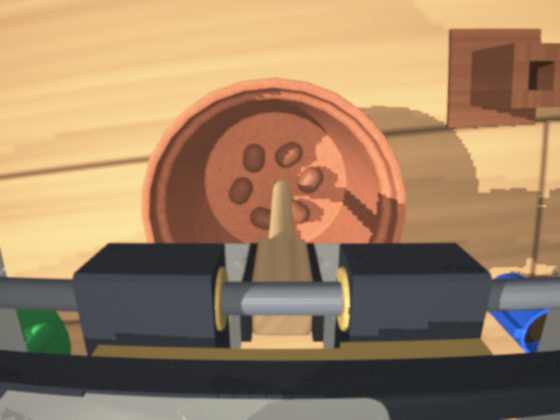

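View pics/t6.png

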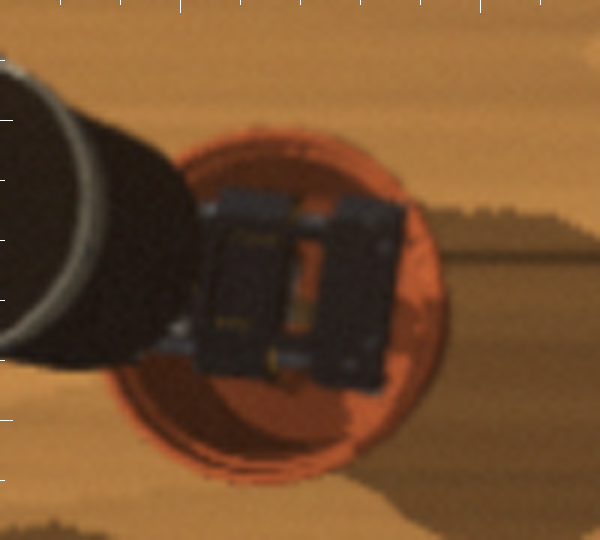

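Tip is low, at (281,185), and the pebble ring is centred near (276,185), so I nudge +y 4 mm. Then I go out to +x 28 mm and circle.

```bash
z='[0,0,0]'; python3 -m jog '{"linear":[[0,4,-1],[7,0,0],[7,0,0],[7,0,0],[7,0,0],[0,0,0]],"rot":[[0,0,0],[0,0,0],[0,0,0],[0,0,0],[0,0,0],[0,0,0]],"grip":[15,15,15,15,15,15]}'
python3 -m jog '{"linear":[[-1.4,8.7,0],[-4,7.8,0],[-6.2,6.2,0],[-7.8,4,0],[-8.7,1.4,0],[-8.7,-1.4,0],[-7.8,-4,0],[-6.2,-6.2,0],[-4,-7.8,0],[-1.4,-8.7,0]],"rot":[[0,0,0],[0,0,0],[0,0,0],[0,0,0],[0,0,0],[0,0,0],[0,0,0],[0,0,0],[0,0,0],[0,0,0]],"grip":[15,15,15,15,15,15,15,15,15,15]}'
python3 - <<'E'
from h import *
im=cams.get_image("wrist");cv2.imwrite("pics/w7.png",im[...,::-1]);print(env.read_state()['tcp_pos'],env.read_state()['wrist_force'])
E
```

```text
clock: 8.67
tcp_pos: [0.5231, 0.3046, 0.1636]
ee_rot: [-180.0, -0.0, -5.9]
wrist_force: [1.4, 1.1, 0.7]
gripper_width: 0.022
clock: 9.5
tcp_pos: [0.4645, 0.3034, 0.1638]
ee_rot: [-180.0, -0.0, -5.8]
wrist_force: [-0.1, -0.2, 0.2]
gripper_width: 0.0219
[0.4644398  0.30203826 0.1638902 ] [-0.64236532 -1.88074419 -0.43243674]
```

View pics/w7.png

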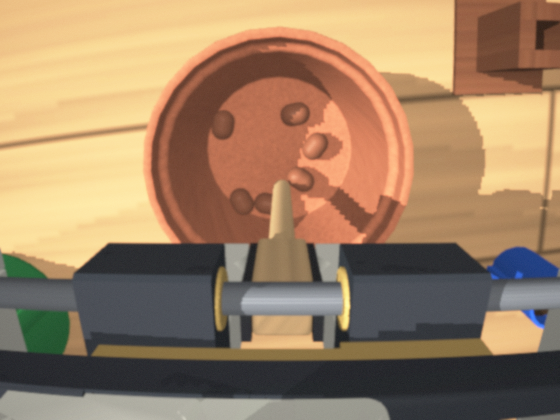

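Pebbles on the +y side are pushed out to (223,124), (241,201) and (264,203), all inside the pot. Continuing the turns.

```bash
python3 -m jog '{"linear":[[1.4,-8.7,0],[4,-7.8,0],[6.2,-6.2,0],[7.8,-4,0],[8.7,-1.4,0],[8.7,1.4,0],[7.8,4,0],[6.2,6.2,0],[4,7.8,0],[1.4,8.7,0]],"rot":[[0,0,0],[0,0,0],[0,0,0],[0,0,0],[0,0,0],[0,0,0],[0,0,0],[0,0,0],[0,0,0],[0,0,0]],"grip":[15,15,15,15,15,15,15,15,15,15]}'
python3 -m jog '{"linear":[[-1.4,8.7,0],[-4,7.8,0],[-6.2,6.2,0],[-7.8,4,0],[-8.7,1.4,0],[-8.7,-1.4,0],[-7.8,-4,0],[-6.2,-6.2,0],[-4,-7.8,0],[-1.4,-8.7,0]],"rot":[[0,0,0],[0,0,0],[0,0,0],[0,0,0],[0,0,0],[0,0,0],[0,0,0],[0,0,0],[0,0,0],[0,0,0]],"grip":[15,15,15,15,15,15,15,15,15,15]}'
python3 -m jog '{"linear":[[1.4,-8.7,0],[4,-7.8,0],[6.2,-6.2,0],[7.8,-4,0],[8.7,-1.4,0],[8.7,1.4,0],[7.8,4,0],[6.2,6.2,0],[4,7.8,0],[1.4,8.7,0]],"rot":[[0,0,0],[0,0,0],[0,0,0],[0,0,0],[0,0,0],[0,0,0],[0,0,0],[0,0,0],[0,0,0],[0,0,0]],"grip":[15,15,15,15,15,15,15,15,15,15]}'
python3 - <<'E'
from h import *
im=cams.get_image("wrist");cv2.imwrite("pics/w8.png",im[...,::-1]);print(env.read_state()['tcp_pos'],env.read_state()['wrist_force'])
E
```

```text
clock: 10.38
tcp_pos: [0.5223, 0.304, 0.1634]
ee_rot: [180.0, 0.0, -5.9]
wrist_force: [0.0, -0.3, -0.7]
gripper_width: 0.0218
clock: 11.22
tcp_pos: [0.4645, 0.3048, 0.1644]
ee_rot: [-179.8, -0.0, -5.8]
wrist_force: [-0.8, 1.9, 4.5]
gripper_width: 0.0217
clock: 12.05
tcp_pos: [0.5224, 0.3049, 0.1628]
ee_rot: [180.0, 0.0, -5.9]
wrist_force: [0.9, -0.5, -1.0]
gripper_width: 0.0217
[0.52240402 0.30655531 0.16285842] [0.88960911 1.61354462 0.31802768]
```

View pics/w8.png

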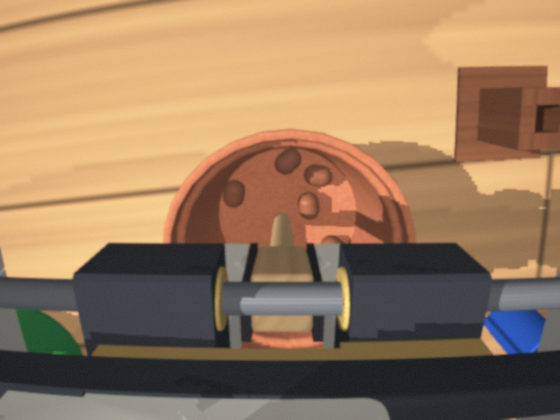

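Run:
```python
from h import *
w=cams.camera_info("wrist");s=cams.camera_info("scene")
print(env.read_state()['tcp_pos'],proj(w,[[.4945,.301,.008],[.5245,.301,.008],[.4945,.301,.1]]))
im=cams.get_image("scene");crop(im,300,80,430,210,5,"s8.png")
im=cv2.imread("pics/w8.png")[...,::-1];crop(im,160,120,420,270,3,"c8.png")
```

```text
[0.52240402 0.30655531 0.16285842] [[289.36995072 214.48111574]
 [286.02809927 181.46908573]
 [292.3252046  258.325694  ]]
```

View pics/s8.png

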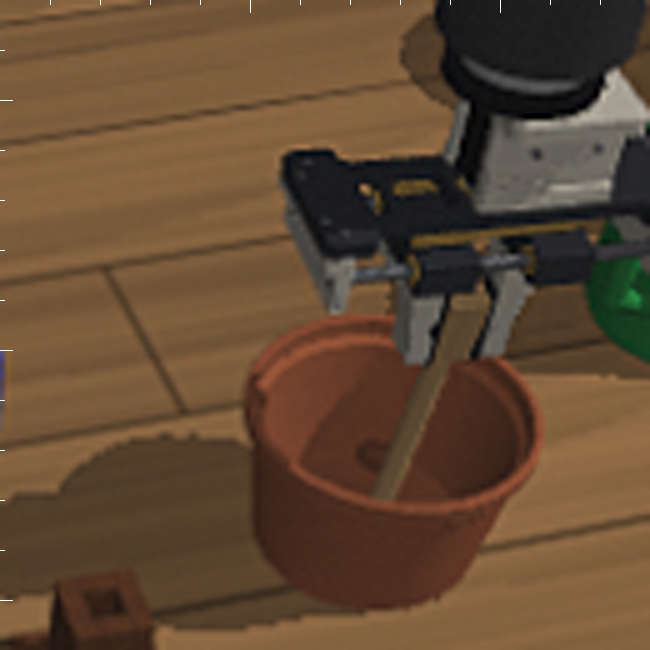

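View pics/c8.png

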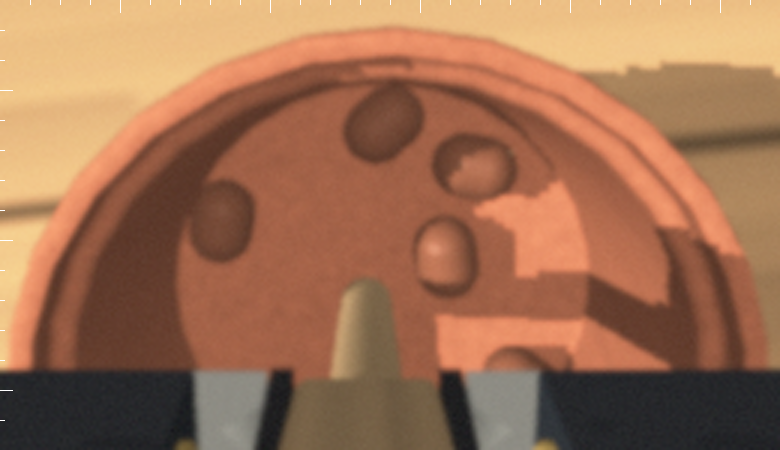

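The stick has slipped about 11° in the jaws. Its tip shows at (283,217), but for this tool pose it should be near (286,181). I tilt the tool about y to bring the stick upright again, and use slightly smaller circles.

```bash
python3 -m jog '{"linear":[[0,0,2],[-2,0,1],[-2,0,0],[0,0,0],[0,0,0]],"rot":[[0,-4,0],[0,-4,0],[0,-3.5,0],[0,0,0],[0,0,0]],"grip":[15,15,15,15,15]}'
python3 - <<'E'
from h import *
w=cams.camera_info("wrist");s=cams.camera_info("scene")
im=cams.get_image("scene");crop(im,300,80,430,210,4,"s9.png")
im=cams.get_image("wrist");cv2.imwrite("pics/w9.png",im[...,::-1])
print(env.read_state()['tcp_pos'],env.read_state()['wrist_force'],proj(w,[[.4945,.301,.008],[.5245,.301,.008],[.4945,.301,.1]]))
E
```

```text
clock: 12.57
tcp_pos: [0.5161, 0.3041, 0.1665]
ee_rot: [-178.9, -11.4, -5.8]
wrist_force: [0.4, 0.1, 0.0]
gripper_width: 0.0218
[0.51764585 0.30510657 0.16711148] [ 0.33274308 -0.46070556 -0.4100451 ] [[289.29163251 242.03354405]
 [286.05140269 208.73932374]
 [289.51816202 268.68642853]]
```

View pics/s9.png

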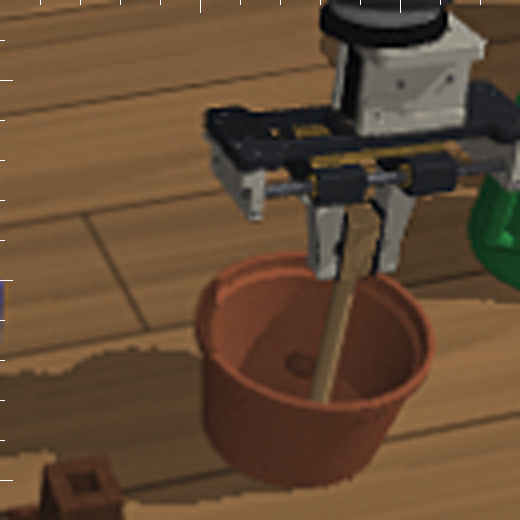

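View pics/w9.png

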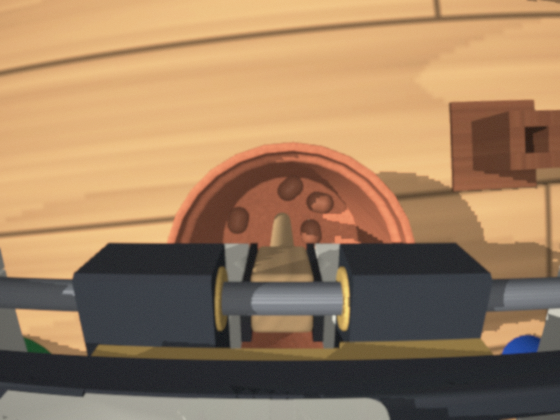

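```bash
python3 -m jog '{"linear":[[-1.2,5,0],[-3.4,6,0],[-5.3,5,0],[-6.7,3.4,0],[-7.4,1.2,0],[-7.4,-1.2,0],[-6.7,-3.4,0],[-5.3,-5.3,0],[-3.4,-6.7,0],[-1.2,-7.4,0]],"rot":[[0,0,0],[0,0,0],[0,0,0],[0,0,0],[0,0,0],[0,0,0],[0,0,0],[0,0,0],[0,0,0],[0,0,0]],"grip":[15,15,15,15,15,15,15,15,15,15]}'
python3 - <<'E'
from h import *
w=cams.camera_info("wrist")
im=cams.get_image("wrist");cv2.imwrite("pics/w10.png",im[...,::-1])
print(env.read_state()['tcp_pos'],proj(w,[[.4945,.301,.008],[.4645,.301,.008]]))
E
```

```text
clock: 13.5
tcp_pos: [0.4688, 0.3002, 0.1667]
ee_rot: [-178.8, -11.4, -5.9]
wrist_force: [-0.0, -0.3, 0.6]
gripper_width: 0.0216
[0.46861485 0.29876813 0.16662485] [[279.76660608 189.92562815]
 [283.12814882 223.49041138]]
```

View pics/w10.png

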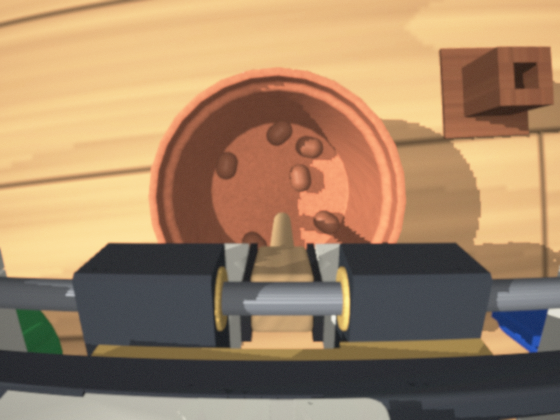

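```bash
python3 -m jog '{"linear":[[1.2,-7.4,0],[3.4,-6.7,0],[5.3,-5.3,0],[6.7,-3.4,0],[7.4,-1.2,0],[7.4,1.2,0],[6.7,3.4,0],[5.3,5.3,0],[3.4,6.7,0],[1.2,7.4,0]],"rot":[[0,0,0],[0,0,0],[0,0,0],[0,0,0],[0,0,0],[0,0,0],[0,0,0],[0,0,0],[0,0,0],[0,0,0]],"grip":[15,15,15,15,15,15,15,15,15,15]}'
python3 -m jog '{"linear":[[-1.2,7.4,0],[-3.4,6.7,0],[-5.3,5.3,0],[-6.7,3.4,0],[-7.4,1.2,0],[-7.4,-1.2,0],[-6.7,-3.4,0],[-5.3,-5.3,0],[-3.4,-6.7,0],[-1.2,-7.4,0]],"rot":[[0,0,0],[0,0,0],[0,0,0],[0,0,0],[0,0,0],[0,0,0],[0,0,0],[0,0,0],[0,0,0],[0,0,0]],"grip":[15,15,15,15,15,15,15,15,15,15]}'
python3 -m jog '{"linear":[[1.2,-7.4,0],[3.4,-6.7,0],[5.3,-5.3,0],[6.7,-3.4,0],[7.4,-1.2,0],[7.4,1.2,0],[6.7,3.4,0],[5.3,5.3,0],[3.4,6.7,0],[1.2,7.4,0]],"rot":[[0,0,0],[0,0,0],[0,0,0],[0,0,0],[0,0,0],[0,0,0],[0,0,0],[0,0,0],[0,0,0],[0,0,0]],"grip":[15,15,15,15,15,15,15,15,15,15]}'
python3 - <<'E'
from h import *
w=cams.camera_info("wrist")
im=cams.get_image("wrist");cv2.imwrite("pics/w11.png",im[...,::-1])
print(env.read_state()['tcp_pos'],proj(w,[[.4945,.301,.008],[.5245,.301,.008]]))
E
```

```text
clock: 14.38
tcp_pos: [0.5186, 0.301, 0.1671]
ee_rot: [-178.9, -11.5, -5.9]
wrist_force: [-0.7, -7.4, 14.6]
gripper_width: 0.0219
clock: 15.22
tcp_pos: [0.4687, 0.3001, 0.1662]
ee_rot: [-178.9, -11.4, -5.9]
wrist_force: [0.1, 0.1, -0.8]
gripper_width: 0.0221
clock: 16.05
tcp_pos: [0.5182, 0.3018, 0.1663]
ee_rot: [-178.8, -11.4, -6.0]
wrist_force: [0.5, 0.2, -1.2]
gripper_width: 0.0218
[0.51833841 0.30309596 0.16640269] [[287.01845197 244.78135013]
 [283.66899718 211.52144482]]
```

View pics/w11.png

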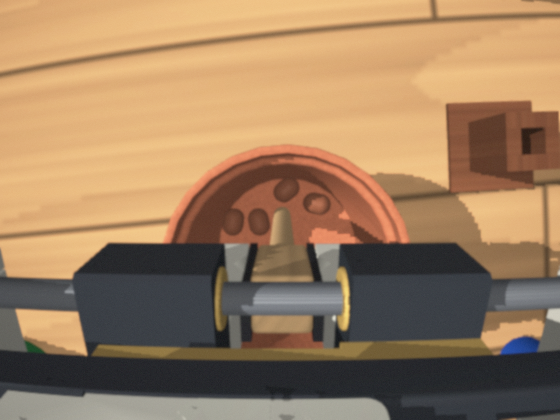

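```bash
python3 -m jog '{"linear":[[-1.2,7.4,0],[-3.4,6.7,0],[-5.3,5.3,0],[-6.7,3.4,0],[-7.4,1.2,0],[-7.4,-1.2,0],[-6.7,-3.4,0],[-5.3,-5.3,0],[-3.4,-6.7,0],[-1.2,-7.4,0]],"rot":[[0,0,0],[0,0,0],[0,0,0],[0,0,0],[0,0,0],[0,0,0],[0,0,0],[0,0,0],[0,0,0],[0,0,0]],"grip":[15,15,15,15,15,15,15,15,15,15]}'
python3 -m jog '{"linear":[[1.2,-7.4,0],[3.4,-6.7,0],[5.3,-5.3,0],[6.7,-3.4,0],[7.4,-1.2,0],[7.4,1.2,0],[6.7,3.4,0],[5.3,5.3,0],[3.4,6.7,0],[1.2,7.4,0]],"rot":[[0,0,0],[0,0,0],[0,0,0],[0,0,0],[0,0,0],[0,0,0],[0,0,0],[0,0,0],[0,0,0],[0,0,0]],"grip":[15,15,15,15,15,15,15,15,15,15]}'
python3 -m jog '{"linear":[[-1.2,7.4,0],[-3.4,6.7,0],[-5.3,5.3,0],[-6.7,3.4,0],[-7.4,1.2,0],[-7.4,-1.2,0],[-6.7,-3.4,0],[-5.3,-5.3,0],[-3.4,-6.7,0],[-1.2,-7.4,0]],"rot":[[0,0,0],[0,0,0],[0,0,0],[0,0,0],[0,0,0],[0,0,0],[0,0,0],[0,0,0],[0,0,0],[0,0,0]],"grip":[15,15,15,15,15,15,15,15,15,15]}'
python3 - <<'E'
from h import *
w=cams.camera_info("wrist");np.save("w12.npy",w["view"])
im=cams.get_image("wrist");cv2.imwrite("pics/w12.png",im[...,::-1]);im=cams.get_image("scene");crop(im,300,80,430,210,4,"s12.png")
print(env.read_state()['tcp_pos'],proj(w,[[.4945,.301,.008],[.4645,.301,.008]]))
E
```

```text
clock: 16.93
tcp_pos: [0.4687, 0.3005, 0.1664]
ee_rot: [-178.8, -11.4, -5.9]
wrist_force: [-0.1, -0.3, -0.0]
gripper_width: 0.0218
clock: 17.77
tcp_pos: [0.5184, 0.3008, 0.1669]
ee_rot: [-178.9, -11.5, -6.0]
wrist_force: [-4.1, -5.9, 14.2]
gripper_width: 0.022
clock: 18.6
tcp_pos: [0.4687, 0.3, 0.1666]
ee_rot: [-178.8, -11.4, -5.9]
wrist_force: [0.1, -0.7, -0.5]
gripper_width: 0.0218
[0.46910006 0.29948266 0.16671098] [[279.65959855 189.84495547]
 [283.02637615 223.41772028]]
```

View pics/w12.png

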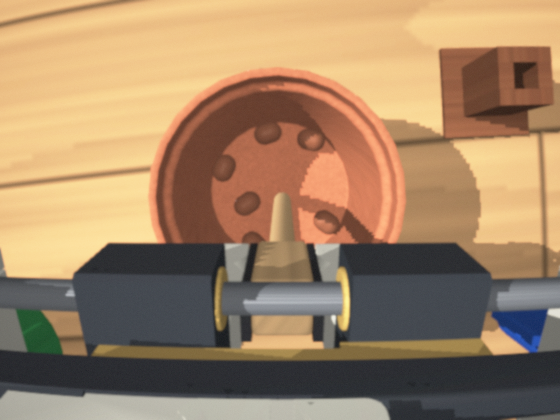

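View pics/s12.png

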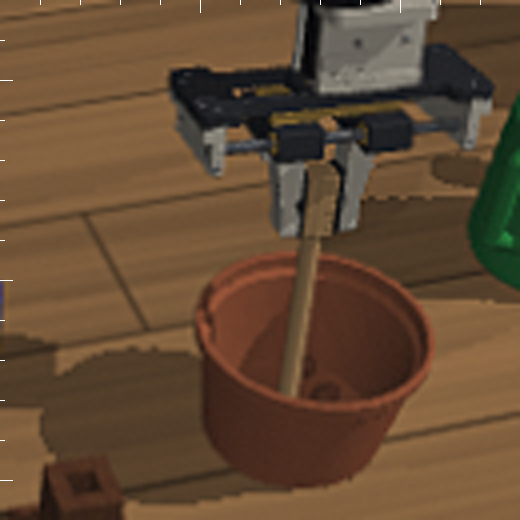

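The stick slipped back about 6°: the tip shows at (282,196) against an expected ≈217. The pebbles are spread out and all in the pot. I untilt the tool by 6°, probe for the floor, and do one more clean turn.

```bash
python3 -m jog '{"linear":[[0,0,0],[0,0,0],[0,0,0],[0,0,-3],[0,0,-2],[0,0,0]],"rot":[[0,3,0],[0,3,0],[0,0,0],[0,0,0],[0,0,0],[0,0,0]],"grip":[15,15,15,15,15,15]}'
python3 - <<'E'
from h import *
w=cams.camera_info("wrist");np.save("w13.npy",w["view"])
im=cams.get_image("wrist");cv2.imwrite("pics/w13.png",im[...,::-1]);im=cams.get_image("top");crop(im,120,180,220,270,6,"t13.png")
print(env.read_state()['tcp_pos'],env.read_state()['wrist_force'],proj(w,[[.4945,.301,.008],[.4645,.301,.008]]))
E
```

```text
clock: 19.2
tcp_pos: [0.469, 0.3001, 0.1606]
ee_rot: [-179.5, -5.5, -5.9]
wrist_force: [-0.4, -0.6, -1.0]
gripper_width: 0.0216
[0.46906015 0.30047842 0.16119524] [ 0.10425547 -0.52933044 -0.23146435] [[277.26173585 172.36104702]
 [280.84708374 206.66013964]]
```

View pics/w13.png

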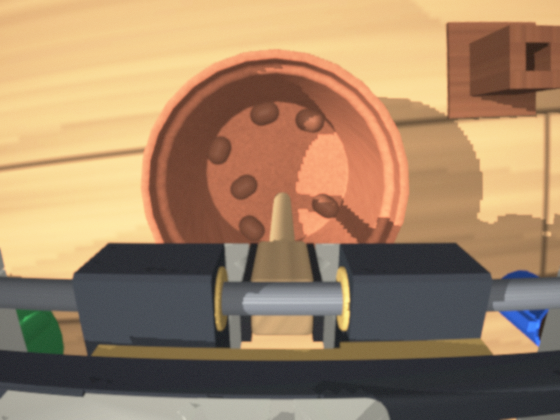

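View pics/t13.png

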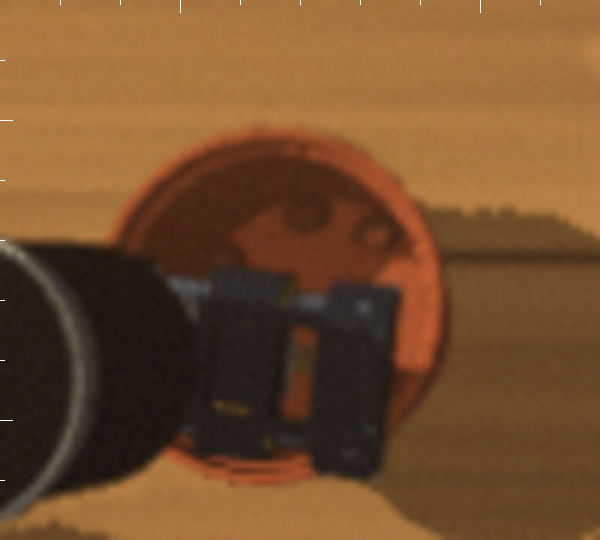

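```bash
python3 -m jog '{"linear":[[0,0,-2],[0,0,-2],[0,0,0]],"rot":[[0,0,0],[0,0,0],[0,0,0]],"grip":[15,15,15]}'
python3 -m jog '{"linear":[[0,0,-2],[0,0,0]],"rot":[[0,0,0],[0,0,0]],"grip":[15,15]}'
```

```text
clock: 19.55
tcp_pos: [0.4692, 0.3008, 0.1572]
ee_rot: [-179.5, -5.5, -5.8]
wrist_force: [-0.9, -0.8, -1.3]
gripper_width: 0.0216
clock: 19.72
tcp_pos: [0.4693, 0.3009, 0.1552]
ee_rot: [-179.5, -5.5, -5.9]
wrist_force: [-0.0, -0.2, -0.8]
gripper_width: 0.0218
```

```bash
python3 -m jog '{"linear":[[1,-6.2,1],[2.9,-5.6,0],[4.4,-4.4,0],[5.6,-2.9,0],[6.2,-1,0],[6.2,1,0],[5.6,2.9,0],[4.4,4.4,0],[2.9,5.6,0],[1,6.2,0]],"rot":[[0,0,0],[0,0,0],[0,0,0],[0,0,0],[0,0,0],[0,0,0],[0,0,0],[0,0,0],[0,0,0],[0,0,0]],"grip":[15,15,15,15,15,15,15,15,15,15]}'
python3 - <<'E'
from h import *
w=cams.camera_info("wrist")
im=cams.get_image("wrist");cv2.imwrite("pics/w14.png",im[...,::-1])
print(env.read_state()['tcp_pos'],proj(w,[[.4945,.301,.008],[.5245,.301,.008]]))
E
python3 -m jog '{"linear":[[-1,6.2,0],[-2.9,5.6,0],[-4.4,4.4,0],[-5.6,2.9,0],[-6.2,1,0],[-6.2,-1,0],[-5.6,-2.9,0],[-4.4,-4.4,0],[-2.9,-5.6,0],[-1,-6.2,0]],"rot":[[0,0,0],[0,0,0],[0,0,0],[0,0,0],[0,0,0],[0,0,0],[0,0,0],[0,0,0],[0,0,0],[0,0,0]],"grip":[15,15,15,15,15,15,15,15,15,15]}'
python3 - <<'E'
from h import *
w=cams.camera_info("wrist")
im=cams.get_image("wrist");cv2.imwrite("pics/w15.png",im[...,::-1])
print(env.read_state()['tcp_pos'],proj(w,[[.4945,.301,.008],[.4645,.301,.008]]))
E
```

```text
clock: 20.55
tcp_pos: [0.5103, 0.3016, 0.1563]
ee_rot: [-179.5, -5.5, -5.9]
wrist_force: [-0.3, 0.8, -0.8]
gripper_width: 0.0219
[0.51035001 0.30267037 0.15637328] [[284.11911746 220.23345451]
 [280.5620483  185.92467485]]
clock: 21.43
tcp_pos: [0.4689, 0.3002, 0.1567]
ee_rot: [-179.4, -5.5, -5.8]
wrist_force: [-0.6, -1.2, -0.5]
gripper_width: 0.022
[0.46879575 0.29916898 0.15667036] [[277.67867227 172.78356645]
 [281.27691809 207.48440686]]
```

View pics/w14.png

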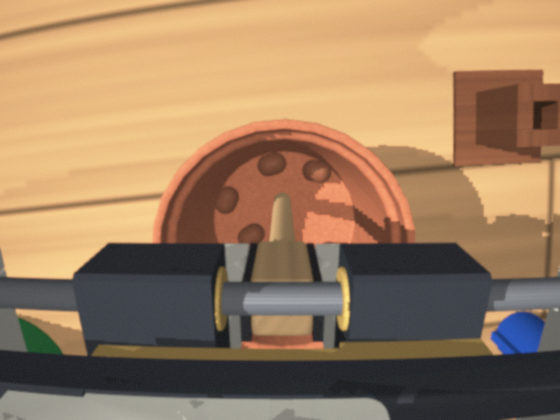

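View pics/w15.png

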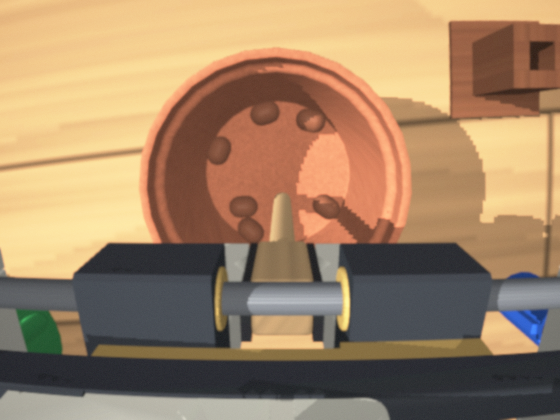

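```bash
python3 -m jog '{"linear":[[1,-6.2,0],[2.9,-5.6,0],[4.4,-4.4,0],[5.6,-2.9,0],[6.2,-1,0],[6.2,1,0],[5.6,2.9,0],[4.4,4.4,0],[2.9,5.6,0],[1,6.2,0]],"rot":[[0,0,0],[0,0,0],[0,0,0],[0,0,0],[0,0,0],[0,0,0],[0,0,0],[0,0,0],[0,0,0],[0,0,0]],"grip":[15,15,15,15,15,15,15,15,15,15]}'
python3 -m jog '{"linear":[[-1,6.2,0],[-2.9,5.6,0],[-4.4,4.4,0],[-5.6,2.9,0],[-6.2,1,0],[-6.2,-1,0],[-5.6,-2.9,0],[-4.4,-4.4,0],[-2.9,-5.6,0],[-1,-6.2,0]],"rot":[[0,0,0],[0,0,0],[0,0,0],[0,0,0],[0,0,0],[0,0,0],[0,0,0],[0,0,0],[0,0,0],[0,0,0]],"grip":[15,15,15,15,15,15,15,15,15,15]}'
python3 -m jog '{"linear":[[1,-6.2,0],[2.9,-5.6,0],[4.4,-4.4,0],[5.6,-2.9,0],[6.2,-1,0],[6.2,1,0],[5.6,2.9,0],[4.4,4.4,0],[2.9,5.6,0],[1,6.2,0]],"rot":[[0,0,0],[0,0,0],[0,0,0],[0,0,0],[0,0,0],[0,0,0],[0,0,0],[0,0,0],[0,0,0],[0,0,0]],"grip":[15,15,15,15,15,15,15,15,15,15]}'
python3 -m jog '{"linear":[[-7,0,0],[-7,0,3],[-6,0,15],[0,0,30],[0,0,30],[0,0,30],[0,0,20],[0,0,0]],"rot":[[0,0,0],[0,0,0],[0,0,0],[0,0,0],[0,0,0],[0,0,0],[0,0,0],[0,0,0]],"grip":[15,15,15,15,15,15,15,15]}'
python3 - <<'E'
from h import *
w=cams.camera_info("wrist");np.save("w16.npy",w["view"])
im=cams.get_image("wrist");cv2.imwrite("pics/w16.png",im[...,::-1]);im=cams.get_image("scene");crop(im,300,50,430,210,4,"s16.png")
print(env.read_state()['tcp_pos'],env.read_state()['ee_rot'])
E
```

```text
clock: 22.32
tcp_pos: [0.5103, 0.3016, 0.1563]
ee_rot: [-179.5, -5.5, -5.9]
wrist_force: [0.1, 1.0, -0.6]
gripper_width: 0.0215
clock: 23.15
tcp_pos: [0.4689, 0.3002, 0.1567]
ee_rot: [-179.4, -5.5, -5.8]
wrist_force: [-0.3, -0.0, -1.2]
gripper_width: 0.0218
clock: 23.98
tcp_pos: [0.5103, 0.3017, 0.1563]
ee_rot: [-179.5, -5.5, -5.9]
wrist_force: [0.5, 0.0, -0.7]
gripper_width: 0.0221
clock: 24.65
tcp_pos: [0.4905, 0.3024, 0.2903]
ee_rot: [-179.1, -5.8, -5.8]
wrist_force: [1.2, -0.5, -0.4]
gripper_width: 0.022
[0.48897204 0.30122525 0.28558426] [-179.31973944   -5.5131068    -5.84063317]
```

View pics/w16.png

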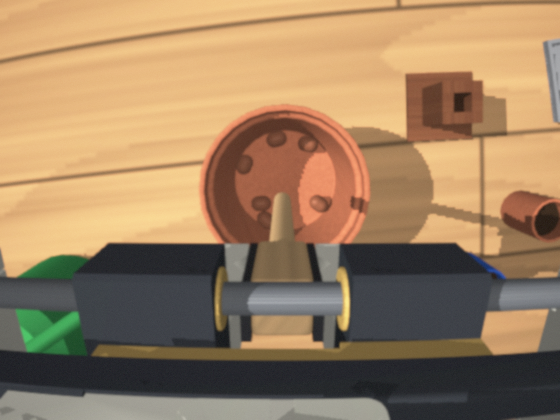

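View pics/s16.png

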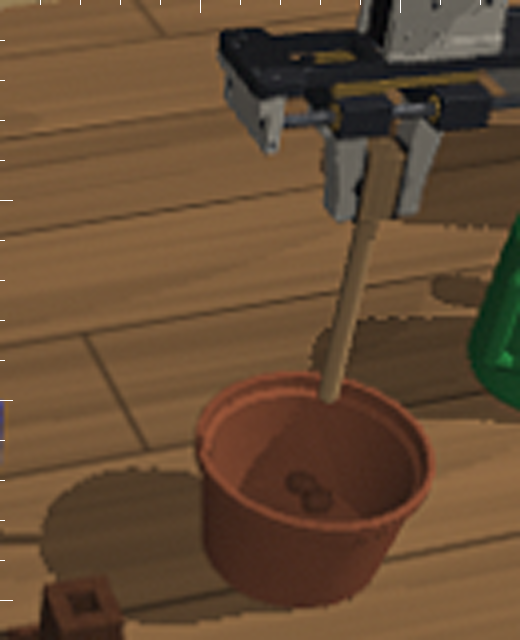

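Run:
```python
from h import *
np.set_printoptions(precision=4,suppress=True)
w=dict(cams.camera_info("wrist"),view=np.load("w16.npy"));s=cams.camera_info("scene")
st=env.read_state();T=R.from_euler('xyz',st['ee_rot'],degrees=True);g=st['tcp_pos']-.019*T.apply([0,0,1])
im=cv2.imread("pics/w16.png")[...,::-1];crop(im,260,180,310,250,8,"c16.png")
print(g)
for a in((281.5,198),(281.5,202)):
  p,e=tri([(w,a),(s,(382.3,148.5))]);print(p,e,p-g,np.linalg.norm(p-g)); print(atz(w,a,st['tcp_pos'][2]-.147)-g)
```

```text
[0.4871 0.3012 0.3045]
[0.4967 0.3036 0.1465] [np.float64(0.001180902614251651), np.float64(0.0011809026142515127)] [ 0.0095  0.0025 -0.158 ] 0.15829284347191236
[ 0.0075  0.0018 -0.1659]
[0.4934 0.3048 0.144 ] [np.float64(0.0020875066812714163), np.float64(0.0020875066812714163)] [ 0.0063  0.0036 -0.1605] 0.16063014935914285
[ 0.004   0.0021 -0.1659]
```

View pics/c16.png

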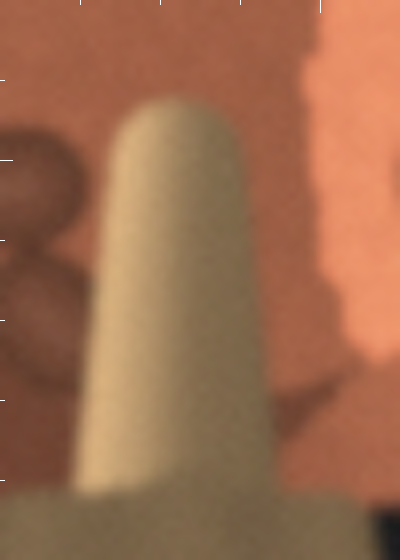

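```bash
python3 -m jog '{"linear":[[6,-17,0],[12,-30,0],[14,-35,0],[14,-35,0],[14,-35,0],[10,-27,0],[6,-18,0],[0,0,0],[0,0,0]],"rot":[[0,1.5,0],[0,1.5,0],[0,0,0],[0,0,0],[0,0,0],[0,0,0],[0,0,0],[0,0,0],[0,0,0]],"grip":[15,15,15,15,15,15,15,15,15]}'
python3 -m jog '{"linear":[[0,0,-15],[0,0,-22],[0,0,-15],[0,0,-3],[0,0,0],[0,0,0]],"rot":[[0,0,0],[0,0,0],[0,0,0],[0,0,0],[0,0,0],[0,0,0]],"grip":[15,15,15,15,15,15]}'
python3 - <<'E'
from h import *
w=cams.camera_info("wrist");np.save("w17.npy",w["view"])
im=cams.get_image("wrist");crop(im,230,120,340,250,5,"c17.png");im=cams.get_image("scene");crop(im,270,90,370,230,5,"s17.png")
print(env.read_state()['tcp_pos'],env.read_state()['ee_rot'])
E
```

```text
clock: 25.5
tcp_pos: [0.565, 0.1028, 0.2832]
ee_rot: [-179.8, -2.4, -6.0]
wrist_force: [0.9, 0.2, -0.7]
gripper_width: 0.0219
clock: 26.0
tcp_pos: [0.5658, 0.1046, 0.2301]
ee_rot: [-179.8, -2.5, -5.8]
wrist_force: [0.6, 0.8, -1.0]
gripper_width: 0.0218
[0.56620137 0.10456698 0.23072581] [-179.70607323   -2.57547387   -5.79677416]
```

View pics/c17.png

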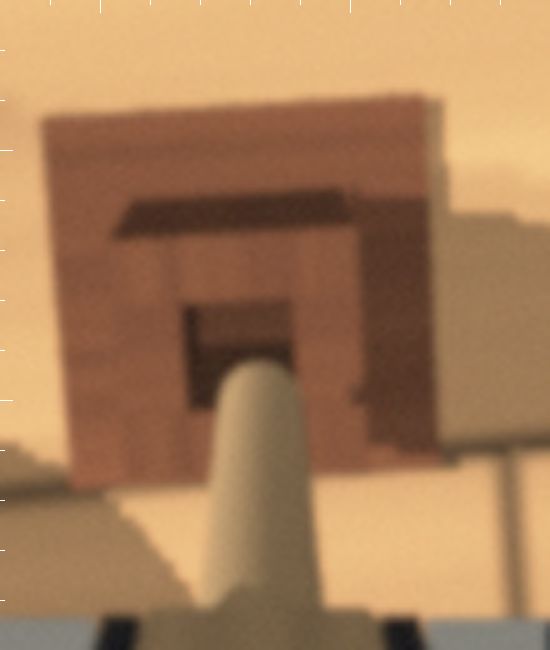

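View pics/s17.png

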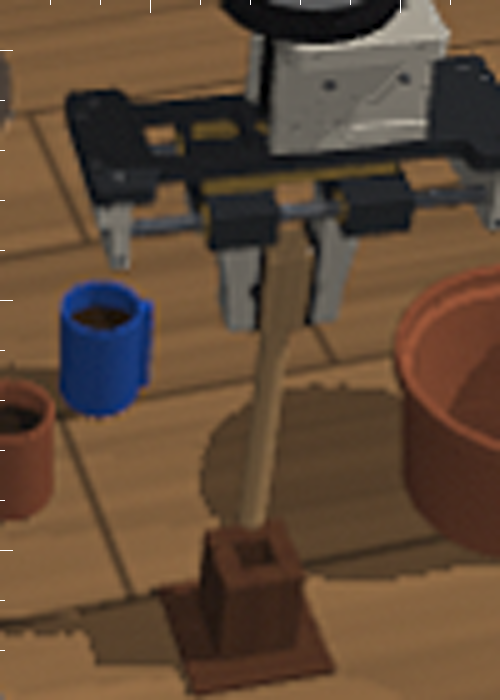

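Run:
```python
from h import *
np.set_printoptions(precision=4,suppress=True)
w=dict(cams.camera_info("wrist"),view=np.load("w17.npy"));s=cams.camera_info("scene")
print(tri([(w,(281.6,199)),(s,(321,194))]))
for z in(.08,.085,.09):print(z,atz(w,(281.6,199),z))
print("mouth",atz(w,(278,190.8),.065),tri([(w,(278,190.8)),(s,(270+253/5,90+553/5))]))
```

```text
(array([0.5641, 0.1068, 0.0879]), [np.float64(0.003149716723802956), np.float64(0.0031497167238029615)])
0.08 [0.5606 0.1043 0.08  ]
0.085 [0.5618 0.1042 0.085 ]
0.09 [0.5629 0.1041 0.09  ]
mouth [0.565  0.1072 0.065 ] (array([0.5654, 0.1089, 0.0626]), [np.float64(0.0018849848193669566), np.float64(0.001884984819366744)])
```

```bash
python3 -m jog '{"linear":[[2,2.5,0],[0,0,-5],[0,0,-5],[0,0,-5],[0,0,0],[0,0,0]],"rot":[[0,0,0],[0,0,0],[0,0,0],[0,0,0],[0,0,0],[0,0,0]],"grip":[15,15,15,15,15,15]}'
python3 - <<'E'
from h import *
w=cams.camera_info("wrist");np.save("w18.npy",w["view"])
im=cams.get_image("wrist");crop(im,230,120,340,250,5,"c18.png");im=cams.get_image("scene");crop(im,270,90,370,230,5,"s18.png")
print(env.read_state()['tcp_pos'],env.read_state()['ee_rot'])
E
```

```text
clock: 26.6
tcp_pos: [0.5674, 0.1062, 0.214]
ee_rot: [-179.8, -2.4, -5.8]
wrist_force: [-0.0, -0.0, -0.7]
gripper_width: 0.022
[0.56780453 0.10636204 0.21458171] [-179.75538128   -2.48875679   -5.84068017]
```

View pics/c18.png

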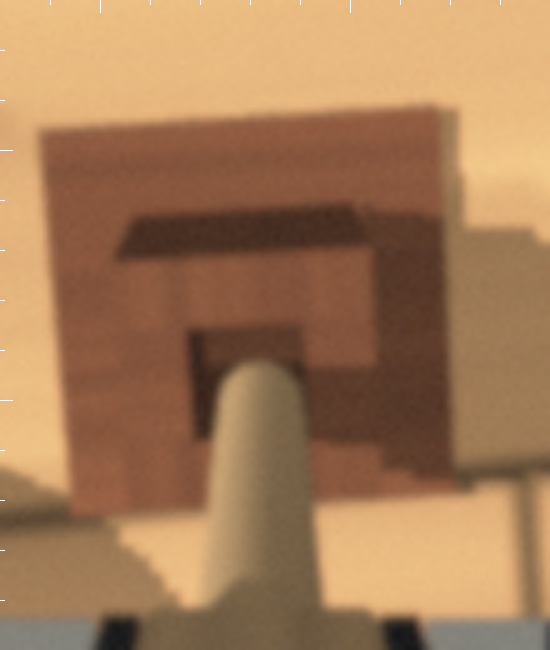

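View pics/s18.png

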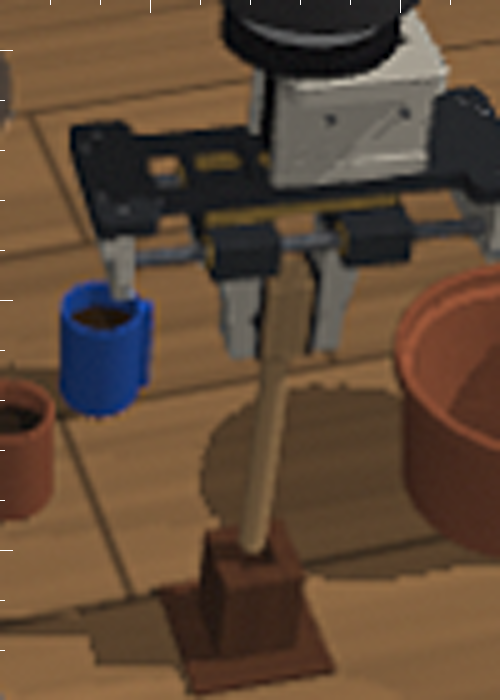

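```bash
python3 -m jog '{"linear":[[0,1.5,0],[0,0,-5],[0,0,-5],[0,0,-5],[0,0,-5],[0,0,0]],"rot":[[0,0,0],[0,0,0],[0,0,0],[0,0,0],[0,0,0],[0,0,0]],"grip":[15,15,15,15,15,15]}'
python3 - <<'E'
from h import *
im=cams.get_image("wrist");crop(im,230,120,340,250,5,"c19.png");im=cams.get_image("scene");crop(im,270,90,370,230,5,"s19.png")
s=env.read_state();print(s['tcp_pos'],s['wrist_force'],s['wrist_torque'])
E
```

```text
clock: 27.2
tcp_pos: [0.567, 0.1076, 0.193]
ee_rot: [-179.8, -2.4, -5.9]
wrist_force: [0.1, 0.0, -1.9]
gripper_width: 0.0217
[0.56759383 0.10780953 0.19418782] [-0.97056945 -0.1409129   0.22634697] [ 0.01362355  0.11311545 -0.01642253]
```

View pics/c19.png

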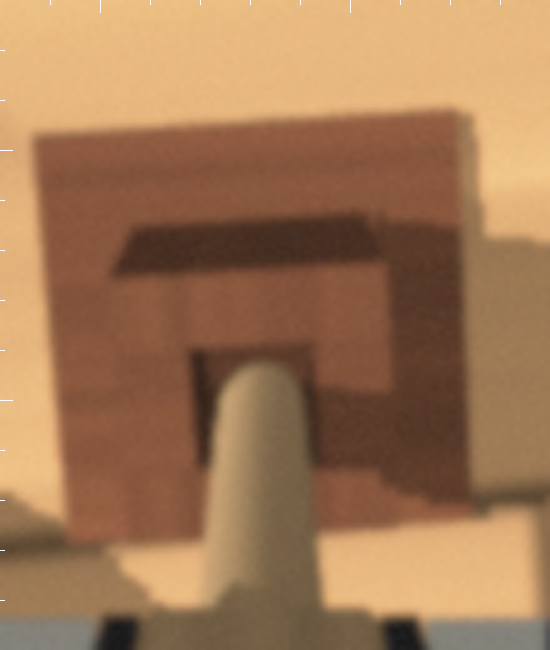

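View pics/s19.png

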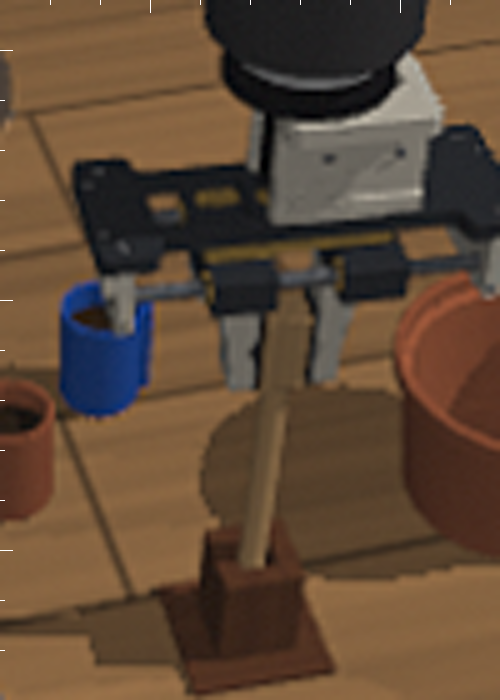

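```bash
python3 -m jog '{"linear":[[0,1,-5],[0,0,-5],[0,0,-5],[0,0,-5],[0,0,0]],"rot":[[0,0,0],[0,0,0],[0,0,0],[0,0,0],[0,0,0]],"grip":[15,15,15,15,15]}'
python3 -m jog '{"linear":[[0,0,-5],[0,0,-5],[0,0,-5],[0,0,0]],"rot":[[0,0,0],[0,0,0],[0,0,0],[0,0,0]],"grip":[15,15,15,15]}'
python3 -m jog '{"linear":[[0,0,-4],[0,0,0]],"rot":[[0,0,0],[0,0,0]],"grip":[15,15]}'
```

```text
clock: 27.72
tcp_pos: [0.567, 0.1086, 0.1731]
ee_rot: [-179.8, -2.4, -5.8]
wrist_force: [-0.2, -0.2, -0.4]
gripper_width: 0.022
clock: 28.05
tcp_pos: [0.567, 0.1087, 0.1582]
ee_rot: [-179.8, -2.4, -5.8]
wrist_force: [-0.5, -0.5, -1.6]
gripper_width: 0.0221
clock: 28.22
tcp_pos: [0.5675, 0.1089, 0.1549]
ee_rot: [-179.8, -2.4, -5.8]
wrist_force: [-0.2, -0.2, -1.6]
gripper_width: 0.0221
```

```bash
python3 -m jog '{"linear":[[0,0,-3],[0,0,0]],"rot":[[0,0,0],[0,0,0]],"grip":[15,15]}'
python3 -m jog '{"linear":[[0,0,-3],[0,0,0]],"rot":[[0,0,0],[0,0,0]],"grip":[15,15]}'
python3 -m jog '{"linear":[[0,0,-3],[0,0,0]],"rot":[[0,0,0],[0,0,0]],"grip":[15,15]}'
```

```text
clock: 28.38
tcp_pos: [0.5675, 0.1089, 0.1521]
ee_rot: [-179.8, -2.5, -5.8]
wrist_force: [-1.0, -0.1, -0.6]
gripper_width: 0.022
clock: 28.55
tcp_pos: [0.568, 0.109, 0.1497]
ee_rot: [-179.7, -2.5, -5.8]
wrist_force: [0.4, -0.3, 0.6]
gripper_width: 0.0221
clock: 28.72
tcp_pos: [0.5696, 0.109, 0.1492]
ee_rot: [-179.7, -2.7, -5.8]
wrist_force: [-1.2, -2.0, 14.2]
gripper_width: 0.0219
```

```bash
python3 -m jog '{"linear":[[0,0,2],[0,0,0],[0,0,0],[0,0,0],[0,0,0],[0,0,0],[0,0,0],[0,0,0],[0,0,0]],"rot":[[0,0,0],[0,0,0],[0,0,0],[0,0,0],[0,0,0],[0,0,0],[0,0,0],[0,0,0],[0,0,0]],"grip":[15,90,90,90,90,90,90,90,90]}'
python3 - <<'E'
from h import *
im=cams.get_image("wrist");cv2.imwrite("pics/w20.png",im[...,::-1]);im=cams.get_image("scene");crop(im,270,90,370,230,4,"s20.png")
E
```

```text
clock: 29.47
tcp_pos: [0.5677, 0.1089, 0.1485]
ee_rot: [-179.8, -2.5, -5.8]
wrist_force: [-0.6, 0.1, 0.7]
gripper_width: 0.0698
```

View pics/w20.png

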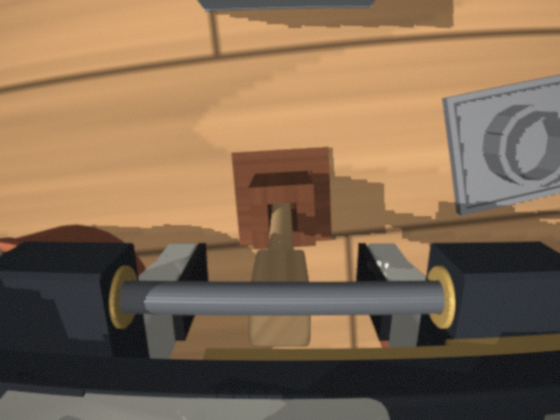

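View pics/s20.png

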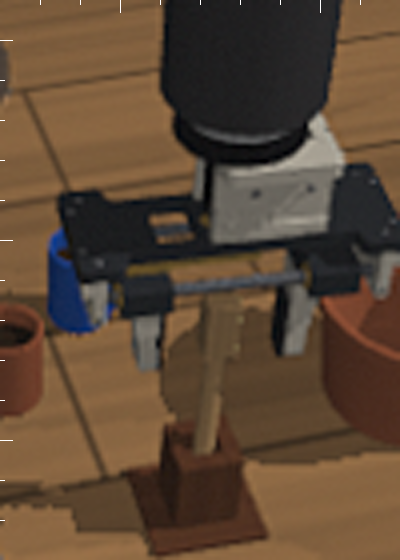

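```bash
python3 -m jog '{"linear":[[0,0,15],[0,0,30],[0,0,35],[0,0,35],[0,-20,30],[1,-35,5],[1,-40,0],[1,-40,0],[1,-40,0],[1,-40,0]],"rot":[[0,0,0],[0,0,0],[0,0,0],[0,2.5,0],[0,0,3],[0,0,3],[0,0,0],[0,0,0],[0,0,0],[0,0,0]],"grip":[90,90,90,90,90,90,100,100,100,100]}'
python3 -m jog '{"linear":[[0,-40,0],[0,-30,0],[0,-15,0],[0,0,0],[0,0,0]],"rot":[[0,0,0],[0,0,0],[0,0,0],[0,0,0],[0,0,0]],"grip":[100,100,100,100,100]}'
python3 - <<'E'
from h import *
w=cams.camera_info("wrist");np.save("w21.npy",w["view"])
im=cams.get_image("wrist");cv2.imwrite("pics/w21.png",im[...,::-1]);im=cams.get_image("top");cv2.imwrite("pics/t21.png",im[...,::-1])
print(env.read_state()['tcp_pos'],env.read_state()['ee_rot'])
E
```

```text
clock: 30.4
tcp_pos: [0.5724, -0.1077, 0.2989]
ee_rot: [-180.0, -0.0, 0.2]
wrist_force: [0.1, 0.1, -0.2]
gripper_width: 0.0873
clock: 30.82
tcp_pos: [0.5725, -0.1919, 0.2982]
ee_rot: [-180.0, 0.0, 0.0]
wrist_force: [-0.0, -0.0, -0.1]
gripper_width: 0.0877
[ 0.5726991  -0.19052742  0.29848547] [-1.79989740e+02  4.55640731e-03  1.76402003e-01]
```

View pics/w21.png

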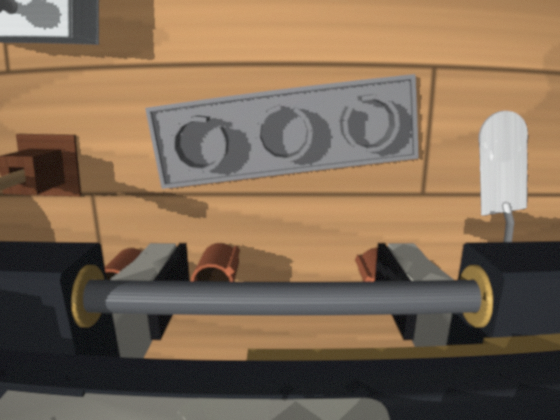

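View pics/t21.png

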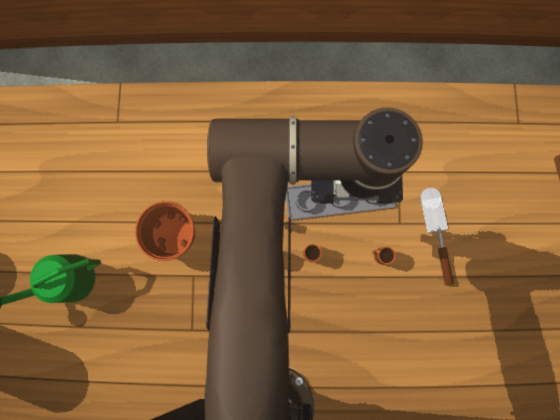

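Run:
```python
from h import *
im=cv2.imread("pics/w21.png")[...,::-1]
crop(im,145,70,425,195,3,"c21.png");
crop(im,165,105,320,175,5,"c21a.png");crop(im,325,80,425,160,7,"c21b.png")
```

```text
(no output)
```

View pics/c21a.png

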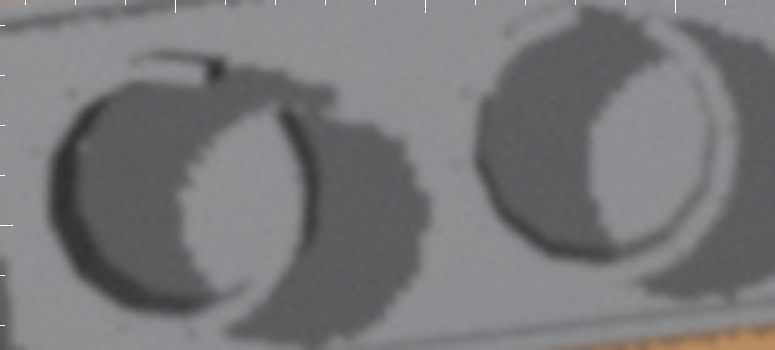

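View pics/c21b.png

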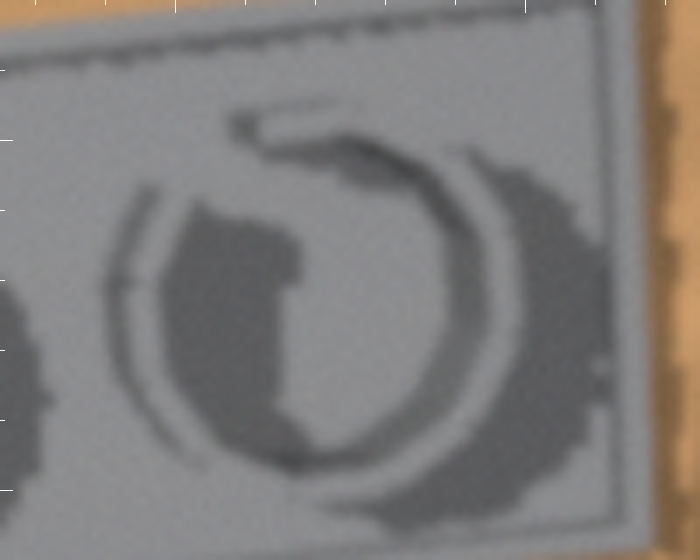

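```bash
python3 -m jog '{"linear":[[-3,15,-30],[-3,20,-35],[-4,20,-35],[0,0,-10],[0,0,0],[0,0,0]],"rot":[[0,0,0],[0,0,0],[0,0,0],[0,0,0],[0,0,0],[0,0,0]],"grip":[100,100,100,100,100,100]}'
cat > shot.py <<'E'
import sys
from h import *
n=sys.argv[1];w=cams.camera_info("wrist");np.save(n+".npy",w["view"])
im=cams.get_image("wrist");cv2.imwrite(f"pics/{n}.png",im[...,::-1])
if len(sys.argv)>2: crop(im,*map(int,sys.argv[2:7]),n+"c.png")
s=env.read_state();print(s['tcp_pos'].round(4),s['ee_rot'].round(2))
E
python3 shot.py w22
python3 -m jog '{"linear":[[0,-35,0],[0,-40,0],[0,-35,0],[0,0,0],[0,0,0]],"rot":[[0,0,0],[0,0,0],[0,0,0],[0,0,0],[0,0,0]],"grip":[100,100,100,100,100]}'
python3 shot.py w23
```

```text
clock: 31.42
tcp_pos: [0.5633, -0.1354, 0.1892]
ee_rot: [180.0, -0.0, 0.3]
wrist_force: [-0.2, 0.5, 1.1]
gripper_width: 0.0877
[ 0.564  -0.1358  0.1902] [ 1.7996e+02 -1.2000e-01  2.6000e-01]
clock: 31.88
tcp_pos: [0.5634, -0.2486, 0.1903]
ee_rot: [180.0, -0.2, -0.0]
wrist_force: [0.2, 0.3, 0.4]
gripper_width: 0.0875
[ 0.5634 -0.2474  0.1901] [ 1.7997e+02 -1.4000e-01  4.0000e-02]
```

View pics/w22.png

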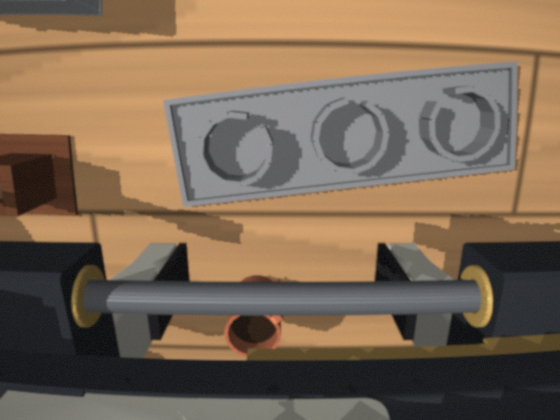

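View pics/w23.png

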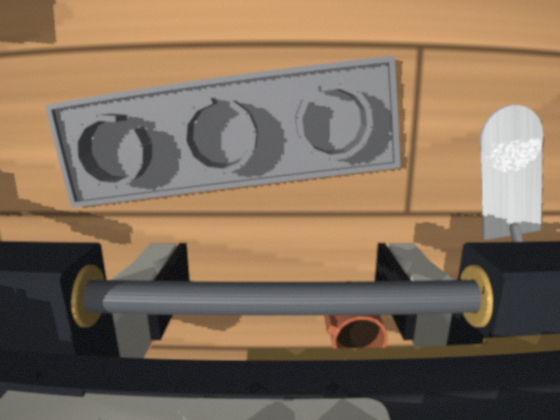

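Run:
```python
from h import *
for n,(x0,y0,x1,y1),o in (("w22",(160,85,285,215),"a"),("w22",(290,80,400,185),"b"),("w23",(280,45,415,180),"c"),("w23",(170,75,270,190),"e")):
    im=cv2.imread(f"pics/{n}.png").astype(float)
    g=np.clip((im-60)*255/110,0,255).astype(np.uint8)[...,::-1]
    crop(g,x0,y0,x1,y1,5,f"d{o}.png")
```

```text
(no output)
```

View pics/da.png

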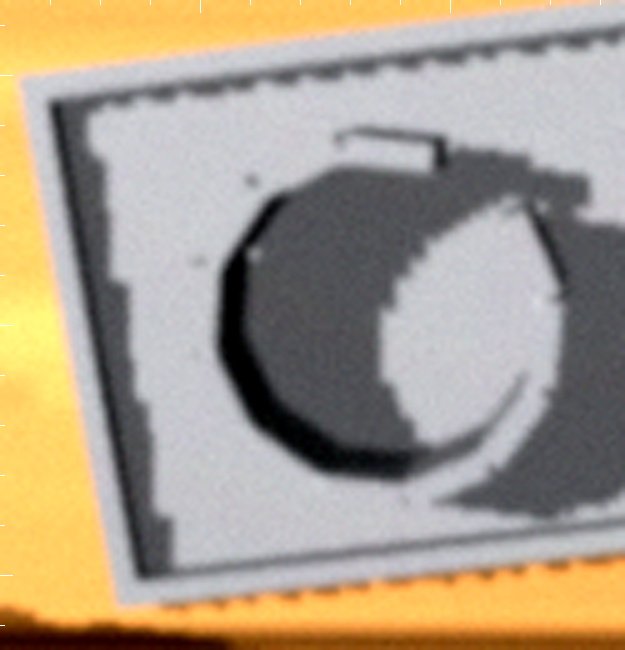

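View pics/db.png

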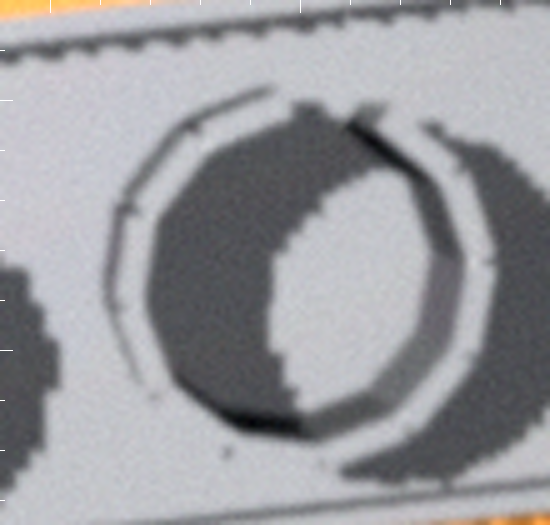

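View pics/dc.png

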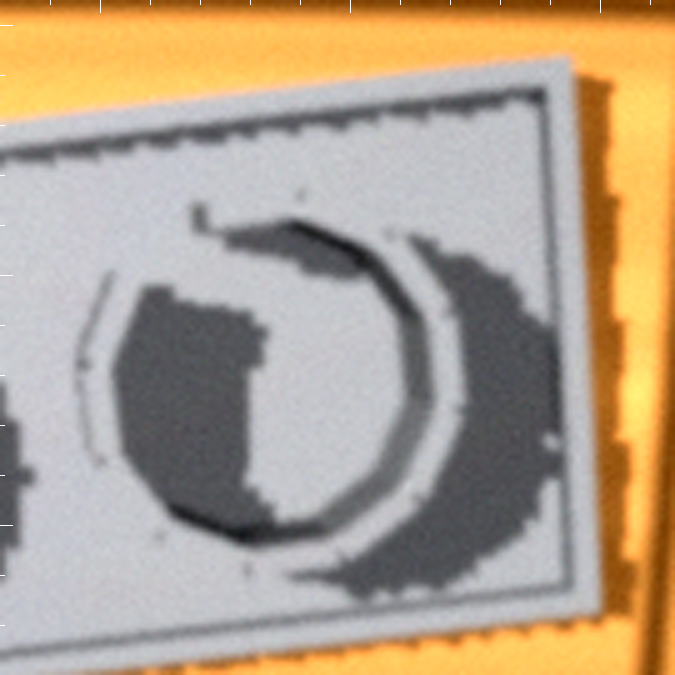

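View pics/de.png

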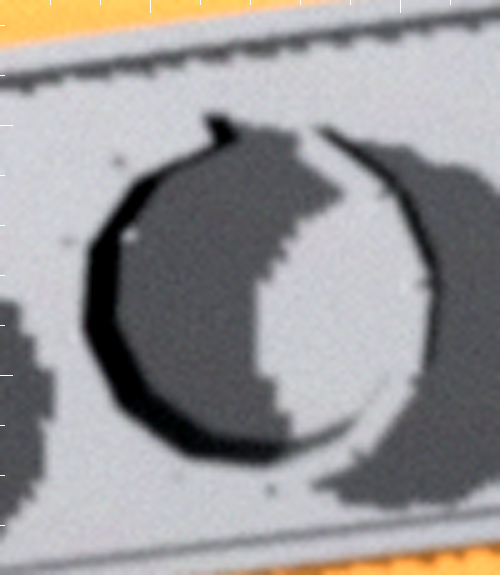

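```bash
cat > tray.py <<'E'
from h import *
from scipy.optimize import least_squares
i=cams.camera_info("wrist");V=lambda n:dict(i,view=np.load(n+".npy"))
obs=[("w22",(164.4,101),(50,160)),("w22",(184.4,206.2),(-50,160)),("w23",(394.4,56.4),(50,-160)),("w23",(400.6,167.4),(-50,-160)),("w22",(517.5,64),(50,-160)),("w23",(48.5,106),(50,160)),("w23",(75,206.5),(-50,160)),("w22",(516,171.5),(-50,-160))]
def tp(p,xy,z):
    c,s=np.cos(p[2]),np.sin(p[2]);x,y=np.array(xy)/1000;return [p[0]+c*x-s*y,p[1]+s*x+c*y,z]
def res(p): return np.concatenate([proj(V(n),tp(p,xy,.010))[0]-uv for n,uv,xy in obs])
r=least_squares(res,[.603,-.196,.115])
if __name__=="__main__":
    np.set_printoptions(precision=4,suppress=True);print(r.x,np.degrees(r.x[2]));print(r.fun.reshape(-1,2))
    for y in(-100,0,100):print(tp(r.x,(0,y),.004))
E
python3 tray.py
```

```text
[ 0.6032 -0.1974  0.1203] 6.889968170360689
[[ 0.0611 -0.5026]
 [ 0.0781  1.4295]
 [ 2.0842  0.3825]
 [ 1.2742  1.369 ]
 [ 1.6016 -1.4952]
 [-2.7769 -0.6856]
 [-2.8836  1.9054]
 [ 0.0994 -0.8595]]
[np.float64(0.615241543621672), np.float64(-0.296663333009069), 0.004]
[np.float64(0.6032452419574018), np.float64(-0.1973854968804555), 0.004]
[np.float64(0.5912489402931316), np.float64(-0.09810766075184205), 0.004]
```

```bash
cat > ov.py <<'E'
import sys
from tray import *
# args: view out x0 y0 x1 y1 scale  then cx cy phi(deg) triples
n,out=sys.argv[1:3];x0,y0,x1,y1,s=map(int,sys.argv[3:8]);T=list(map(float,sys.argv[8:]))
im=cv2.imread(f"pics/{n}.png").astype(float);g=np.clip((im-60)*255/110,0,255).astype(np.uint8)[y0:y1,x0:x1]
g=cv2.resize(g,None,fx=s,fy=s,interpolation=cv2.INTER_CUBIC);w=V(n)
def pl(P,col):
    u=((proj(w,P)-[x0,y0]+.5)*s).astype(int);cv2.polylines(g,[u.reshape(-1,1,2)],False,col,1)
for k in range(0,len(T),3):
    cx,cy,ph=T[k:k+3];ph=np.radians(ph)
    for rr,z,c in((.032,.03,(0,0,255)),(.027,.03,(0,255,0)),(.027,.004,(255,0,0))):
        h=np.arcsin(.00675/rr);a=np.linspace(ph+h,ph+2*np.pi-h,60)
        pl(np.c_[cx+rr*np.cos(a),cy+rr*np.sin(a),0*a+z],c)
cv2.imwrite(f"pics/{out}.png",g)
E
python3 ov.py w22 o1 160 75 400 215 3 .5912 -.0981 -20 .6032 -.1974 0
python3 ov.py w23 o2 170 45 415 190 3 .6032 -.1974 0 .6152 -.2967 30
```

```text
(no output)
```

View pics/o1.png

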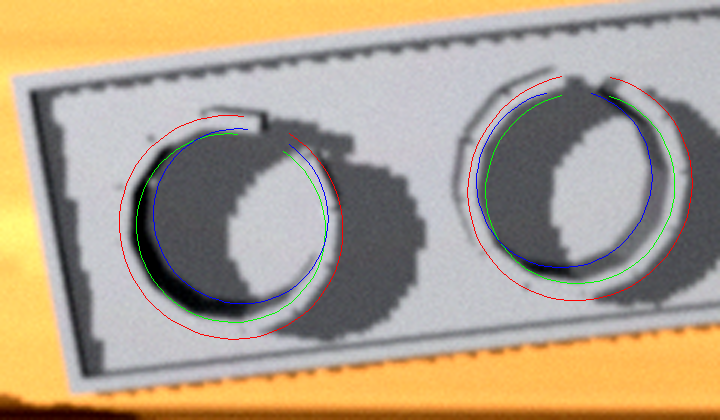

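View pics/o2.png

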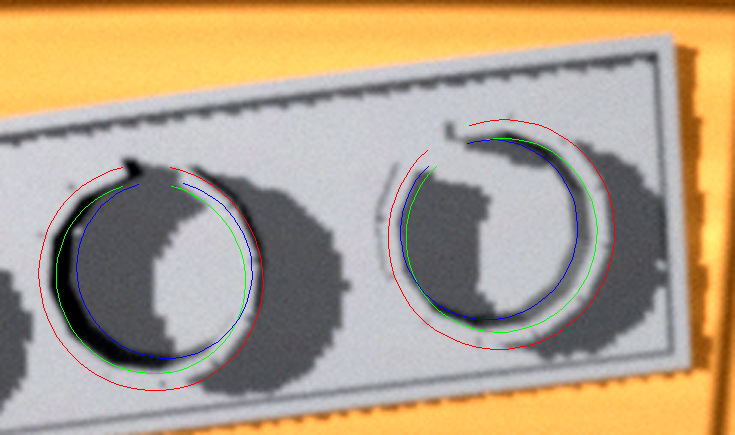

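```bash
python3 -m jog '{"linear":[[-11,-24,-30],[-11,-25,-30],[0,0,-20],[0,0,0],[0,0,0]],"rot":[[0,0,0],[0,0,0],[0,0,0],[0,0,0],[0,0,0]],"grip":[100,100,100,100,100]}'
python3 shot.py w24
python3 -m jog '{"linear":[[-4,33,0],[-4,33,0],[-4,33,0],[0,0,0],[0,0,0]],"rot":[[0,0,0],[0,0,0],[0,0,0],[0,0,0],[0,0,0]],"grip":[100,100,100,100,100]}'
python3 shot.py w25
python3 -m jog '{"linear":[[-4,33,0],[-4,33,0],[-4,33,0],[0,0,0],[0,0,0]],"rot":[[0,0,0],[0,0,0],[0,0,0],[0,0,0],[0,0,0]],"grip":[100,100,100,100,100]}'
python3 shot.py w26
python3 ov.py w24 o3 210 20 390 170 4 .6152 -.2967 40
python3 ov.py w25 o4 210 20 390 170 4 .6032 -.1974 0
python3 ov.py w26 o5 210 20 390 170 4 .5912 -.0981 -31
```

```text
clock: 32.35
tcp_pos: [0.541, -0.2946, 0.109]
ee_rot: [180.0, 0.0, 0.2]
wrist_force: [-0.3, 0.3, 0.6]
gripper_width: 0.0876
[ 0.5421 -0.2947  0.1102] [ 1.7995e+02 -9.0000e-02  2.5000e-01]
clock: 32.82
tcp_pos: [0.5308, -0.1938, 0.1115]
ee_rot: [180.0, -0.3, 0.4]
wrist_force: [0.7, -0.3, 0.1]
gripper_width: 0.0873
[ 0.5307 -0.1948  0.1111] [179.97  -0.24   0.36]
clock: 33.28
tcp_pos: [0.5179, -0.096, 0.1098]
ee_rot: [-180.0, -0.1, 0.3]
wrist_force: [0.1, 0.6, -0.5]
gripper_width: 0.0873
[ 0.5178 -0.0969  0.1096] [ 1.8e+02 -1.1e-01  2.5e-01]
```

View pics/o3.png

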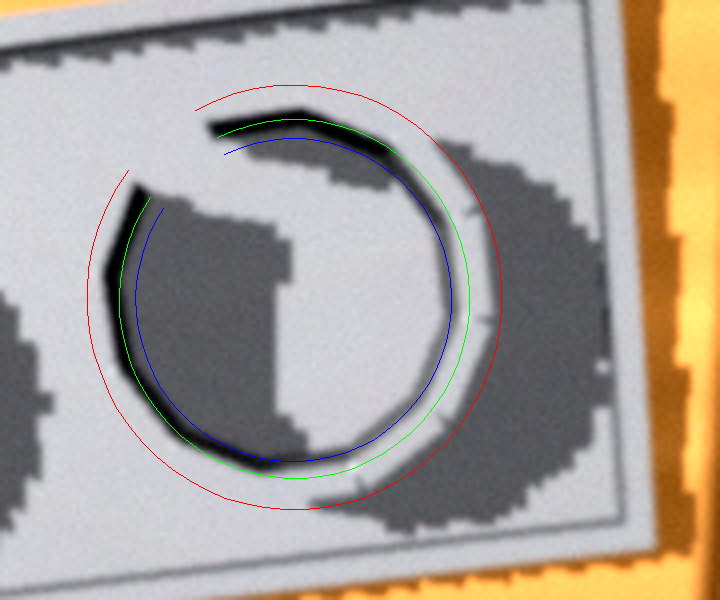

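View pics/o4.png

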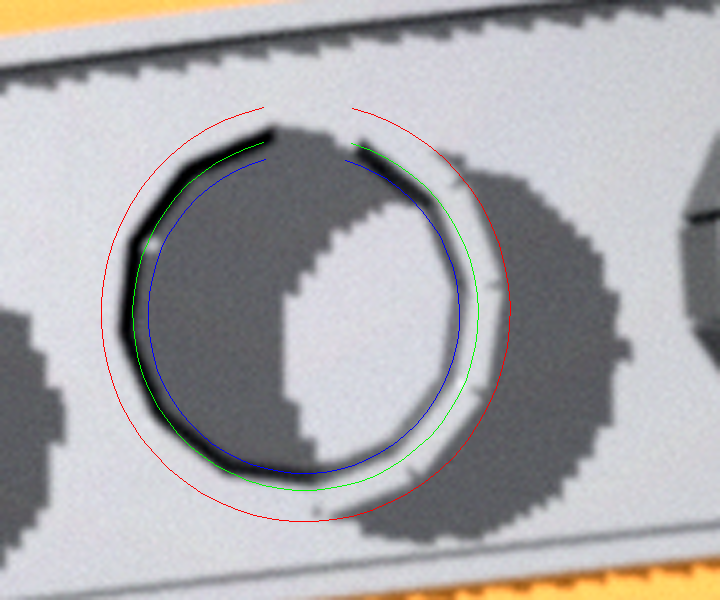

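View pics/o5.png

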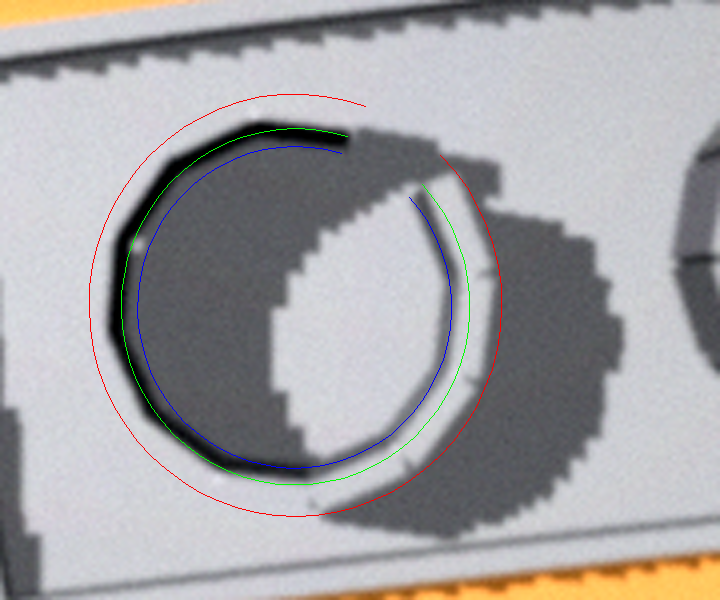

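Run:
```python
from tray import *
np.set_printoptions(precision=4,suppress=True)
D={"w24":([(107,270),(180,440),(262,470),(300,110),(210,128),(145,190),(120,365)],(145,190),(210,128)),
"w25":([(124,330),(155,405),(235,475),(182,162),(272,130),(358,145),(137,240)],(272,130),(358,145)),
"w26":([(112,330),(150,405),(222,467),(170,162),(262,122),(348,138),(120,245)],(348,138),(425,190))}
for n,(pts,a,b) in D.items():
    f=lambda p:atz(V(n),(p[0]/4+210-.5,p[1]/4+20-.5),.03)[:2]
    P=np.array([f(p) for p in pts])
    r=least_squares(lambda c:np.hypot(*(P-c[:2]).T)-.027,P.mean(0))
    e=[np.degrees(np.arctan2(*(f(p)-r.x)[::-1])) for p in(a,b)]
    print(n,r.x,r.fun*1000,e,np.mean(e))
```

```text
w24 [ 0.6162 -0.2949] [ 0.2357  0.2393 -0.1402  0.5287  0.1097 -0.8083  0.3157] [np.float64(52.964846695343326), np.float64(23.88991172199618)] 38.427379208669755
w25 [ 0.6045 -0.1956] [-0.1531 -0.5006  0.4729  1.0356  0.0212 -0.5408 -0.4697] [np.float64(7.70787361616128), np.float64(-21.073589715601877)] -6.6828580497202985
w26 [ 0.5923 -0.0965] [ 0.1872 -0.7251  0.1348  0.377   0.0963 -0.6567 -0.1479] [np.float64(-20.915451065330753), np.float64(-51.15968900218972)] -36.03757003376024
```

```bash
python3 -m jog '{"linear":[[-12,3,20],[-12,3,20],[-12,3,10],[-12,3,0],[-12,3,0],[-12,3,0],[-12,3,0],[-12,3,0],[-12,3,0],[0,0,0]],"rot":[[0,0,-6],[0,0,-7],[0,0,-7],[0,0,-7],[0,0,-7],[0,0,-7],[0,0,-7],[0,0,-7],[0,0,-1],[0,0,0]],"grip":[100,100,100,100,100,100,100,100,100,100]}'
python3 shot.py w27
```

```text
clock: 34.17
tcp_pos: [0.4074, -0.071, 0.159]
ee_rot: [-180.0, 0.0, -56.0]
wrist_force: [-0.6, 0.2, -1.2]
gripper_width: 0.0877
[ 0.4087 -0.0708  0.1592] [-1.7993e+02 -3.0000e-02 -5.5850e+01]
```

View pics/w27.png

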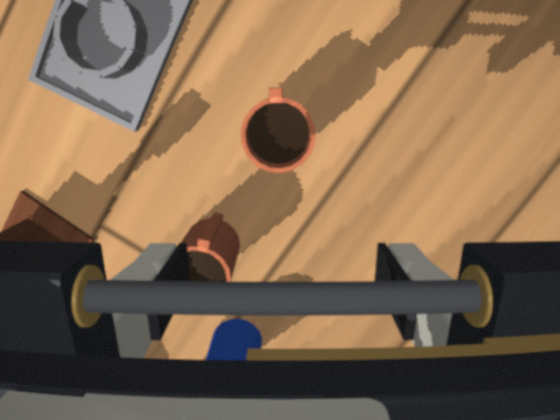

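Run:
```python
from h import *
im=cv2.imread("pics/w27.png")[...,::-1];crop(im,230,75,330,185,6,"c27.png")
```

```text
(no output)
```

View pics/c27.png

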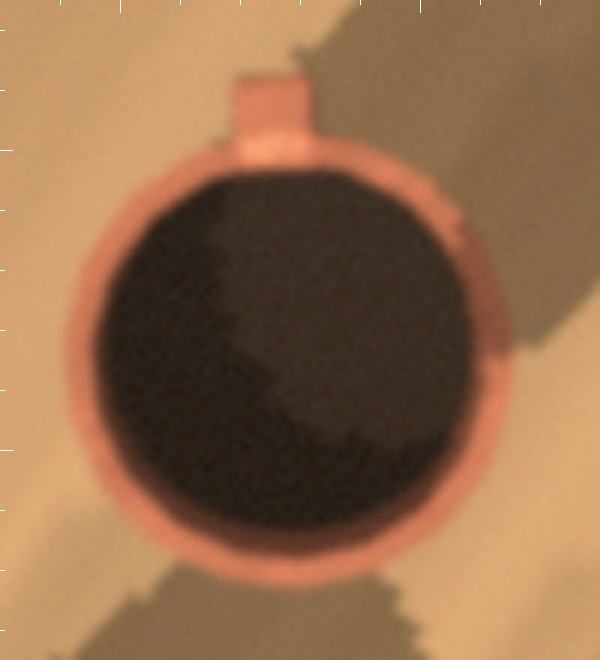

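```bash
cat > pot.py <<'E'
import sys
from h import *
# view x0 y0 scale cx cy rx ry z
n=sys.argv[1];x0,y0,s,cx,cy,rx,ry=map(float,sys.argv[2:9]);z=float(sys.argv[9]) if len(sys.argv)>9 else .07
w=dict(cams.camera_info("wrist"),view=np.load(n+".npy"))
f=lambda x,y:atz(w,(x/s+x0-.5+.5/s,y/s+y0-.5+.5/s),z)[:2]
c=f(cx,cy);r=f(rx,ry);st=env.read_state()
a=np.degrees(np.arctan2(*(r-c)[::-1]));print("centre",c.round(4),"rib",round(a,2),"dist",np.hypot(*(r-c)).round(4),"tcp",st['tcp_pos'].round(4),st['ee_rot'].round(2))
d=(c-st['tcp_pos'][:2])*1000;print("shift mm",d.round(1),"turn",round(a-st['ee_rot'][2],1))
E
python3 pot.py w27 230 75 6 289.5 360 272 79
```

```text
centre [ 0.4367 -0.1121] rib -52.58 dist 0.0299 tcp [ 0.4087 -0.0708  0.1592] [-1.7993e+02 -3.0000e-02 -5.5850e+01]
shift mm [ 28.  -41.3] turn 3.3
```

```bash
python3 -m jog '{"linear":[[14,-20,0],[14,-21,0],[0,0,-25],[0,0,-30],[0,0,-30],[0,0,-25],[0,0,-12],[0,0,0],[0,0,0]],"rot":[[0,0,1.6],[0,0,1.7],[0,0,0],[0,0,0],[0,0,0],[0,0,0],[0,0,0],[0,0,0],[0,0,0]],"grip":[100,100,100,100,100,100,100,100,100]}'
python3 shot.py w28
```

```text
clock: 34.97
tcp_pos: [0.4372, -0.1118, 0.0362]
ee_rot: [179.9, 0.0, -52.5]
wrist_force: [0.1, 0.1, -0.6]
gripper_width: 0.0876
[ 0.4378 -0.1116  0.037 ] [-1.800e+02 -3.000e-02 -5.252e+01]
```

View pics/w28.png

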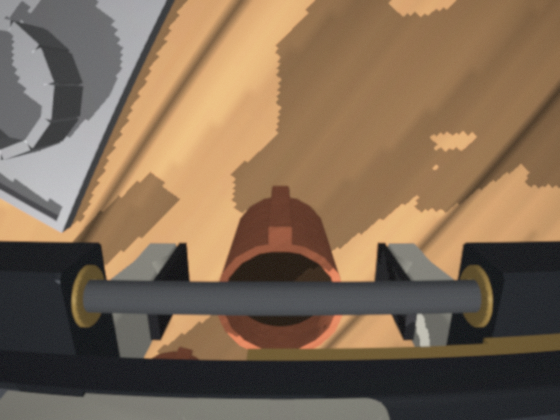

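```bash
python3 -m jog '{"linear":[[0,0,0],[0,0,0],[0,0,0],[0,0,0],[0,0,0],[0,0,0],[0,0,0],[0,0,0],[0,0,0],[0,0,0]],"rot":[[0,0,0],[0,0,0],[0,0,0],[0,0,0],[0,0,0],[0,0,0],[0,0,0],[0,0,0],[0,0,0],[0,0,0]],"grip":[45,45,45,45,45,45,45,45,45,45]}'
python3 -m jog '{"linear":[[0,0,5],[0,0,15],[0,0,25],[0,0,25],[0,0,10],[0,0,0],[0,0,0]],"rot":[[0,0,0],[0,0,0],[0,0,0],[0,0,0],[0,0,0],[0,0,0],[0,0,0]],"grip":[45,45,45,45,45,45,45]}'
python3 shot.py w29
```

```text
clock: 35.85
tcp_pos: [0.4369, -0.111, 0.0368]
ee_rot: [-180.0, -0.0, -52.5]
wrist_force: [-0.9, 0.4, 5.1]
gripper_width: 0.0493
clock: 36.43
tcp_pos: [0.4365, -0.111, 0.1167]
ee_rot: [-179.9, -0.0, -52.6]
wrist_force: [-0.6, -0.4, -0.8]
gripper_width: 0.0493
[ 0.436 -0.111  0.116] [ 1.7997e+02  4.0000e-02 -5.2560e+01]
```

View pics/w29.png

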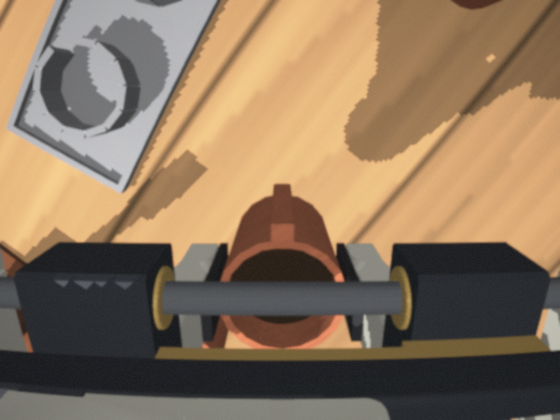

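```bash
python3 -m jog '{"linear":[[10,-5,0],[20,-10,0],[25,-12,0],[28,-14,0],[28,-14,0],[25,-13,0],[20,-10,0],[12,-7,0],[0,0,0],[0,0,0]],"rot":[[0,0,5.8],[0,0,5.8],[0,0,5.8],[0,0,5.8],[0,0,5.8],[0,0,5.8],[0,0,5.8],[0,0,5.4],[0,0,0],[0,0,0]],"grip":[45,45,45,45,45,45,45,45,45,45]}'
python3 -m jog '{"linear":[[0,0,-12],[0,0,-15],[0,0,-5],[0,0,0],[0,0,0]],"rot":[[0,0,0],[0,0,0],[0,0,0],[0,0,0],[0,0,0]],"grip":[45,45,45,45,45]}'
python3 shot.py w30 200 120 360 260 5
python3 - <<'E'
from h import *
im=cams.get_image("scene");crop(im,150,170,270,290,5,"s30.png")
E
```

```text
clock: 37.32
tcp_pos: [0.6038, -0.1963, 0.1139]
ee_rot: [180.0, 0.2, -6.7]
wrist_force: [0.4, -0.3, -1.5]
gripper_width: 0.0494
clock: 37.73
tcp_pos: [0.6041, -0.1958, 0.0842]
ee_rot: [180.0, 0.1, -6.5]
wrist_force: [0.2, 1.1, -0.3]
gripper_width: 0.0495
[ 0.6047 -0.1959  0.0849] [ 1.7999e+02 -1.0000e-02 -6.5300e+00]
```

View pics/w30c.png

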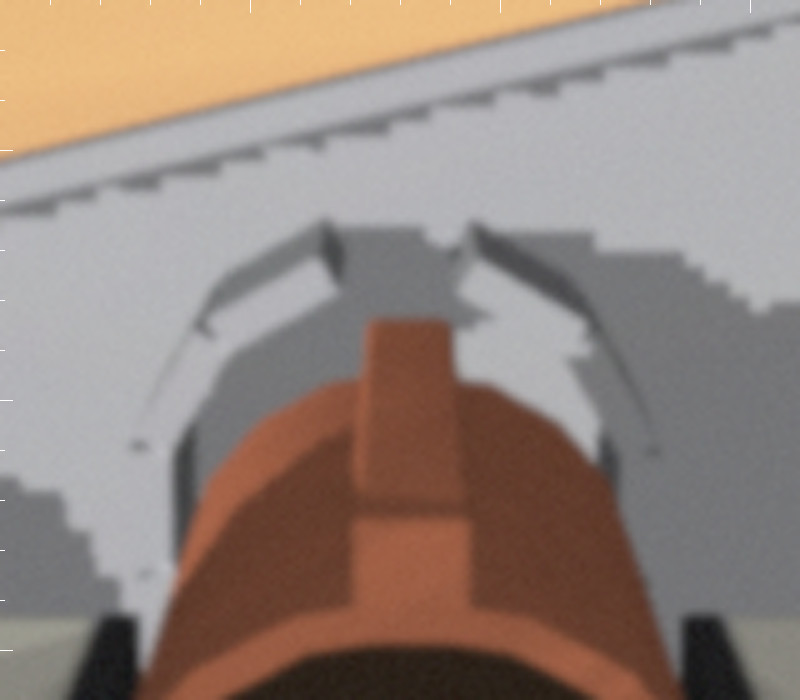

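View pics/s30.png

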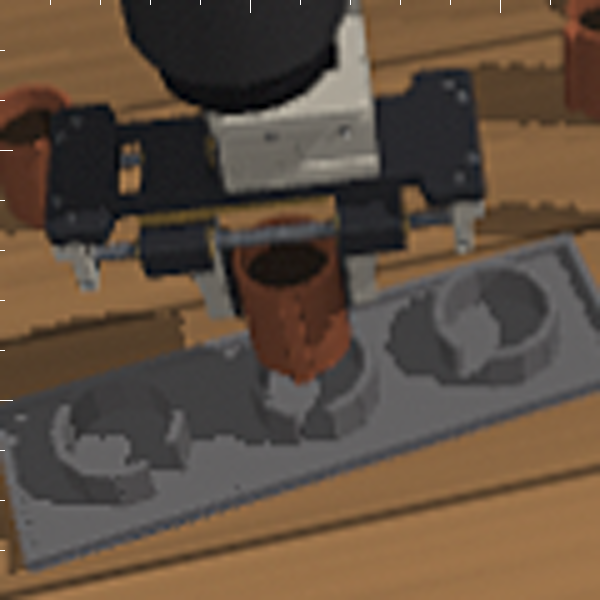

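```bash
python3 -m jog '{"linear":[[0,1.4,0],[0,0,-7],[0,0,-7],[0,0,0],[0,0,0]],"rot":[[0,0,0],[0,0,0],[0,0,0],[0,0,0],[0,0,0]],"grip":[45,45,45,45,45]}'
python3 shot.py w31 200 120 360 260 5
```

```text
clock: 38.25
tcp_pos: [0.6041, -0.1946, 0.0697]
ee_rot: [180.0, 0.1, -6.5]
wrist_force: [-0.3, 0.4, -1.1]
gripper_width: 0.0491
[ 0.6045 -0.1947  0.0701] [ 1.7999e+02  5.0000e-02 -6.5300e+00]
```

View pics/w31c.png

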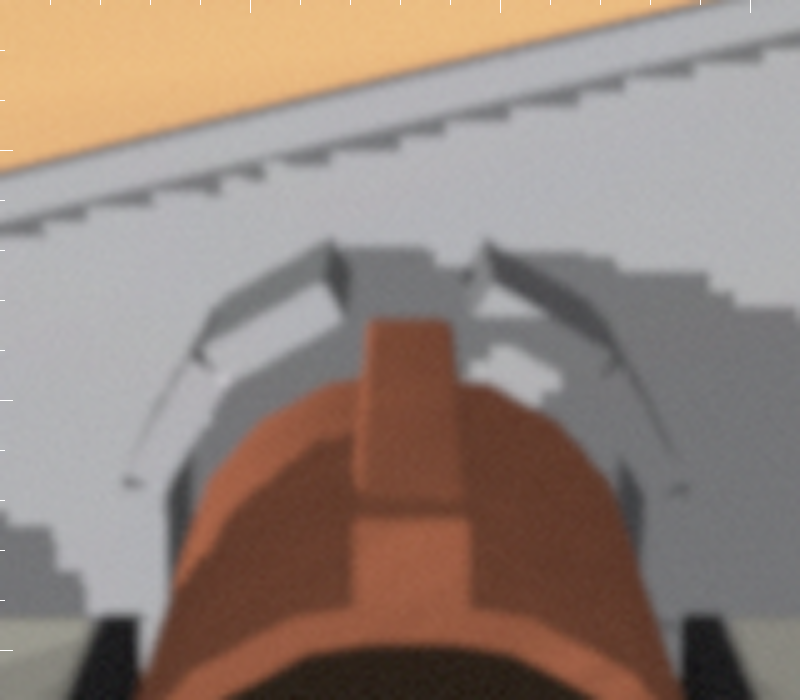

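```bash
python3 -m jog '{"linear":[[0,0,-4],[0,0,-3],[0,0,0]],"rot":[[0,0,0],[0,0,0],[0,0,0]],"grip":[45,45,45]}'
python3 -m jog '{"linear":[[0,0,-4],[0,0,-3],[0,0,0]],"rot":[[0,0,0],[0,0,0],[0,0,0]],"grip":[45,45,45]}'
python3 shot.py w32 200 120 360 260 5
```

```text
clock: 38.55
tcp_pos: [0.6043, -0.1946, 0.0628]
ee_rot: [-180.0, 0.1, -6.5]
wrist_force: [1.0, -0.5, -1.4]
gripper_width: 0.05
clock: 38.8
tcp_pos: [0.6042, -0.1946, 0.0557]
ee_rot: [-180.0, 0.1, -6.5]
wrist_force: [-0.7, -0.5, -1.2]
gripper_width: 0.0494
[ 0.6044 -0.1947  0.056 ] [ 1.80e+02  5.00e-02 -6.54e+00]
```

View pics/w32c.png

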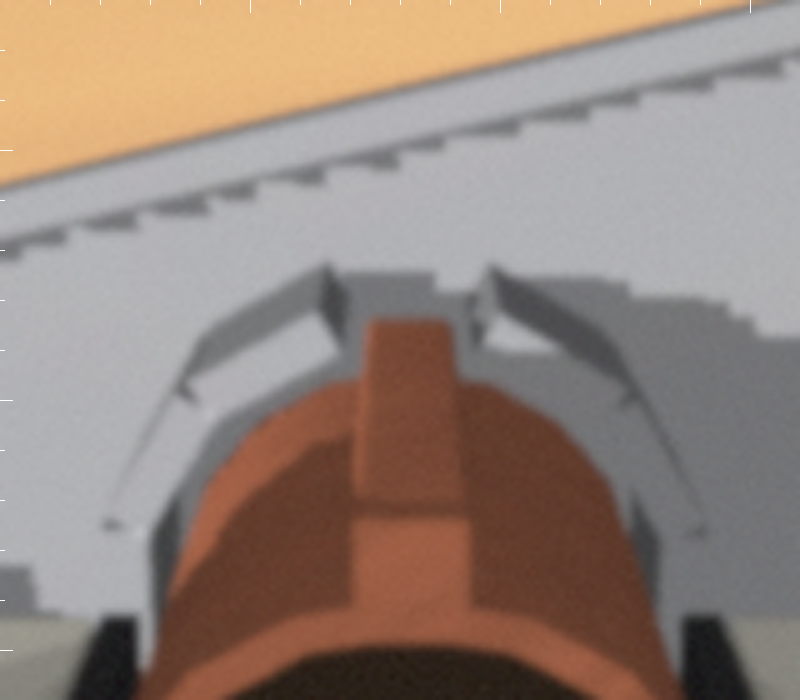

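```bash
python3 -m jog '{"linear":[[0,0,-4],[0,0,-4],[0,0,0]],"rot":[[0,0,0],[0,0,0],[0,0,0]],"grip":[45,45,45]}'
python3 -m jog '{"linear":[[0,0,-3],[0,0,-3],[0,0,0]],"rot":[[0,0,0],[0,0,0],[0,0,0]],"grip":[45,45,45]}'
python3 -m jog '{"linear":[[0,0,-2],[0,0,0]],"rot":[[0,0,0],[0,0,0]],"grip":[45,45]}'
```

```text
clock: 39.1
tcp_pos: [0.6041, -0.1946, 0.0476]
ee_rot: [-180.0, 0.1, -6.5]
wrist_force: [-0.2, 1.2, -1.4]
gripper_width: 0.0494
clock: 39.35
tcp_pos: [0.6043, -0.1946, 0.0418]
ee_rot: [-180.0, 0.1, -6.5]
wrist_force: [0.1, 0.7, -1.6]
gripper_width: 0.0495
clock: 39.52
tcp_pos: [0.605, -0.1947, 0.0409]
ee_rot: [180.0, -0.0, -6.5]
wrist_force: [-0.5, -0.1, -0.1]
gripper_width: 0.0494
```

```bash
python3 -m jog '{"linear":[[0,0,0],[0,0,0],[0,0,0],[0,0,0],[0,0,0],[0,0,15],[0,0,30],[0,0,35],[0,0,35],[0,0,10]],"rot":[[0,0,0],[0,0,0],[0,0,0],[0,0,0],[0,0,0],[0,0,0],[0,0,0],[0,0,0],[0,0,0],[0,0,0]],"grip":[85,85,85,85,85,90,100,100,100,100]}'
python3 shot.py w33
python3 - <<'E'
from h import *
im=cams.get_image("scene");crop(im,130,140,350,290,3,"s33.png")
im=cams.get_image("top");crop(im,125,170,410,300,2,"t33.png")
E
```

```text
clock: 40.35
tcp_pos: [0.6074, -0.1953, 0.1717]
ee_rot: [180.0, -0.5, -6.5]
wrist_force: [0.9, -0.6, 0.1]
gripper_width: 0.0875
[ 0.6075 -0.1952  0.1718] [179.97  -0.5   -6.49]
```

View pics/w33.png

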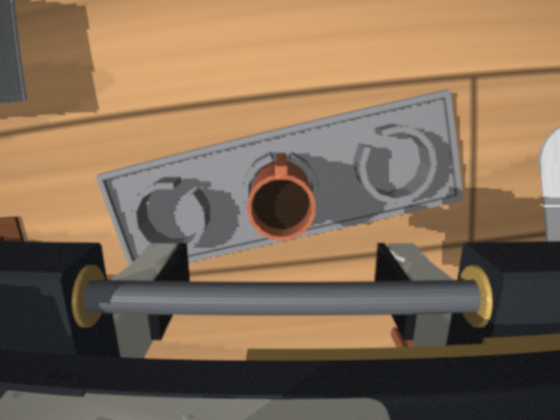

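View pics/s33.png

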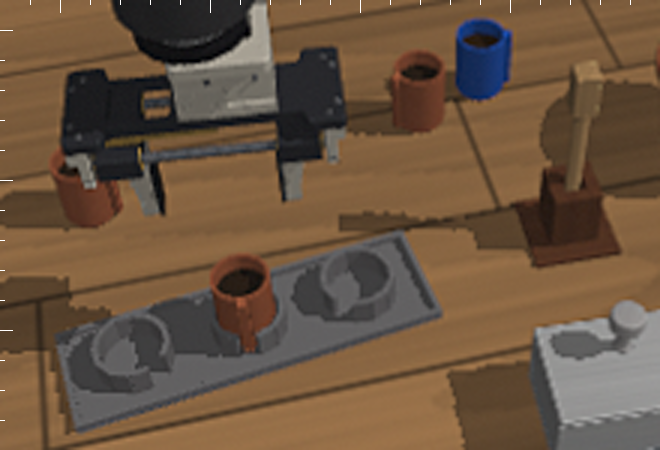

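```bash
python3 -m jog '{"linear":[[-14,-5,0],[-14,-5,0],[-14,-5,0],[-14,-5,0],[-14,-5,0],[-14,-5,0],[-14,-5,0],[-13,-5,0],[-13,-5,0],[-13,-5,0]],"rot":[[0,0,-7],[0,0,-7],[0,0,-7],[0,0,-7],[0,0,-7],[0,0,-7],[0,0,-7],[0,0,-7],[0,0,-7],[0,0,-7]],"grip":[100,100,100,100,100,100,100,100,100,100]}'
python3 -m jog '{"linear":[[-12,-5,-5],[-12,-5,-5],[0,-5,0],[0,0,0],[0,0,0],[0,0,0]],"rot":[[0,0,-7],[0,0,-7],[0,0,-7],[0,0,-7],[0,0,-1.5],[0,0,0]],"grip":[100,100,100,100,100,100]}'
python3 shot.py w34
```

```text
clock: 41.33
tcp_pos: [0.4662, -0.2447, 0.1642]
ee_rot: [179.9, 0.1, -76.9]
wrist_force: [-0.0, 0.1, -0.0]
gripper_width: 0.0874
clock: 41.83
tcp_pos: [0.4428, -0.2596, 0.1544]
ee_rot: [179.9, 0.0, -106.1]
wrist_force: [-0.4, -1.4, 1.1]
gripper_width: 0.0876
[ 0.443  -0.2595  0.1545] [ 179.89   -0.   -105.99]
```

View pics/w34.png

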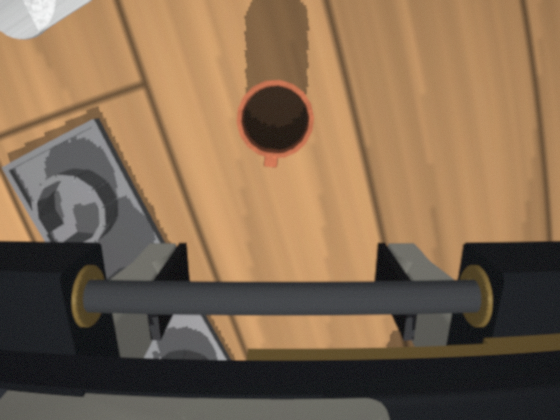

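Run:
```python
from h import *
im=cv2.imread("pics/w34.png")[...,::-1];crop(im,225,70,325,180,6,"c34.png")
```

```text
(no output)
```

View pics/c34.png

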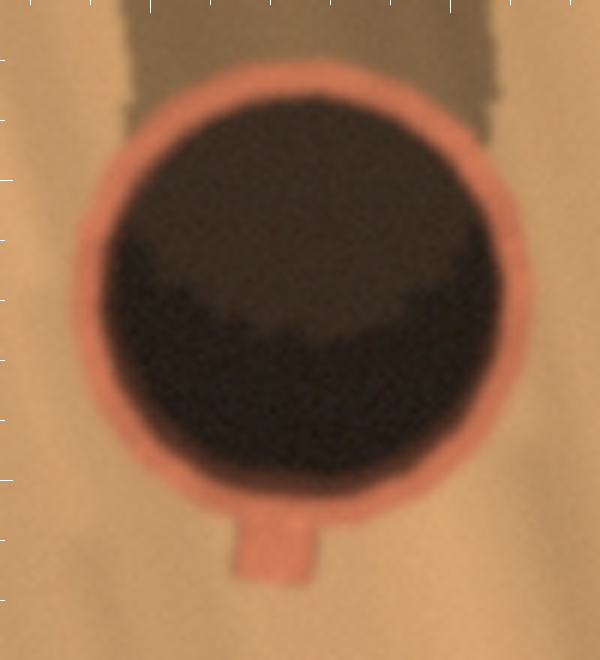

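```bash
python3 pot.py w34 225 70 6 302 292.5 272 581
```

```text
centre [ 0.4294 -0.3203] rib 67.57 dist 0.0314 tcp [ 0.443  -0.2595  0.1545] [ 179.89   -0.   -105.99]
shift mm [-13.6 -60.7] turn 173.6
```

```bash
python3 -m jog '{"linear":[[-6,-30,0],[-6.3,-31,0],[0,0,-25],[0,0,-30],[0,0,-30],[0,0,-22],[0,0,-11],[0,0,0],[0,0,0]],"rot":[[0,0,-3.2],[0,0,-3.2],[0,0,0],[0,0,0],[0,0,0],[0,0,0],[0,0,0],[0,0,0],[0,0,0]],"grip":[100,100,100,100,100,100,100,100,100]}'
python3 shot.py w35
```

```text
clock: 42.63
tcp_pos: [0.4309, -0.3205, 0.0368]
ee_rot: [179.9, -0.0, -112.4]
wrist_force: [0.8, 0.2, -0.5]
gripper_width: 0.0879
[ 0.4316 -0.3207  0.0377] [ 1.7998e+02 -1.0000e-02 -1.1236e+02]
```

View pics/w35.png

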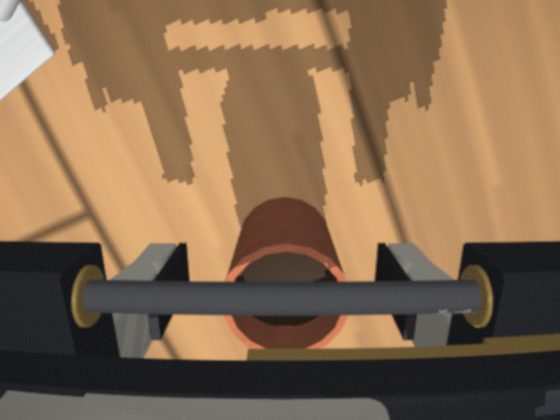

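```bash
python3 -m jog '{"linear":[[0,0,-1],[0,0,0],[0,0,0],[0,0,0],[0,0,0],[0,0,0],[0,0,0],[0,0,0],[0,0,0],[0,0,0]],"rot":[[0,0,0],[0,0,0],[0,0,0],[0,0,0],[0,0,0],[0,0,0],[0,0,0],[0,0,0],[0,0,0],[0,0,0]],"grip":[45,45,45,45,45,45,45,45,45,45]}'
python3 -m jog '{"linear":[[0,0,5],[0,0,15],[0,0,25],[0,0,25],[0,0,10],[0,0,0],[0,0,0]],"rot":[[0,0,0],[0,0,0],[0,0,0],[0,0,0],[0,0,0],[0,0,0],[0,0,0]],"grip":[45,45,45,45,45,45,45]}'
python3 shot.py w36
python3 - <<'E'
from h import *
im=cams.get_image("scene");crop(im,110,100,250,260,4,"s36.png")
E
```

```text
clock: 43.52
tcp_pos: [0.4312, -0.3206, 0.0367]
ee_rot: [180.0, -0.0, -112.4]
wrist_force: [-2.6, 1.1, 5.5]
gripper_width: 0.0497
clock: 44.1
tcp_pos: [0.4316, -0.3206, 0.1166]
ee_rot: [-179.9, 0.0, -112.5]
wrist_force: [-0.7, 1.0, -1.3]
gripper_width: 0.0492
[ 0.4309 -0.3203  0.1157] [ 1.7996e+02  2.0000e-02 -1.1246e+02]
```

View pics/w36.png

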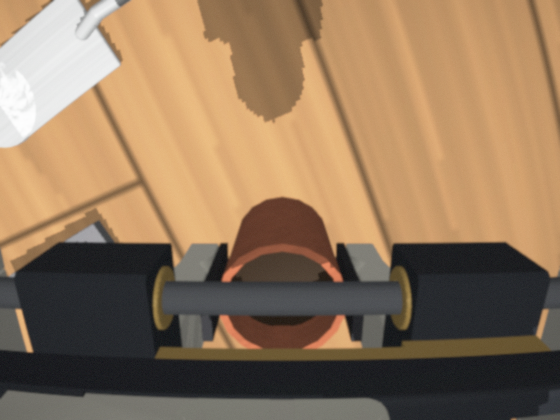

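View pics/s36.png

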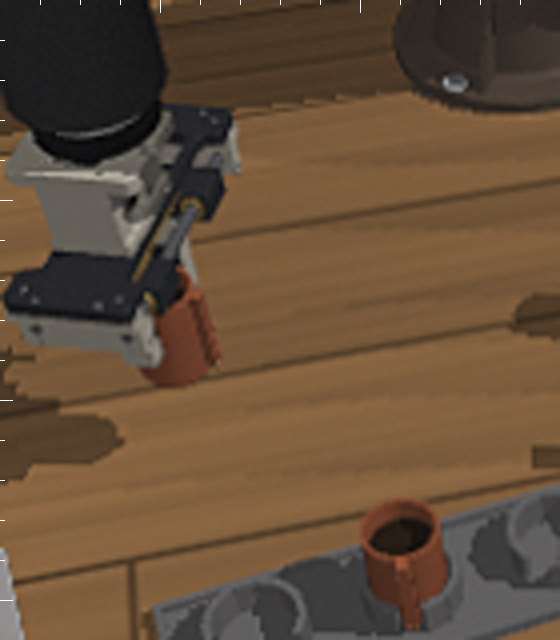

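```bash
python3 -m jog '{"linear":[[12,2,0],[24,3,0],[28,4,0],[30,4.5,0],[30,4.5,0],[28,4,0],[22,3,0],[11.5,1.5,0],[0,0,0],[0,0,0]],"rot":[[0,0,-3.6],[0,0,-3.6],[0,0,-3.6],[0,0,-3.6],[0,0,-3.6],[0,0,-3.6],[0,0,-3.6],[0,0,-3.6],[0,0,0],[0,0,0]],"grip":[45,45,45,45,45,45,45,45,45,45]}'
python3 -m jog '{"linear":[[0,0,-12],[0,0,-15],[0,0,-15],[0,0,-3],[0,0,0],[0,0,0]],"rot":[[0,0,0],[0,0,0],[0,0,0],[0,0,0],[0,0,0],[0,0,0]],"grip":[45,45,45,45,45,45]}'
python3 shot.py w37 200 150 360 260 5
python3 - <<'E'
from h import *
im=cams.get_image("scene");crop(im,140,210,230,290,8,"s37.png")
E
```

```text
clock: 45.03
tcp_pos: [0.6162, -0.2937, 0.1141]
ee_rot: [179.8, -0.1, -141.2]
wrist_force: [-1.1, -0.1, -1.2]
gripper_width: 0.0497
clock: 45.53
tcp_pos: [0.6165, -0.2945, 0.0716]
ee_rot: [180.0, -0.0, -141.2]
wrist_force: [-1.4, -0.2, -0.9]
gripper_width: 0.0495
[ 0.617  -0.2945  0.0722] [-1.7995e+02  2.0000e-02 -1.4122e+02]
```

View pics/w37c.png

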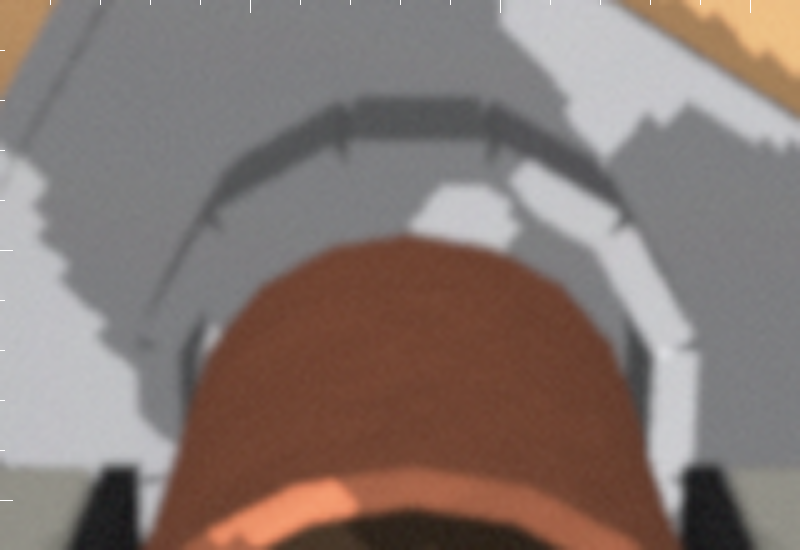

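View pics/s37.png

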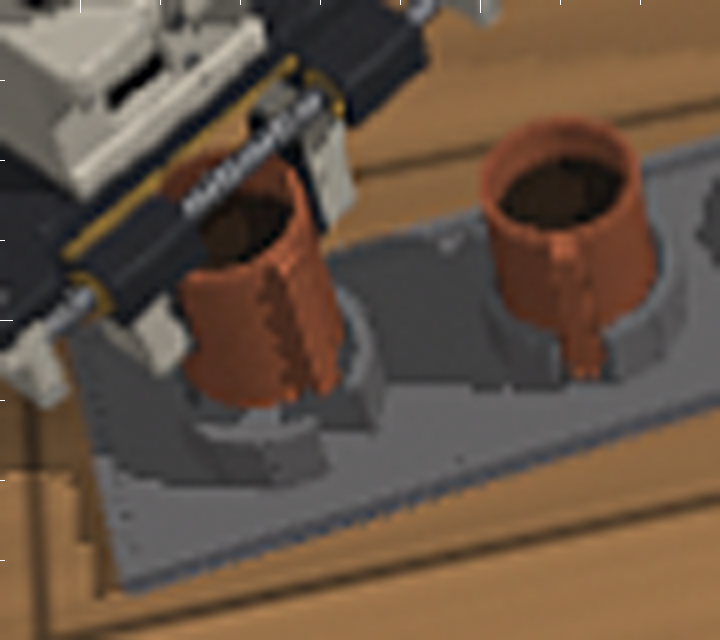

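```bash
python3 -m jog '{"linear":[[-0.6,0.8,-4],[0,0,-4],[0,0,-4],[0,0,0]],"rot":[[0,0,0],[0,0,0],[0,0,0],[0,0,0]],"grip":[45,45,45,45]}'
python3 - <<'E'
from h import *
im=cams.get_image("scene");crop(im,140,210,230,290,8,"s38.png")
E
python3 shot.py w38 200 150 360 260 5
```

```text
clock: 45.97
tcp_pos: [0.6157, -0.2931, 0.0585]
ee_rot: [179.9, -0.0, -141.2]
wrist_force: [-0.2, 0.6, -1.9]
gripper_width: 0.0498
[ 0.6161 -0.2933  0.0592] [ 1.7997e+02 -3.0000e-02 -1.4123e+02]
```

View pics/s38.png

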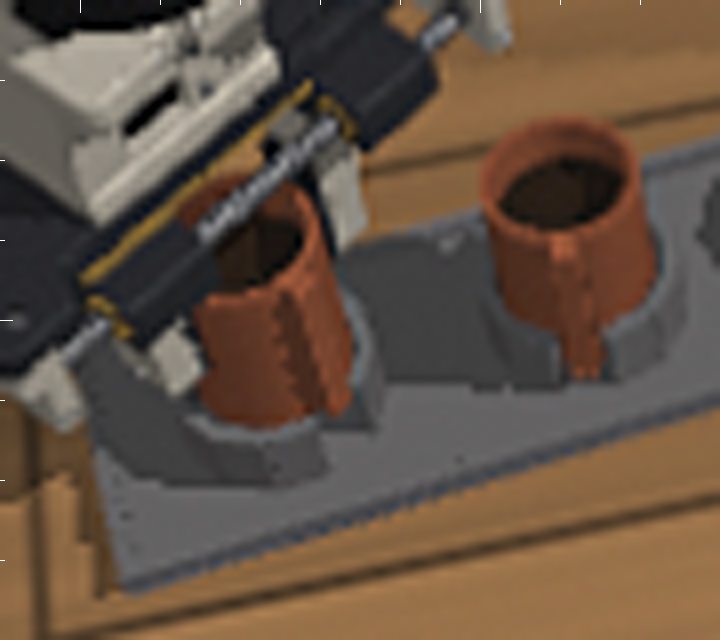

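View pics/w38c.png

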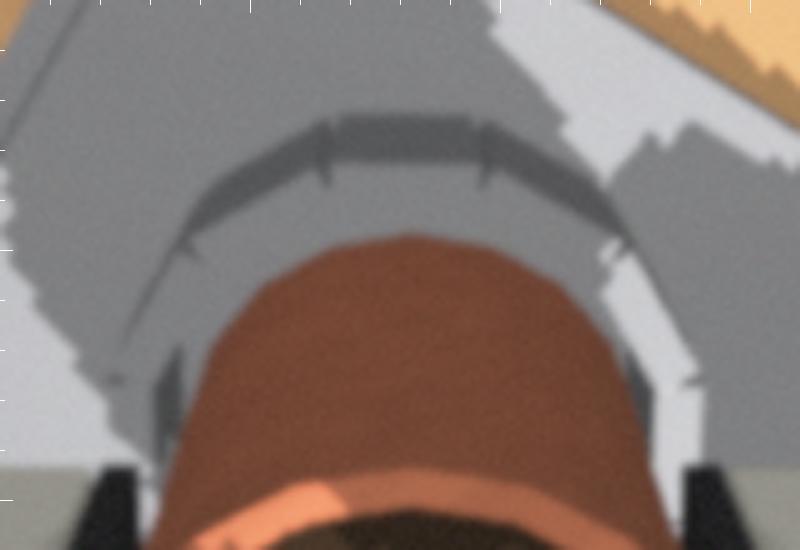

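Entering cleanly: wrist facet centre x≈405, pot centre ≈408, and the rib is heading into the slot in the scene view. Continuing down.

```bash
python3 -m jog '{"linear":[[0,0,-4],[0,0,-4],[0,0,0]],"rot":[[0,0,0],[0,0,0],[0,0,0]],"grip":[45,45,45]}'
python3 -m jog '{"linear":[[0,0,-4],[0,0,-3],[0,0,0]],"rot":[[0,0,0],[0,0,0],[0,0,0]],"grip":[45,45,45]}'
python3 -m jog '{"linear":[[0,0,-3],[0,0,0],[0,0,0]],"rot":[[0,0,0],[0,0,0],[0,0,0]],"grip":[45,45,45]}'
```

```text
clock: 46.32
tcp_pos: [0.6158, -0.2932, 0.0505]
ee_rot: [179.9, -0.0, -141.2]
wrist_force: [-0.1, 0.0, -0.6]
gripper_width: 0.0496
clock: 46.57
tcp_pos: [0.6158, -0.2932, 0.0436]
ee_rot: [179.9, -0.0, -141.2]
wrist_force: [0.4, 0.2, -1.4]
gripper_width: 0.0496
clock: 46.82
tcp_pos: [0.6162, -0.2934, 0.0414]
ee_rot: [180.0, -0.0, -141.2]
wrist_force: [0.2, 0.6, -0.3]
gripper_width: 0.0497
```

```bash
python3 -m jog '{"linear":[[0,0,-0.5],[0,0,0],[0,0,0],[0,0,0],[0,0,0],[0,0,15],[0,0,30],[0,0,35],[0,0,35],[0,0,10]],"rot":[[0,0,0],[0,0,0],[0,0,0],[0,0,0],[0,0,0],[0,0,0],[0,0,0],[0,0,0],[0,0,0],[0,0,0]],"grip":[45,85,85,85,85,85,100,100,100,100]}'
python3 - <<'E'
from h import *
im=cams.get_image("scene");crop(im,140,130,340,290,4,"s39.png")
E
python3 shot.py w39
```

```text
clock: 47.65
tcp_pos: [0.6189, -0.2945, 0.1728]
ee_rot: [-179.6, 0.2, -141.2]
wrist_force: [1.0, 0.1, 0.8]
gripper_width: 0.0871
[ 0.6182 -0.2939  0.1702] [-179.69    0.23 -141.21]
```

View pics/s39.png

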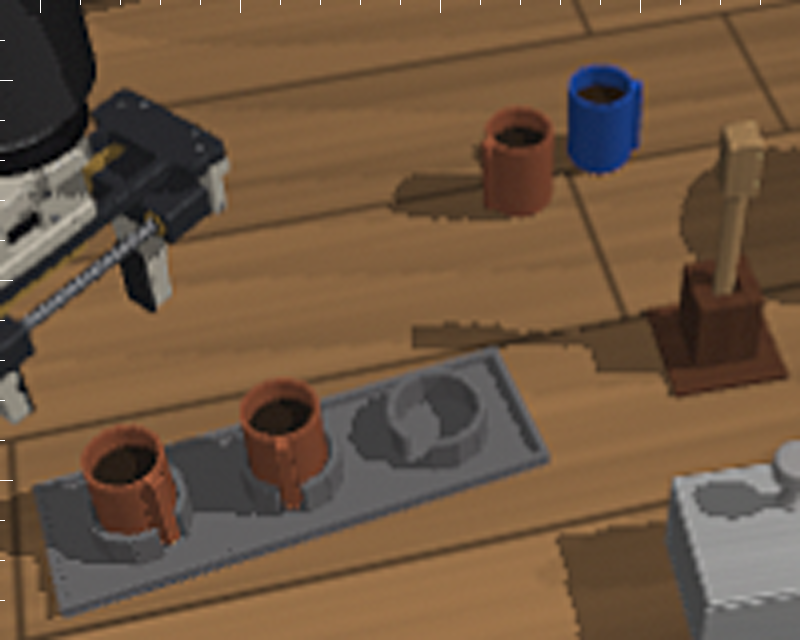

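View pics/w39.png

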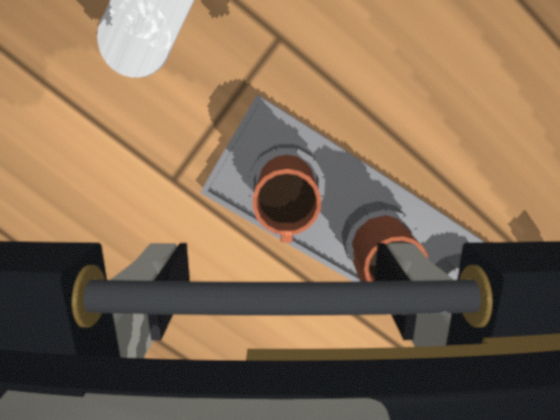

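Run:
```python
from h import *
print(atz(cams.camera_info("scene"),(270,163),.07))
im=cams.get_image("top");crop(im,125,170,325,300,4,"t39.png")
```

```text
[0.39478511 0.01461395 0.07      ]
```

View pics/t39.png

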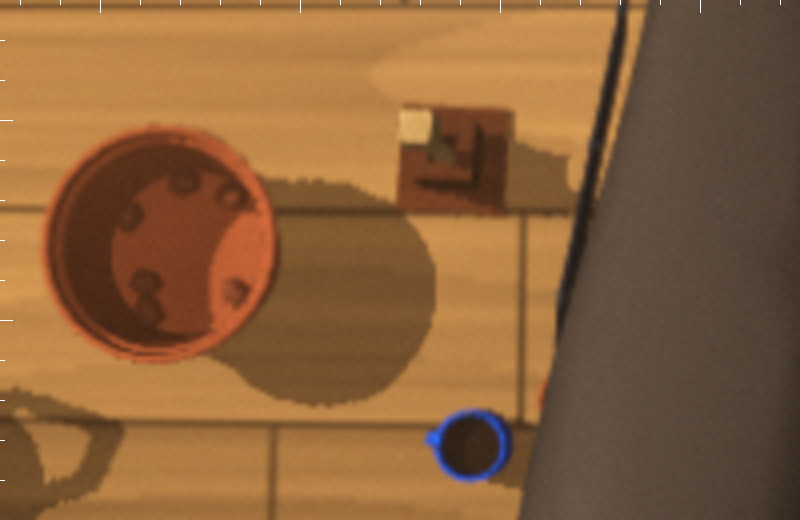

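```bash
python3 -m jog '{"linear":[[-20,24,0],[-28,28,0],[-28,28,0],[-28,28,0],[-28,28,0],[-26,30,0],[-20,34,0],[-15,36,0],[-10,36,0],[-5,36,0]],"rot":[[0,0,5],[0,0,5],[0,0,5],[0,0,5],[0,0,5],[0,0,5],[0,0,5],[0,0,5],[0,0,5],[0,0,6]],"grip":[100,100,100,100,100,100,100,100,100,100]}'
python3 -m jog '{"linear":[[0,32,0],[0,20,-10],[0,0,0],[0,0,0]],"rot":[[0,0,0],[0,0,0],[0,0,0],[0,0,0]],"grip":[100,100,100,100]}'
python3 shot.py w40
```

```text
clock: 48.63
tcp_pos: [0.406, 0.0154, 0.1654]
ee_rot: [179.9, -0.0, -90.0]
wrist_force: [0.5, -0.3, -0.4]
gripper_width: 0.0873
clock: 48.97
tcp_pos: [0.4073, 0.0671, 0.1549]
ee_rot: [179.9, -0.1, -90.1]
wrist_force: [-0.5, -0.3, -0.2]
gripper_width: 0.0878
[0.4076 0.0665 0.1553] [ 1.799e+02 -7.000e-02 -9.016e+01]
```

View pics/w40.png

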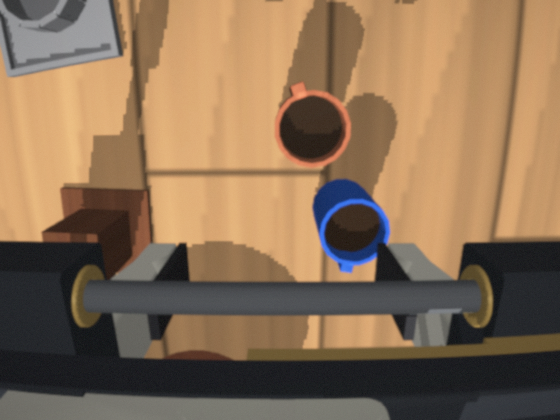

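Run:
```python
from h import *
im=cv2.imread("pics/w40.png")[...,::-1];crop(im,260,70,370,180,5,"c40.png")
```

```text
(no output)
```

View pics/c40.png

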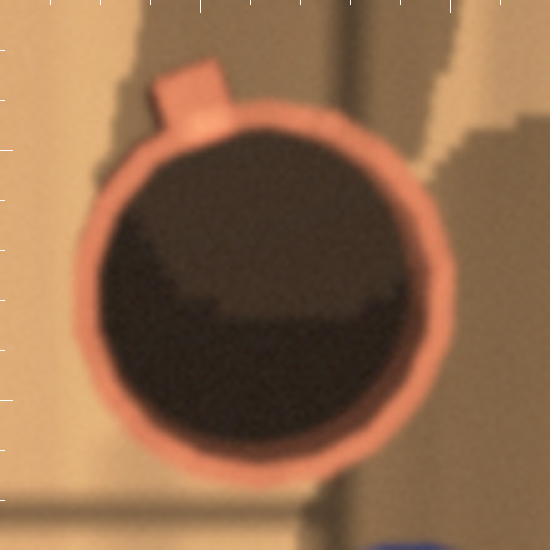

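```bash
python3 pot.py w40 260 70 5 265 293.5 186 73
python3 - <<'E'
from h import *
w=dict(cams.camera_info("wrist"),view=np.load("w40.npy"));print("blue",atz(w,(353,231),.07))
print("tri",tri([(w,(312.8,128.3)),(cams.camera_info("scene"),(270,163))]))
E
```

```text
centre [0.3866 0.0114] rib -69.31 dist 0.0294 tcp [0.4076 0.0665 0.1553] [ 1.799e+02 -7.000e-02 -9.016e+01]
shift mm [-21. -55.] turn 20.9
blue [0.35694535 0.08195141 0.07      ]
tri (array([0.38623632, 0.01436216, 0.06235442]), [np.float64(0.0023280719047291242), np.float64(0.0023280719047291012)])
```

```bash
python3 -m jog '{"linear":[[-7,-18,0],[-7,-19,0],[-5.6,-18,0],[0,0,0],[0,0,0]],"rot":[[0,0,7],[0,0,7],[0,0,6.9],[0,0,0],[0,0,0]],"grip":[100,100,100,100,100]}'
python3 -m jog '{"linear":[[0,0,-20],[0,0,-25],[0,0,0],[0,0,0]],"rot":[[0,0,0],[0,0,0],[0,0,0],[0,0,0]],"grip":[100,100,100,100]}'
python3 shot.py w41; python3 -c "
from h import *
print(env.read_state()['q'].round(1))"
```

```text
clock: 49.43
tcp_pos: [0.3883, 0.0101, 0.156]
ee_rot: [180.0, -0.0, -69.6]
wrist_force: [-0.3, 1.3, -0.5]
gripper_width: 0.0876
clock: 49.77
tcp_pos: [0.3882, 0.011, 0.1106]
ee_rot: [179.8, -0.0, -69.4]
wrist_force: [0.3, -0.0, 1.6]
gripper_width: 0.0876
[0.389  0.0115 0.1115] [ 1.7994e+02 -4.0000e-02 -6.9400e+01]
[ 31.3  -0.5 -42.6   0.  -47.9 -10.7]
```

View pics/w41.png

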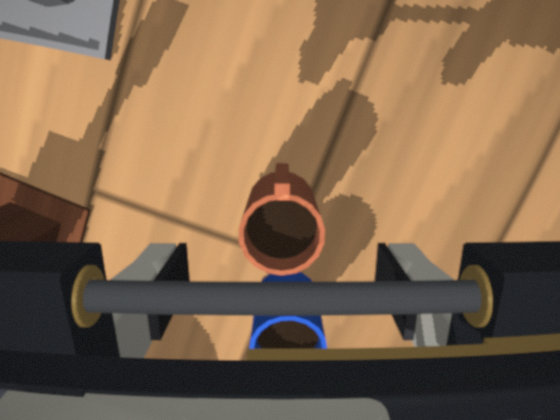

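```bash
python3 -m jog '{"linear":[[0,0,-20],[0,0,-25],[0,0,-20],[0,0,-9],[0,0,0],[0,0,0]],"rot":[[0,0,0],[0,0,0],[0,0,0],[0,0,0],[0,0,0],[0,0,0]],"grip":[100,100,100,100,100,100]}'
python3 shot.py w42; python3 -c "
from h import *
print(env.read_state()['q'].round(1))"
```

```text
clock: 50.32
tcp_pos: [0.3895, 0.012, 0.0379]
ee_rot: [-180.0, -0.0, -69.3]
wrist_force: [0.1, 0.0, 0.2]
gripper_width: 0.0876
[0.3898 0.0122 0.0382] [-179.91   -0.    -69.33]
[ 31.3   7.  -48.    0.  -34.9 -10.6]
```

View pics/w42.png

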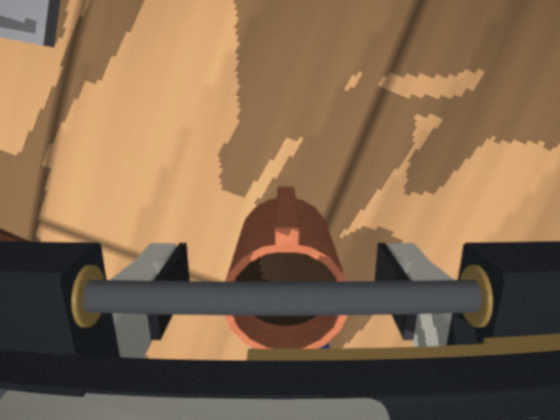

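```bash
python3 -m jog '{"linear":[[0,0,-1],[0,0,0],[0,0,0],[0,0,0],[0,0,0],[0,0,0],[0,0,0],[0,0,0],[0,0,0],[0,0,0]],"rot":[[0,0,0],[0,0,0],[0,0,0],[0,0,0],[0,0,0],[0,0,0],[0,0,0],[0,0,0],[0,0,0],[0,0,0]],"grip":[45,45,45,45,45,45,45,45,45,45]}'
python3 -m jog '{"linear":[[0,0,5],[0,0,15],[0,0,25],[0,0,25],[0,0,10],[0,0,0],[0,0,0]],"rot":[[0,0,0],[0,0,0],[0,0,0],[0,0,0],[0,0,0],[0,0,0],[0,0,0]],"grip":[45,45,45,45,45,45,45]}'
python3 shot.py w43 200 150 360 260 5
```

```text
clock: 51.2
tcp_pos: [0.3887, 0.0116, 0.0362]
ee_rot: [180.0, -0.0, -69.3]
wrist_force: [-0.4, -0.2, 3.1]
gripper_width: 0.0497
clock: 51.78
tcp_pos: [0.3888, 0.0118, 0.1164]
ee_rot: [-179.9, 0.0, -69.3]
wrist_force: [0.5, 0.1, -1.3]
gripper_width: 0.0498
[0.3883 0.0115 0.1157] [ 1.7999e+02  2.0000e-02 -6.9350e+01]
```

View pics/w43c.png

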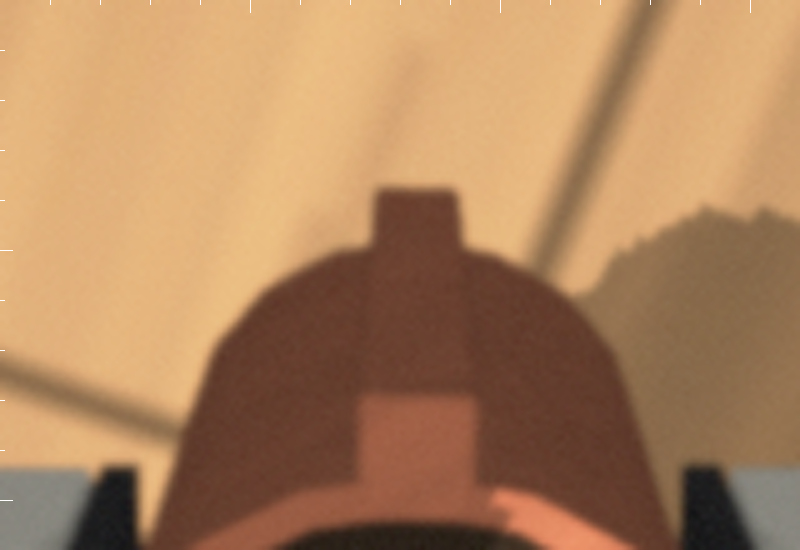

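```bash
python3 -m jog '{"linear":[[14,-7,2],[25,-13,2],[30,-16,0],[33,-17,0],[33,-17,0],[30,-16,0],[24,-13,0],[14.7,-7.5,0],[0,0,0],[0,0,0]],"rot":[[0,0,4.4],[0,0,4.4],[0,0,4.4],[0,0,4.4],[0,0,4.4],[0,0,4.4],[0,0,4.4],[0,0,4],[0,0,0],[0,0,0]],"grip":[45,45,45,45,45,45,45,45,45,45]}'
python3 -m jog '{"linear":[[0,0,-12],[0,0,-15],[0,0,-15],[0,0,-7],[0,0,0],[0,0,0]],"rot":[[0,0,0],[0,0,0],[0,0,0],[0,0,0],[0,0,0],[0,0,0]],"grip":[45,45,45,45,45,45]}'
python3 shot.py w44 200 130 360 260 5
```

```text
clock: 52.67
tcp_pos: [0.5916, -0.0954, 0.1175]
ee_rot: [179.9, 0.2, -34.7]
wrist_force: [-0.3, 0.5, -1.8]
gripper_width: 0.0498
clock: 53.17
tcp_pos: [0.5918, -0.0946, 0.0709]
ee_rot: [179.9, 0.0, -34.5]
wrist_force: [0.3, 0.4, -0.8]
gripper_width: 0.0493
[ 0.5924 -0.0946  0.0716] [ 1.800e+02 -2.000e-02 -3.452e+01]
```

View pics/w44c.png

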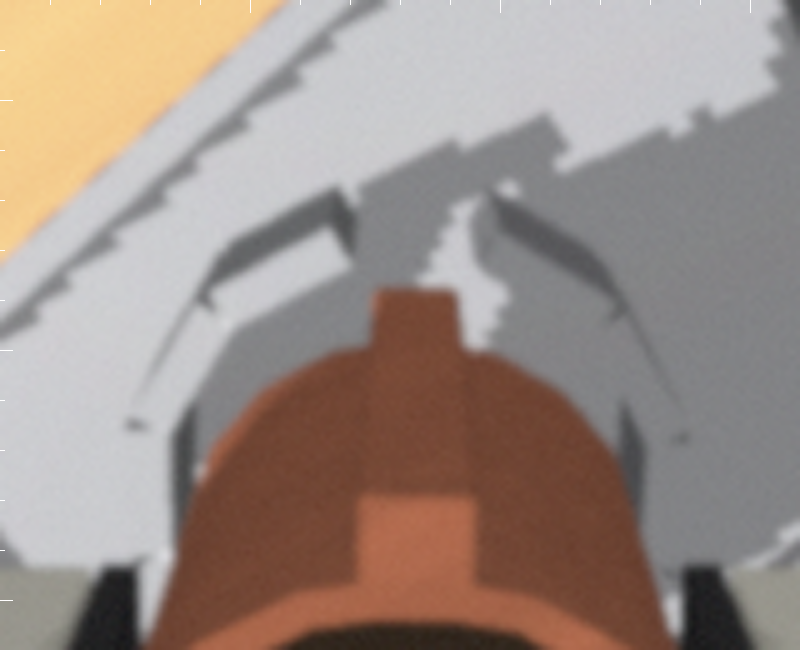

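Slot centre ≈415 against rib ≈416, and ring ≈408 against pot ≈408: aligned. Descending.

```bash
python3 -m jog '{"linear":[[0,0,-4],[0,0,-4],[0,0,-4],[0,0,0]],"rot":[[0,0,0],[0,0,0],[0,0,0],[0,0,0]],"grip":[45,45,45,45]}'
python3 -m jog '{"linear":[[0,0,-4],[0,0,-4],[0,0,0]],"rot":[[0,0,0],[0,0,0],[0,0,0]],"grip":[45,45,45]}'
python3 -m jog '{"linear":[[0,0,-4],[0,0,-3],[0,0,0]],"rot":[[0,0,0],[0,0,0],[0,0,0]],"grip":[45,45,45]}'
python3 -m jog '{"linear":[[0,0,-3],[0,0,0],[0,0,0]],"rot":[[0,0,0],[0,0,0],[0,0,0]],"grip":[45,45,45]}'
```

```text
clock: 53.55
tcp_pos: [0.5926, -0.0949, 0.0586]
ee_rot: [-180.0, -0.0, -34.5]
wrist_force: [1.8, -0.6, -2.3]
gripper_width: 0.0495
clock: 53.8
tcp_pos: [0.5927, -0.095, 0.0505]
ee_rot: [-180.0, -0.0, -34.5]
wrist_force: [2.3, -0.8, -3.4]
gripper_width: 0.0493
clock: 54.05
tcp_pos: [0.5926, -0.0949, 0.0436]
ee_rot: [-180.0, -0.0, -34.5]
wrist_force: [1.9, -1.6, -2.7]
gripper_width: 0.0491
clock: 54.3
tcp_pos: [0.5926, -0.0949, 0.0409]
ee_rot: [-180.0, -0.0, -34.5]
wrist_force: [3.0, -2.3, -3.0]
gripper_width: 0.05
```

```bash
python3 -m jog '{"linear":[[0,0,-0.5],[0,0,0],[0,0,0],[0,0,0],[0,0,0],[0,0,15],[0,0,30],[0,0,35],[0,0,35],[0,0,30]],"rot":[[0,0,0],[0,0,0],[0,0,0],[0,0,0],[0,0,0],[0,0,0],[0,0,0],[0,0,0],[0,0,0],[0,0,0]],"grip":[45,85,85,85,85,85,100,100,100,100]}'
python3 -m jog '{"linear":[[-15,-10,20],[-20,-15,10],[-20,-20,0],[-10,-20,0],[0,-20,0],[0,0,0],[0,0,0]],"rot":[[0,0,6],[0,0,6],[0,0,6],[0,0,6],[0,0,6],[0,0,4],[0,0,0]],"grip":[100,100,100,100,100,100,100]}'
python3 shot.py w45 130 60 430 240 2
python3 - <<'E'
from h import *
im=cams.get_image("scene");crop(im,140,150,400,300,3,"s45.png")
im=cams.get_image("top");cv2.imwrite("pics/t45.png",im[...,::-1])
E
```

```text
clock: 55.13
tcp_pos: [0.5923, -0.0949, 0.1879]
ee_rot: [-180.0, -0.0, -34.5]
wrist_force: [1.3, 0.2, -0.0]
gripper_width: 0.0869
clock: 55.72
tcp_pos: [0.5267, -0.1807, 0.2156]
ee_rot: [-180.0, 0.0, -0.4]
wrist_force: [0.0, -0.5, -0.5]
gripper_width: 0.0877
[ 0.5269 -0.1801  0.2155] [-1.7999e+02  2.0000e-02 -6.7000e-01]
```

Picture viewing has reached its limit, so I check the final state numerically from the images.

```bash
cat > chk.py <<'E'
from h import *
from scipy import ndimage
np.set_printoptions(precision=4,suppress=True)
im=cv2.imread("pics/w45.png")[...,::-1].astype(float);w=dict(cams.camera_info("wrist"),view=np.load("w45.npy"))
C={"c0":(.6160,-.2934,38.5),"c1":(.6043,-.1947,-6.7),"c2":(.5924,-.0949,-36.5)}
r,g,b=im[...,0],im[...,1],im[...,2]
terra=(r>60)&(r>1.5*g)&(r>1.6*b)&(g<1.35*b+20)
for n,(x,y,ph) in C.items():
    u=proj(w,[[x,y,.074]])[0]
    p=np.radians(np.arange(0,360,5));rim=proj(w,np.c_[x+.025*np.cos(p),y+.025*np.sin(p),0*p+.074])
    d=np.hypot(*(rim-u).T).mean()
    lab,k=ndimage.label(terra|((r<75)&(r>1.15*b)));
    yy,xx=np.mgrid[:420,:560];loc=np.hypot(xx-u[0],yy-u[1])<2*d
    dark=(r<70)&(r>=1.1*b)&loc&(np.hypot(xx-u[0],yy-u[1])<d)
    ys,xs=np.nonzero(dark);cd=(xs.mean(),ys.mean()) if len(xs) else None
    # rim outline: terra pixels, fit by radial search on top-plane
    P=[]
    ys,xs=np.nonzero(terra&loc)
    q=np.array([atz(w,(a,c),.074)[:2] for a,c in zip(xs,ys)]) if len(xs) else np.zeros((1,2))
    rr=np.hypot(*(q-[x,y]).T);an=np.degrees(np.arctan2(q[:,1]-y,q[:,0]-x))
    # per-angle outermost on the near side (away from camera-seen wall) 
    print(n,"pred px",u.round(1),"rad px",round(d,1),"dark centroid",cd,"n terra",len(xs))
    far=[(a,round(1000*rr[(np.abs((an-a+180)%360-180)<6)].max(),1) if (np.abs((an-a+180)%360-180)<6).any() else None) for a in range(-180,180,20)]
    print(far)
E
python3 chk.py
```

```text
c0 pred px [423.1  76.2] rad px 32.0 dark centroid (np.float64(418.8314543404735), np.float64(74.03720405862458)) n terra 2323
[(-180, np.float64(23.0)), (-160, np.float64(23.2)), (-140, np.float64(23.6)), (-120, np.float64(23.8)), (-100, np.float64(24.7)), (-80, np.float64(25.1)), (-60, np.float64(24.5)), (-40, np.float64(24.9)), (-20, np.float64(25.4)), (0, np.float64(25.7)), (20, np.float64(25.4)), (40, np.float64(33.0)), (60, np.float64(39.3)), (80, np.float64(35.4)), (100, np.float64(35.9)), (120, np.float64(34.5)), (140, np.float64(29.8)), (160, np.float64(24.7))]
c1 pred px [297.1  91. ] rad px 32.5 dark centroid (np.float64(297.491935483871), np.float64(90.88519924098672)) n terra 1156
[(-180, np.float64(24.0)), (-160, np.float64(25.0)), (-140, np.float64(25.5)), (-120, np.float64(25.8)), (-100, np.float64(25.7)), (-80, np.float64(25.7)), (-60, np.float64(25.3)), (-40, np.float64(24.7)), (-20, np.float64(29.9)), (0, np.float64(29.9)), (20, np.float64(23.3)), (40, np.float64(23.4)), (60, np.float64(23.2)), (80, np.float64(23.4)), (100, np.float64(23.6)), (120, np.float64(23.7)), (140, np.float64(23.7)), (160, np.float64(24.2))]
c2 pred px [170.9 108.4] rad px 31.6 dark centroid (np.float64(173.48171368861023), np.float64(109.60397074190178)) n terra 1857
[(-180, np.float64(26.0)), (-160, np.float64(26.2)), (-140, np.float64(27.9)), (-120, np.float64(32.3)), (-100, np.float64(34.7)), (-80, np.float64(34.9)), (-60, np.float64(36.4)), (-40, np.float64(32.3)), (-20, np.float64(23.7)), (0, np.float64(21.9)), (20, np.float64(22.0)), (40, np.float64(21.9)), (60, np.float64(22.3)), (80, np.float64(23.4)), (100, np.float64(24.1)), (120, np.float64(24.8)), (140, np.float64(24.7)), (160, np.float64(25.5))]
```

```bash
cat > chk2.py <<'E'
from h import *
np.set_printoptions(precision=4,suppress=True)
w=dict(cams.camera_info("wrist"),view=np.load("w45.npy"));W=cv2.imread("pics/w45.png")[...,::-1].astype(float)
si=cams.camera_info("scene");S=cams.get_image("scene");cv2.imwrite("pics/s46.png",S[...,::-1]);S=S.astype(float)
ti=cams.camera_info("top")
C={"c0":(.6160,-.2934),"c1":(.6043,-.1947),"c2":(.5924,-.0949)}
def hole(im,i,x,y,z=.074):
    p=np.radians(np.arange(0,360,5));q=proj(i,np.c_[x+.0235*np.cos(p),y+.0235*np.sin(p),0*p+z])
    m=np.zeros(im.shape[:2],np.uint8);cv2.fillPoly(m,[q.round().astype(np.int32)],1)
    m=cv2.dilate(m,np.ones((3,3),np.uint8))
    r,g,b=im[...,0],im[...,1],im[...,2]
    d=(r<75)&(m>0); ys,xs=np.nonzero(d);return (xs.mean(),ys.mean()),d.sum(),xs.max()-xs.min()+1,ys.max()-ys.min()+1
def rimtop(im,i,x,y):
    pass
for n,(x,y) in C.items():
    a=hole(W,w,x,y);b=hole(S,si,x,y)
    print(n,"wrist",np.round(a[0],1),a[1:],"pred",proj(w,[[x,y,.074]])[0].round(1),"scene",np.round(b[0],1),b[1:],"pred",proj(si,[[x,y,.074]])[0].round(1),tri([(w,a[0]),(si,b[0])])[0])
# stick in scene: wood coloured block
r,g,b=S[...,0],S[...,1],S[...,2]
for z in(.195,.17,.1,.065): print("stick pred px",z,proj(si,[[.5645,.1075,z]])[0].round(1))
B=cv2.imread("pics/scene0.png")[...,::-1].astype(float)
d=np.abs(S-B).sum(2)[150:225,300:345]>60
for k in range(0,75,3): print(''.join('#' if v else '.' for v in d[k]))
E
python3 chk2.py
```

```text
c0 wrist [418.9  74. ] (np.int64(1800), np.int64(44), np.int64(53)) pred [423.1  76.2] scene [171.1 245.5] (np.int64(131), np.int64(20), np.int64(12)) pred [169.2 243. ] [ 0.6183 -0.2914  0.0668]
c1 wrist [297.6  90.9] (np.int64(2138), np.int64(51), np.int64(53)) pred [297.1  91. ] scene [210.  233.3] (np.int64(128), np.int64(18), np.int64(15)) pred [208.9 231.3] [ 0.6045 -0.1942  0.0659]
c2 wrist [172.9 109.6] (np.int64(1990), np.int64(51), np.int64(58)) pred [170.9 108.4] scene [248.4 221.3] (np.int64(115), np.int64(18), np.int64(16)) pred [247.4 219.9] [ 0.591  -0.0931  0.0656]
stick pred px 0.195 [324.  163.3]
stick pred px 0.17 [323.  170.9]
stick pred px 0.1 [320.5 190.6]
stick pred px 0.065 [319.4 199.7]
.............................................
.............................................
.............................................
.............................................
.............................................
.............................................
.............................................
.............................................
.............................................
.............................................
.............................................
.............................................
.............................................
.............................................
.............................................
.............................................
.............................................
.......................#.....................
.............................................
.............................................
.............................................
.............................................
.............................................
.............................................
.............................................
```

Run:
```python
from h import *
A=cv2.imread("pics/scene0.png").astype(float);B=cv2.imread("pics/s46.png").astype(float)
d=np.abs(A-B).sum(2)>80
print("trowel diff",d[190:285,80:122].sum(),"stand/stick",d[155:230,300:345].sum(),"tin",d[235:300,300:375].sum(),"blue",d[143:175,280:303].sum())
print(env.read_state()['tcp_pos'],env.read_state()['clock'])
ticket.sign_off()
```

```text
trowel diff 821 stand/stick 4 tin 0 blue 1
[ 0.52738805 -0.17941017  0.21542201] 55.9167
the job is handed in; nothing more can be done
```

The job is handed in at 55.9 s. All three ribbed pots are seated in their collars, the pebbles are stirred and the stick is back in its stand. No verdict is reported.

- **Pots:** each rib was lined up with its slot and the pot lowered until fully home. One pot had been knocked aside, so I found it again at about (0.388, 0.011) and placed it last. The final image check puts all three openings within about 2.5 mm sideways of where I expected them. Their heights agree to about 1 mm with each other, but read 7–8 mm under the nominal rim height. I put that down to measuring off the dark openings rather than the rims.
- **Stir:** I made about 6 turns in all, each with the tip near the floor. The stick slipped in the jaws twice while pushing pebbles, tilting about 11° and later 6°. I straightened it both times, and the last 2.5 turns (20 mm radius) ran with no force and no slip. In the last view of the pot, taken after the stick was back, all six pebbles were inside and spread out.
- **Stick:** it stands upright in its stand, and the scene image there matches the start picture.
- **Bystanders:** the blue pot and the seed tin are unchanged.
- **Trowel:** this check did not come back clean. The last image comparison showed 821 changed pixels in its region, and I handed in without tracing them. It is most likely the shadow of the arm, which did not go near the trowel.
- **Unseen at the end:** I reached the limit on viewing pictures just after seating the last pot. That placement, and the final checks, were made from image numbers rather than by eye.

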